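Fit the lift-out shelf to the reagent rack and stock it

TASK

Fit the shelf to the bench rack: hook a bracket fully home into the top two slots of each of the two uprights, then tilt the shelf in through the rack's guard rail and lay it flat on both brackets, centred so that both its ends are caught under the end rails, and slid back against the brackets' end plates. Then stand the ointment jars from the bench upright on the shelf, amber ones in the compartment on the robot's left (+y) of the blue divider and white ones on its right, and leave the other things on the bench where they are.

Things in the scene. Friction and masses are not known exactly. Their poses are not given: they have to be found in the camera images.
- rack: Fixed steel bench rack, foot 199 x 248 x 10 mm (x -167 to 32, y +-124). Origin on the bench under the middle of the two uprights' front faces; x points from the robot's side into the uprights, y to the robot's left, z up. Four 12 mm square corner posts (x = -161 and 26, y = +-118) carry a guard rail all round. Fixed cartons up to 48 mm high stand on the foot.
- seat_left (a point): Where a hooked bracket's origin lies: on the flat front face (x = 0) of the dark upright at y = +65, z = 85 mm, axes as the rack. Upright: 40 mm wide, top at z = 172; face 4 mm thick, 15 mm clear behind it. On its centre line 3 slots 10 mm wide, 24 mm high, bottom edges at z = 55, 95, 135 mm in the rack frame; the upper two are used.
- seat_right (a point): The same point on the other, equal upright, at y = -65 mm in the rack frame.
- rail_left (a point): Middle of the end rail at +y: 12 mm square bar along x, y 112 to 124, z 133 to 145 mm in the rack frame. Open below it. The guard rail's opening is 224 mm between the end rails and 155 mm from front rail to upright faces.
- rail_right (a point): Middle of the other end rail, y -112 to -124 mm, otherwise the same.
- rail_front (a point): Middle of the front rail: 12 mm square bar along y, x -155 to -167, z 133 to 145 mm in the rack frame. The rear rail lies behind the uprights (x 20 to 32).
- shelf_home (a point): Where the shelf's origin lies when home, axes as the rack: x = -64, y = 0, z = 111 mm in the rack frame, the height of the hooked brackets' top; the shelf's back edge then meets the end plates.
- bracket_a: Aluminium bracket, 0.2 kg, standing on its flat underside; either bracket fits either upright. Origin: foot of the end plate's rear face, mid-width; z up, x from arm to hooks (hung, its axes agree with the rack's). Arm 16 mm wide (y), z 0 to 26, x -114 to -4 mm. End plate x -4 to 0, 28 mm wide, z 0 to 64. Once hung it may droop by 3 degrees from play.
- bracket_a_hook (a point): Middle of bracket_a's lower hook root (x 0, z 13 mm in the bracket). Two tabs 6 mm wide, 40 mm apart in height: neck 6 mm high with underside at z 10 and 50, x 0 to 5.2; then a lip, x 5.2 to 9.2, hanging 8 mm below the neck. Push in held 8 to 18 mm above the final height till the plate meets the upright, then press down till the necks sit on the slot edges.
- bracket_b: The other bracket, identical to bracket_a.
- bracket_b_hook (a point): The same point on bracket_b.
- shelf: White shelf panel, 0.4 kg, 120 (x) x 250 (y) x 8 mm, flat on the bench; origin at the centre of its underside, z up. Blue divider fin in the middle, also its handle: 10 mm thick (y), 90 mm long (x), z 8 to 44. 26 mm longer than the opening: home, each end reaches 13 mm under its end rail, 14 mm of air above it; the fin cannot pass under a rail. Either long edge may be at the back.
- amber_1: Amber ointment jar, round, 44 mm in diameter and 46 mm tall with its screw cap, 0.11 kg, standing on the bench; origin at the centre of its underside, z up along its axis. Red cap. May be absent.
- amber_2: Like amber_1. May be absent.
- white_1: White ointment jar, round, 44 mm in diameter and 46 mm tall with its screw cap, 0.11 kg, standing on the bench; origin at the centre of its underside, z up along its axis. Black cap. May be absent.
- white_2: Like white_1. May be absent.
- mortar: White mortar bowl, 110 mm across, 55 mm high; not part of the job, leave it. Origin at the centre of its underside, as for all below.
- spoon: Steel dispensing spoon lying on the bench, about 200 mm long; leave it.
- carton: White carton 50 x 100 x 55 mm; leave it.
- carton_orange: Orange carton 45 x 80 x 50 mm; leave it.
- blue_jar: Tall white jar with blue cap, 52 mm across, 75 mm high; not one of the ointment jars, leave it.
- beaker: Glass beaker 66 mm across, 80 mm high; leave it.
Mind the look-alikes: they are no part of the job. What is shaped like the bracket_a but red or yellow is not meant.

How it is judged:
On the way, in this order (a step that is already met when the one before it is completed fails the run):
1. both brackets hooked home in the top two slots of the two uprights and let go (((distance between bracket_a and seat_left below 0.006 m and angle between the x axis of each of bracket_a, bracket_b and the x axis of rack, either way round below 0.1 rad and angle between each of bracket_a, bracket_b's own z axis and vertical below 0.1 rad and distance between bracket_b and seat_right below 0.006 m) or (distance between bracket_b and seat_left below 0.006 m and angle between the x axis of each of bracket_b, bracket_a and the x axis of rack, either way round below 0.1 rad and angle between each of bracket_b, bracket_a's own z axis and vertical below 0.1 rad and distance between bracket_a and seat_right below 0.006 m)) and contact force between the fingers and bracket_a below 0.1 N and contact force between the fingers and bracket_b below 0.1 N), for 0.2 s.
2. shelf flat on the brackets, both ends under the end rails, back against the end plates, and let go (x of shelf in the frame of rack between -0.072 and -0.06 m and y of shelf in the frame of rack between -0.008 and 0.008 m and z of shelf in the frame of rack between 0.104 and 0.115 m and angle between shelf's own z axis and vertical below 0.07 rad and angle between the y axis of shelf and the y axis of rack, either way round below 0.06 rad and contact force between the fingers and shelf below 0.1 N), for 0.2 s.
At the end, for the whole second after the job is handed in: Brackets hooked home (6 mm, 0.1 rad); shelf on them flat (0.07 rad), centred within 8 mm, within 8 mm of the end plates, square within 0.06 rad; every jar upright (0.12 rad) on it, centre 15 mm or more in from front and back edge, amber at +y and white at -y of the divider; all at rest (((distance between bracket_a and seat_left below 0.006 m and angle between the x axis of each of bracket_a, bracket_b and the x axis of rack, either way round below 0.1 rad and angle between each of bracket_a, bracket_b's own z axis and vertical below 0.1 rad and distance between bracket_b and seat_right below 0.006 m) or (distance between bracket_b and seat_left below 0.006 m and angle between the x axis of each of bracket_b, bracket_a and the x axis of rack, either way round below 0.1 rad and angle between each of bracket_b, bracket_a's own z axis and vertical below 0.1 rad and distance between bracket_a and seat_right below 0.006 m)) and x of shelf in the frame of rack between -0.072 and -0.06 m and y of shelf in the frame of rack between -0.008 and 0.008 m and z of shelf in the frame of rack between 0.104 and 0.115 m and angle between shelf's own z axis and vertical below 0.07 rad and angle between the y axis of shelf and the y axis of rack, either way round below 0.06 rad and z of amber_1 in the frame of shelf between 0.004 and 0.012 m and x of amber_1 in the frame of shelf between -0.045 and 0.045 m and y of amber_1 in the frame of rack between 0.02 and 0.11 m and angle between each of amber_1, amber_2, white_1, white_2's own z axis and vertical below 0.12 rad and linear speed of each of amber_1, amber_2, white_1, white_2, shelf, bracket_a, bracket_b below 0.02 m/s and z of amber_2 in the frame of shelf between 0.004 and 0.012 m and x of amber_2 in the frame of shelf between -0.045 and 0.045 m and y of amber_2 in the frame of rack between 0.02 and 0.11 m and z of white_1 in the frame of shelf between 0.004 and 0.012 m and x of white_1 in the frame of shelf between -0.045 and 0.045 m and y of white_1 in the frame of rack between -0.11 and -0.02 m and z of white_2 in the frame of shelf between 0.004 and 0.012 m and x of white_2 in the frame of shelf between -0.045 and 0.045 m and y of white_2 in the frame of rack between -0.11 and -0.02 m); the robot touches nothing.
It fails at once if another thing on the bench was moved by more than 30 mm (distance of any of mortar, spoon, carton, carton_orange, blue_jar, beaker from where it was at the start of the episode above 0.03 m).
Of amber_1, amber_2, white_1, white_2 only 2 to 4 are there at a start; the rules pass over those that are not, and their reading is None.
At some moment in a run one of amber_1, amber_2, white_1, white_2 may be knocked a few centimetres aside while the robot is not near it.
It also fails if it takes over 210 s, if anything falls off the work surface, if the arm or the gripper's body presses on something with over 40 N, if the wrist force passes 120 N, or if a joint passes its speed limit or range.

ROBOT

A 6-joint arm with a two-finger parallel gripper is mounted at the origin on the work surface. World frame = base frame: x ahead of the robot, y to its left, z up, the work surface at z = 0. Lengths are in m, angles in rad, forces in N, time in s.
With the tool pointing down it reaches from about 0.425 to 0.925 m from the base axis. Payload 12.5 kg.
Tool frame: the origin (TCP) lies at the very end of the fingers, on their centre line; the grasp point (between the pads) lies 19 mm behind it (ctrl.grasp_offset is the distance from the TCP to the grasp point, in m); z points along the fingers, y is the direction in which the jaws open and shut (so a half turn about z gives the same grasp; the last joint's range is limited). The gripper opens to 85 mm and grips with 20 to 120 N. Pads are 22 mm wide; open, the fingers measure 114 mm over their backs; the gripper's body (76 mm by 85 mm) begins 54 mm behind the grasp point. The pads swing forward as they close: fully open they stand 13 mm farther back than shut.
Start: joints at [1.051, 0.491, 1.559, -0, 1.092, -0.106], TCP at [0.251, 0.572, 0.231] pointing down, gripper open.
Joint ranges: [-3.1, 3.1], [-0.84, 2.19], [0.05, 2.79], [-1.13, 4.28], [0.06, 2.93], [-2.69, 2.69]. Speed limits (rad/s): [2.22, 2.22, 2.79, 3.14, 3.14, 3.14].

INTERFACE

Orientations are given as a unit quaternion [x, y, z, w].
In Python, from rig import readout, vision, ctrl gives the robot as it stands.
- The arm moves only by the tool move_arm, never from a script. Its argument "steps" is text: rows parted by semicolons, each of 7 numbers parted by spaces: the turn, a rotation vector about the tool's x, y, z in degrees, then the shift along the tool's x, y, z in m, then the opening, from -1 (shut) to 1 (fully open), so that 0 is half open. In form: ax ay az x y z fingers; .... A call has 1 to 5 rows; each row shifts and turns the commanded pose from where the row before left it, along the tool's axes as they then stand; what a row does not reach is not made up. A row lasts 1/12 s, in which the tool goes at most 41.7 mm and 7.16 degrees, less where a joint would pass 70% of its speed; a pose out of reach is approached as far as the arm can. A call is refused whole if a number of a shift passes 0.0417 or a number of a turn 7.16, either way. A call with a gripper value outside its range is refused whole. The fingers move at their own pace and stop on an object; "squeeze" is the grip in N (left out, the last holds). Time passes only in rows, so rows that do not move let the fingers close. It gives the time, the measured TCP pose, the force and the opening at its end, in the units of the state.
- readout.get_obs(): the state, without advancing time (a new reading comes with each control period).
- vision.capture(name): name is "side" or "top" or "wrist"; returns a dict with "img" (480x640x3 uint8, red, green, blue), "depth" (480x640 float32, m along the optical axis (not along the pixel's ray), 0 where there is no reading), "fx", "fy", "cx", "cy" (pixels), "distortion" ([k1, k2, p1, p2, k3] as OpenCV has them; the pictures are not rectified), "cam_to_world" (4x4, takes a point from camera to world coordinates). Camera axes: x right, y up, looking along -z (the intrinsics and any distortion apply to the point x, -y, -z); pixel columns grow to the right and rows downward; lengths in m; the calibration is good to about 2 mm. A picture is of the moment at which its call begins.
- ctrl.close_job(): hands the job in, once; it reports no verdict.
The state is a dict: "time": time; "q": joint angles; "joint_vel": joint speeds; "joint_torque": joint torques, N m; "eef_pos": TCP position; "orientation": TCP orientation; "contact_force": force on the tool from outside, world axes, zero at the start; "moment": the same for the moment, N m; "grip_width": opening from 0.0 (shut) to 1.0 (fully open).
Only numpy, scipy, OpenCV 4.12 (cv2) and the standard library are available. Lean on these libraries where they do the work, as an engineer would, in place of code of your own. Each camera call takes 0.05 s, during which the arm holds its last target.

## Working session

There is one attempt and no reset: what is moved stays moved. The work goes in short steps, Python scripts to look and compute and a tool call to move; the robot and the scene stay as the last step left them, time stands still between calls to the robot, and variables do not carry over. Pictures are saved under pics/ and viewed, and the job is handed in when it is done.

Besides the shell and the picture viewer there is one more tool, called by a JSON object that holds its "name" and its "arguments", one argument or row to a line. move_arm: Moves the arm, as the interface text tells. Its arguments: {"type":"object","properties":{"steps":{"type":"string"},"squeeze":{"type":"number"}},"required":["steps"]}

```bash
ls -la; mkdir -p pics; python3 - <<'E'
from rig import readout, vision, ctrl
import cv2
print(readout.get_obs(), ctrl.grasp_offset)
for n in ["side","top","wrist"]:
    c=vision.capture(n); cv2.imwrite(f"pics/{n}0.png",c["img"][:,:,::-1]); print(n,c["fx"],c["fy"],c["cx"],c["cy"],c["distortion"],c["cam_to_world"])
E
```

```text
total 12
drwxr-xr-x  3 agent agent 4096 Dec  6 15:34 .
drwxr-xr-x 23 root  root  4096 Dec  6 15:34 ..
drwxr-xr-x  2 agent agent 4096 Dec  6 15:34 pics
{'time': 0.0, 'q': array([ 1.05140483e+00,  4.91547887e-01,  1.55951719e+00, -2.26459419e-05,
        1.09166269e+00, -1.05578638e-01]), 'joint_vel': array([-0.00093647,  0.00067646, -0.00041435,  0.00110627,  0.0001081 ,
       -0.00068646]), 'joint_torque': array([-1.79067061e-03, -6.18441224e+01, -2.61582398e+01, -1.53441270e-04,
        4.14555529e-03, -6.95646258e-05]), 'eef_pos': array([0.25116167, 0.57204101, 0.23071166]), 'orientation': array([ 2.05428150e-01,  9.78672036e-01, -5.43158297e-04, -1.64921826e-04]), 'contact_force': array([-0.3868284 , -0.05332077, -0.42313122]), 'moment': array([ 0.03719214,  0.04202719, -0.01827775]), 'grip_width': 1.0016037468956278} 0.0187
side 468.1133382805183 468.1133382805183 304.7903056162758 245.74654897487108 [-0.00044673  0.          0.          0.          0.        ] [[ 0.98997149  0.10171838 -0.09802966  0.4129379 ]
 [-0.1408421   0.65687743 -0.74072637 -0.94632134]
 [-0.01095201  0.74710469  0.66461616  0.97010894]
 [ 0.          0.          0.          1.        ]]
top 448.5649168042371 448.5649168042371 323.80884619018224 242.84025199590468 [-0.09349532  0.          0.          0.          0.        ] [[ 0.02171511  0.98649607 -0.16233903  0.29207515]
 [-0.99974106  0.0225312   0.00318747 -0.0104041 ]
 [ 0.00680212  0.16222778  0.98672989  1.42239857]
 [ 0.          0.          0.          1.        ]]
wrist 406.5696315951501 406.5696315951501 318.8582919677926 239.42456504980765 [-0.09507083  0.          0.          0.          0.        ] [[ 0.40231626 -0.87539    -0.2680186   0.18285369]
 [ 0.91549945  0.38419593  0.11939112  0.60162853]
 [-0.00154214 -0.29340388  0.95598734  0.37498428]
 [ 0.          0.          0.          1.        ]]
```

View pics/top0.png

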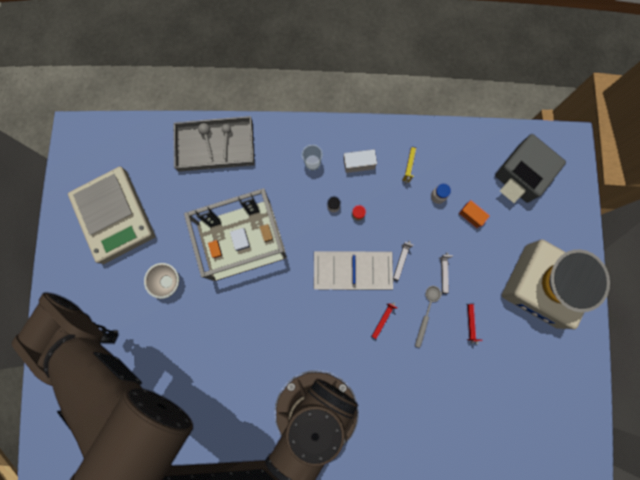

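View pics/side0.png

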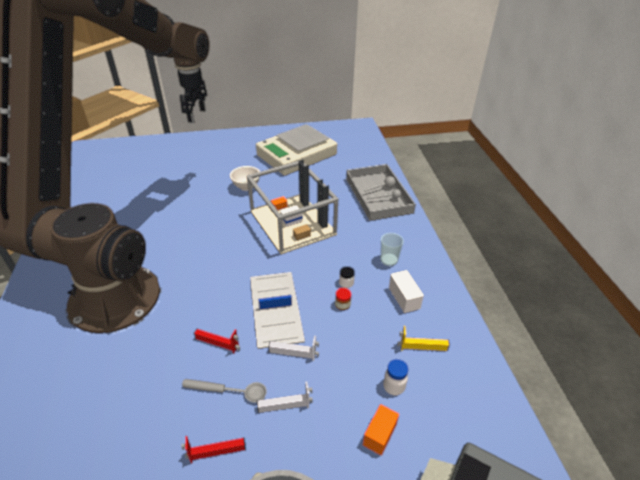

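View pics/wrist0.png

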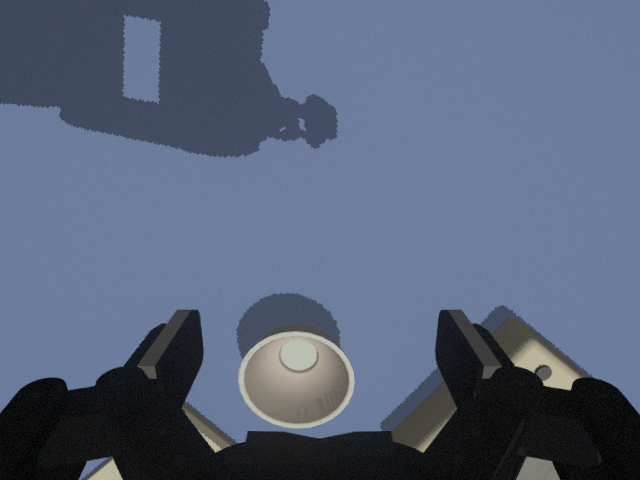

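```bash
cat > h.py <<'E'
import numpy as np, cv2
from scipy.spatial.transform import Rotation as R
from rig import readout, vision, ctrl
def cap(n,save=None):
    c=vision.capture(n)
    K=np.array([[c["fx"],0,c["cx"]],[0,c["fy"],c["cy"]],[0,0,1.]]); c["K"]=K
    d=np.array(c["distortion"],float)
    h,w=c["depth"].shape
    u,v=np.meshgrid(np.arange(w),np.arange(h))
    p=cv2.undistortPoints(np.stack([u,v],-1).reshape(-1,1,2).astype(np.float64),K,d).reshape(h,w,2)
    D=c["depth"].astype(float)
    P=np.stack([p[...,0]*D,-p[...,1]*D,-D],-1)
    T=np.array(c["cam_to_world"]); W=P@T[:3,:3].T+T[:3,3]; W[D<=0]=np.nan
    c["W"]=W; c["rays"]=np.stack([p[...,0],-p[...,1],-np.ones_like(D)],-1)@T[:3,:3].T; c["o"]=T[:3,3]
    if save: cv2.imwrite(f"pics/{save}.png",c["img"][:,:,::-1])
    return c
def proj(c,X):
    T=np.array(c["cam_to_world"]); X=np.atleast_2d(X)
    q=(X-T[:3,3])@T[:3,:3]; q=q*np.array([1,-1,-1])
    o,_=cv2.projectPoints(q.reshape(-1,1,3),np.zeros(3),np.zeros(3),c["K"],np.array(c["distortion"],float)); return o.reshape(-1,2)
def atz(c,u,v,z):
    r=c["rays"][int(round(v)),int(round(u))]; return c["o"]+r*(z-c["o"][2])/r[2]
def crop(c,u0,v0,u1,v1,s,name):
    im=c["img"][v0:v1,u0:u1,::-1]; cv2.imwrite(f"pics/{name}.png",cv2.resize(im,None,fx=s,fy=s,interpolation=cv2.INTER_CUBIC))
E
python3 - <<'E'
from h import *
c=cap("top"); crop(c,170,170,310,300,5,"t_rack"); crop(c,300,180,500,350,4,"t_parts")
np.savez("top0.npz",W=c["W"],img=c["img"])
for n,(u,v) in dict(white=(334,203),amber=(359,213),brkA=(402,263),brkB=(445,275),fin=(354,270),shelf=(330,275),bench=(300,330)).items(): print(n,c["W"][v,u].round(4))
s=cap("side"); crop(s,235,150,355,260,6,"s_rack"); crop(s,240,270,340,420,4,"s_parts")
np.savez("side0.npz",W=s["W"],img=s["img"])
for n,(u,v) in dict(white=(347,271),amber=(343,296),fin=(275,301),shelf=(265,320),bench=(200,290)).items(): print(n,s["W"][v,u].round(4))
E
```

```text
white [ 0.6468 -0.0443  0.0461]
amber [ 0.6167 -0.1237  0.0443]
brkA [ 0.4635 -0.2626  0.0235]
brkB [ 0.428  -0.3986  0.0254]
fin [ 0.4363 -0.1101  0.0409]
shelf [ 0.4222 -0.0368  0.0083]
bench [ 0.2484  0.0534 -0.0011]
white [ 0.6506 -0.0408  0.0472]
amber [ 0.6208 -0.1307  0.0468]
fin [ 0.4416 -0.1088  0.033 ]
shelf [ 0.4102 -0.1465  0.0054]
bench [ 0.2369 -0.008   0.0019]
```

View pics/t_rack.png

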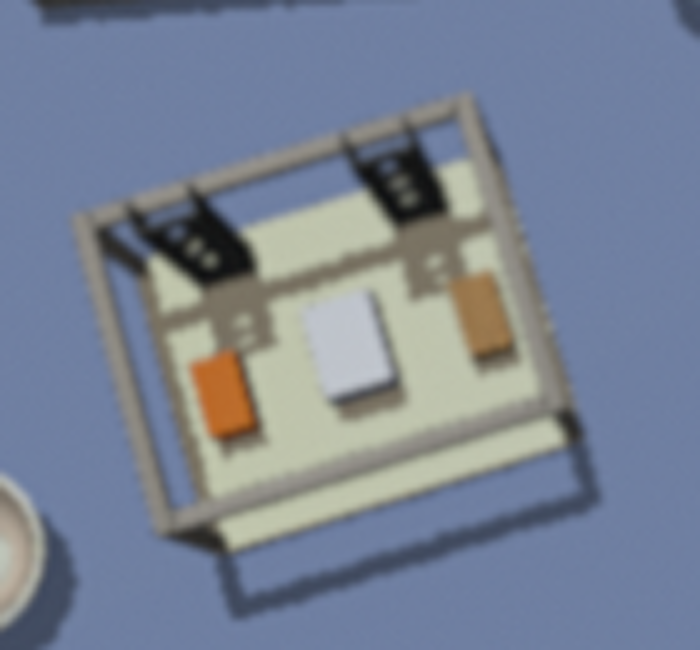

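View pics/t_parts.png

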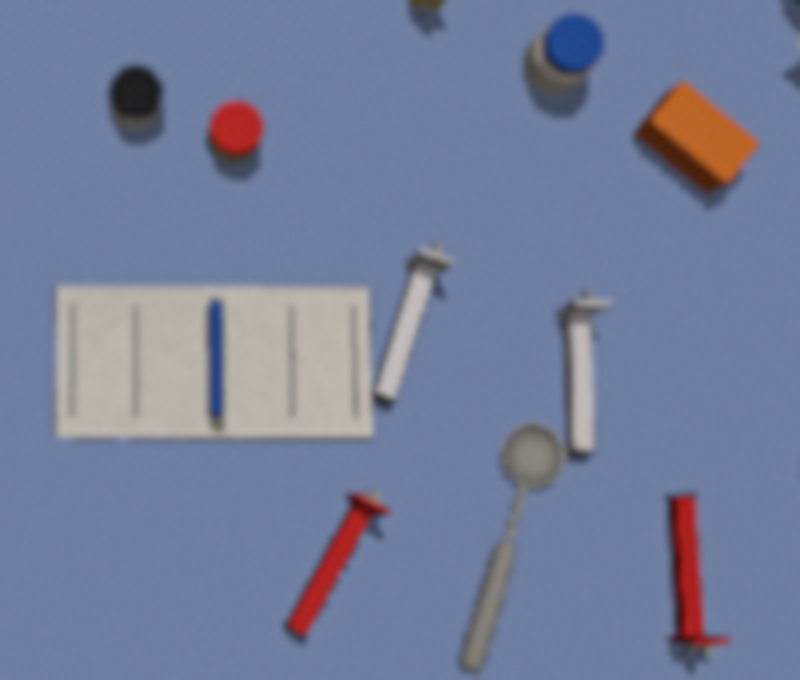

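View pics/s_rack.png

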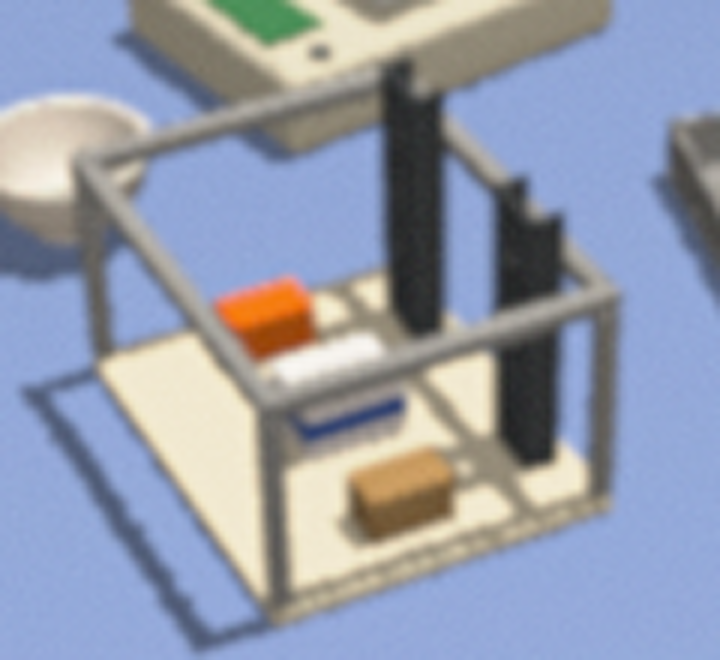

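View pics/s_parts.png

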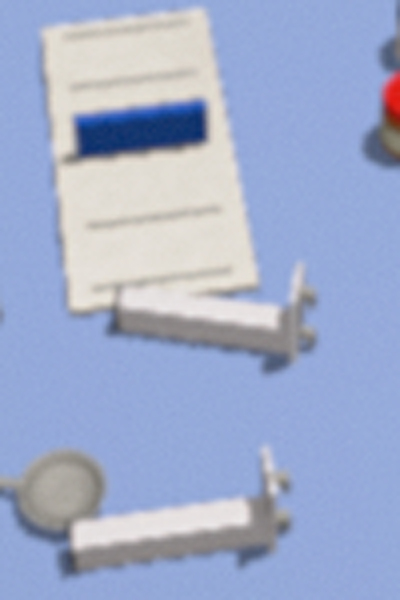

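```bash
cat > rackfit.py <<'E'
from h import *
from scipy.optimize import least_squares
for f in ["top0","side0"]:
    d=np.load(f+".npz"); W=d["W"]; 
    m=(W[...,2]>0.128)&(W[...,2]<0.152)&(W[...,0]>0.35)&(W[...,0]<0.75)&(W[...,1]>0.0)&(W[...,1]<0.42)
    P=W[m]; print(f,m.sum(), "z pct",np.percentile(P[:,2],[10,50,90]).round(4))
    r=cv2.minAreaRect(P[:,:2].astype(np.float32)); print(r)
    # upright points
    m=(W[...,2]>0.152)&(W[...,2]<0.18)&(W[...,0]>0.35)&(W[...,0]<0.75)&(W[...,1]>0.0)&(W[...,1]<0.42)
    print(W[m][:,:].mean(0),m.sum())
E
python3 rackfit.py
```

```text
top0 1333 z pct [0.1394 0.1444 0.1481]
((0.5289065837860107, 0.2521049380302429), (0.19907474517822266, 0.24818411469459534), 19.04384422302246)
[0.59216961 0.27982863 0.16607077] 129
side0 1069 z pct [0.1354 0.1438 0.1477]
((0.530441403388977, 0.2543265223503113), (0.20271284878253937, 0.2579610049724579), 19.112958908081055)
[0.60133186 0.27460945 0.16488071] 183
```

```bash
cat > model.py <<'E'
import numpy as np
def rackT(p=(0.5933,0.2748,19.07)):
    y=np.radians(p[2]); c,s=np.cos(y),np.sin(y)
    T=np.eye(4); T[:2,:2]=[[c,-s],[s,c]]; T[:2,3]=p[:2]; return T
def w(pts,T): pts=np.atleast_2d(np.array(pts,float))/1000; return pts@T[:3,:3].T+T[:3,3]
def rack_lines():
    L=[]
    for z in (133,145):
        for (x0,x1,y0,y1) in ((-167,32,-124,124),(-155,20,-112,112)):
            L.append([(x0,y0,z),(x1,y0,z),(x1,y1,z),(x0,y1,z),(x0,y0,z)])
    L.append([(-167,-124,10),(32,-124,10),(32,124,10),(-167,124,10),(-167,-124,10)])
    for y in (65,-65):
        L.append([(0,y-20,10),(0,y-20,172),(0,y+20,172),(0,y+20,10)])
        for z in (55,95,135): L.append([(0,y-5,z),(0,y+5,z),(0,y+5,z+24),(0,y-5,z+24),(0,y-5,z)])
    return L
def br_lines():
    L=[]
    for (x0,x1,yy,z0,z1) in ((-114,-4,8,0,26),(-4,0,14,0,64),(0,5.2,3,10,16),(5.2,9.2,3,2,16),(0,5.2,3,50,56),(5.2,9.2,3,42,56)):
        for z in (z0,z1): L.append([(x0,-yy,z),(x1,-yy,z),(x1,yy,z),(x0,yy,z),(x0,-yy,z)])
    return L
E
cat > ov.py <<'E'
from h import *; from model import *
def overlay(c,items,box,s,name):
    u0,v0,u1,v1=box
    im=cv2.resize(c["img"][v0:v1,u0:u1,::-1],None,fx=s,fy=s,interpolation=cv2.INTER_CUBIC)
    for L,T,col in items:
        for l in L:
            p=(proj(c,w(l,T))-[u0-.5,v0-.5])*s
            cv2.polylines(im,[p.round().astype(np.int32).reshape(-1,1,2)],False,col,1,cv2.LINE_AA)
    cv2.imwrite(f"pics/{name}.png",im)
E
python3 - <<'E'
from ov import *
c=cap("top"); overlay(c,[(rack_lines(),rackT(),(0,255,0))],(170,170,310,300),5,"o1")
c=cap("side"); overlay(c,[(rack_lines(),rackT(),(0,255,0))],(235,150,355,260),5,"o2")
E
```

```text
(no output)
```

View pics/o1.png

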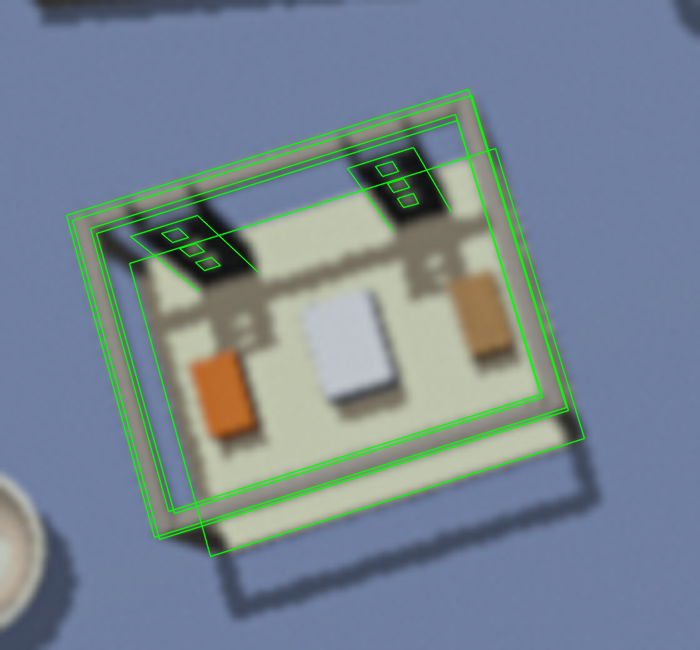

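View pics/o2.png

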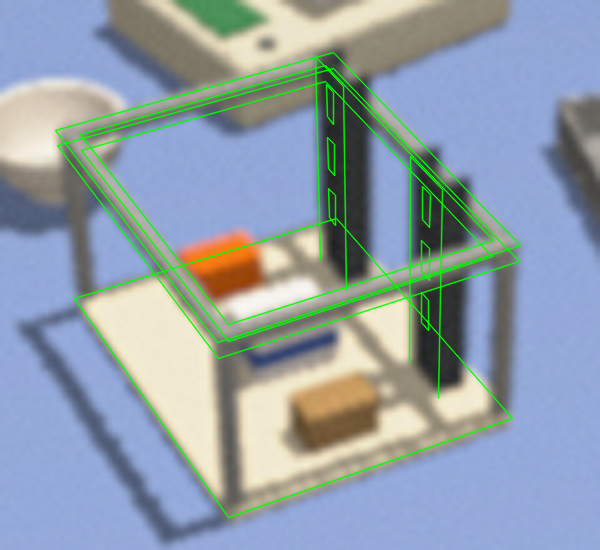

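```bash
python3 - <<'E'
from ov import *
for f in ["top0","side0"]:
    d=np.load(f+".npz"); W=d["W"]
    for n,(x0,x1,y0,y1) in dict(A=(0.38,0.54,-0.30,-0.215),B=(0.35,0.5,-0.45,-0.365)).items():
        m=(W[...,2]>0.012)&(W[...,2]<0.035)&(W[...,0]>x0)&(W[...,0]<x1)&(W[...,1]>y0)&(W[...,1]<y1)
        P=W[m]; print(f,n,m.sum(),cv2.minAreaRect(P[:,:2].astype(np.float32)), np.median(P[:,2]))
        mu=P[:,:2].mean(0); u,s,v=np.linalg.svd(P[:,:2]-mu); print(mu, np.degrees(np.arctan2(*(v[0]*np.sign(v[0,0]))[::-1])))
        m=(W[...,2]>0.04)&(W[...,2]<0.08)&(W[...,0]>x0)&(W[...,0]<x1+.05)&(W[...,1]>y0)&(W[...,1]<y1)
        print(" plate",m.sum(),W[m].mean(0))
    for n,(x0,x1,y0,y1) in dict(white=(0.6,0.69,-0.08,0.0),amber=(0.58,0.66,-0.16,-0.09)).items():
        m=(W[...,2]>0.041)&(W[...,2]<0.055)&(W[...,0]>x0)&(W[...,0]<x1)&(W[...,1]>y0)&(W[...,1]<y1)
        print(n,m.sum(),W[m].mean(0),cv2.minEnclosingCircle(W[m][:,:2].astype(np.float32)))
    m=(W[...,2]>0.028)&(W[...,2]<0.055)&(W[...,0]>.37)&(W[...,0]<.52)&(W[...,1]>-0.15)&(W[...,1]<-0.07)
    print("fin",cv2.minAreaRect(W[m][:,:2].astype(np.float32)))
    m=(W[...,2]>0.004)&(W[...,2]<0.06)&(W[...,0]>.34)&(W[...,0]<.54)&(W[...,1]>-0.225)&(W[...,1]<0.05)
    print("shelf",cv2.minAreaRect(W[m][:,:2].astype(np.float32)))
E
```

```text
top0 A 240 ((0.4605786204338074, -0.23672336339950562), (0.05862050503492355, 0.13849303126335144), 69.44161987304688) 0.026067036401757004
[ 0.46404135 -0.25421362] -20.7627339049873
 plate 34 [ 0.52076449 -0.27569818  0.05765891]
top0 B 250 ((0.4241940975189209, -0.3875323235988617), (0.04159387946128845, 0.14398106932640076), 88.52630615234375) 0.026201857115034533
[ 0.42020325 -0.39381952] -5.072438152570727
 plate 27 [ 0.48707349 -0.39586838  0.06059887]
white 136 [ 0.64993538 -0.04164068  0.04654011] ((0.6499677896499634, -0.041971806436777115), 0.02156136929988861)
amber 136 [ 0.62330035 -0.12145654  0.04682154] ((0.6233521699905396, -0.12218832969665527), 0.02184109576046467)
fin ((0.44086411595344543, -0.10827896744012833), (0.09009261429309845, 0.010016723535954952), 0.7264049649238586)
shelf ((0.439101904630661, -0.08720651268959045), (0.27418574690818787, 0.19814041256904602), 89.93688201904297)
side0 A 420 ((0.46107548475265503, -0.24231746792793274), (0.04563380032777786, 0.15352942049503326), 69.84355926513672) 0.024816314166000386
[ 0.46703554 -0.25827032] -18.720799835638022
 plate 56 [ 0.52140737 -0.27588117  0.05662055]
side0 B 537 ((0.42254436016082764, -0.3872204124927521), (0.03937678784132004, 0.14601922035217285), 87.48271179199219) 0.02495737242155649
[ 0.42838289 -0.39637776] -2.2476287369312637
 plate 61 [ 0.48712068 -0.39645602  0.05591124]
white 148 [ 0.64892553 -0.04108563  0.04630018] ((0.649454653263092, -0.038873955607414246), 0.02343686856329441)
amber 171 [ 0.62219919 -0.12113036  0.04623977] ((0.6230728030204773, -0.11904410272836685), 0.02345050871372223)
fin ((0.44064438343048096, -0.10702848434448242), (0.0892493724822998, 0.014522681944072247), 0.4620685875415802)
shelf ((0.4409206211566925, -0.08796757459640503), (0.27470001578330994, 0.19664759933948517), 89.6529769897461)
```

{"name": "move_arm", "arguments": {
  "steps": "0 0 -6 0 0 0 1; 0 0 -6 0 0 0 1; 0 0 -6 0 0 0 1; 0 0 -6 0 0 0 1; 0 0 0 -0.018 -0.034 -0.005 1"
}}

```text
time: 0.77
eef_pos: [0.2677, 0.541, 0.2352]
orientation: [-0.007, 1.0, 0.0, -0.0]
contact_force: [1.2, 0.8, 0.4]
grip_width: 0.997
```

{"name": "move_arm", "arguments": {
  "steps": "0 0 0 -0.018 -0.034 -0.005 1; 0 0 0 -0.018 -0.034 -0.005 1; 0 0 0 -0.018 -0.034 -0.005 1; 0 0 0 -0.018 -0.034 -0.005 1; 0 0 0 -0.018 -0.034 -0.005 1"
}}

```text
time: 1.18
eef_pos: [0.3608, 0.3672, 0.2617]
orientation: [-0.003, 1.0, 0.0, 0.0]
contact_force: [0.3, 0.7, 0.3]
grip_width: 0.998
```

{"name": "move_arm", "arguments": {
  "steps": "0 0 0 -0.018 -0.034 -0.005 1; 0 0 0 -0.018 -0.034 -0.005 1; 0 0 0 -0.018 -0.034 -0.005 1; 0 0 0 -0.018 -0.034 -0.005 1; 0 0 0 -0.018 -0.034 -0.005 1"
}}

```text
time: 1.6
eef_pos: [0.4517, 0.1975, 0.2868]
orientation: [-0.003, 1.0, 0.0, 0.0]
contact_force: [0.7, 0.7, -0.0]
grip_width: 0.997
```

{"name": "move_arm", "arguments": {
  "steps": "0 0 0 -0.018 -0.034 -0.005 1; 0 0 0 -0.018 -0.034 -0.005 1; 0 0 0 -0.018 -0.034 -0.005 1; 0 0 0 0.0075 -0.038 0.002 1; 0 0 0 0.0075 -0.038 0.002 1"
}}

```text
time: 2.02
eef_pos: [0.4915, 0.0197, 0.2972]
orientation: [-0.003, 1.0, 0.0, 0.0]
contact_force: [1.2, -0.6, 0.1]
grip_width: 0.998
```

{"name": "move_arm", "arguments": {
  "steps": "0 0 0 0.0075 -0.038 0.002 1; 0 0 0 0.0075 -0.038 0.002 1; 0 0 0 0.0075 -0.038 0.002 1; 0 0 0 0.0075 -0.038 0.002 1; 0 0 0 0.0075 -0.038 0.002 1"
}}

```text
time: 2.43
eef_pos: [0.4538, -0.1704, 0.2874]
orientation: [-0.003, 1.0, -0.0, 0.0]
contact_force: [1.3, 0.2, 0.3]
grip_width: 1.001
```

{"name": "move_arm", "arguments": {
  "steps": "0 0 0 0.0075 -0.038 0.002 1; 0 0 0 0.0075 -0.038 0.002 1; 0 0 0 0.0075 -0.038 0.002 1; 0 0 0 0.0075 -0.038 0.002 1; 0 0 0 0 0 0 1"
}}

```text
time: 2.85
eef_pos: [0.4241, -0.3262, 0.2786]
orientation: [-0.001, 1.0, -0.0, -0.0]
contact_force: [-0.9, -0.0, -0.7]
grip_width: 1.001
```

```bash
python3 - <<'E'
from ov import *
print(readout.get_obs()["q"])
c=cap("wrist","w1"); print(c["cam_to_world"].round(3))
np.savez("w1.npz",W=c["W"],img=c["img"])
E
```

```text
[-7.78730704e-01  3.14572129e-01  1.71573653e+00 -9.59566163e-04
  1.11082301e+00 -2.35014552e+00]
[[-0.001 -0.956 -0.293  0.349]
 [ 1.    -0.001  0.001 -0.327]
 [-0.002 -0.293  0.956  0.423]
 [ 0.     0.     0.     1.   ]]
```

View pics/w1.png

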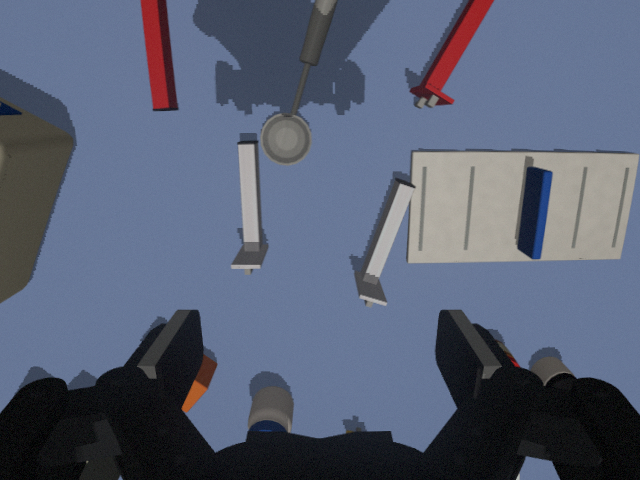

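```bash
cat > brfit.py <<'E'
from ov import *
def fit(W,guess,R=0.075):
    m0=(np.hypot(W[...,0]-guess[0],W[...,1]-guess[1])<R)&(W[...,2]>0.0205)&(W[...,2]<0.031)
    lab=cv2.connectedComponents(m0.astype(np.uint8))
    k=np.argmax(np.bincount(lab[1][m0])); P=W[lab[1]==k]
    r=cv2.minAreaRect(P[:,:2].astype(np.float32)); b=cv2.boxPoints(r)
    return r,P
E
python3 - <<'E'
from brfit import *
c=cap("wrist"); W=c["W"]
out={}
for n,g,yaw in (("A",(0.4635,-0.257),-20),("B",(0.425,-0.394),-3)):
    r,P=fit(W,g); print(n,r,len(P),np.median(P[:,2]))
    mu=P[:,:2].mean(0); u,s,v=np.linalg.svd(P[:,:2]-mu,full_matrices=False); d=v[0]*np.sign(v[0,0]); print(mu,np.degrees(np.arctan2(d[1],d[0])))
    # origin: rect center + 59mm along d
    yy=np.degrees(np.arctan2(d[1],d[0])); c0=np.array(r[0]); o=c0+0.059*d; print("origin",o)
    T=rackT((o[0],o[1],yy)); out[n]=T
    m=(W[...,2]>0.04)&(W[...,2]<0.08)&(np.hypot(W[...,0]-o[0],W[...,1]-o[1])<0.03); print("plate pts",W[m].mean(0))
overlay(c,[(br_lines(),T,(0,255,0)) for T in out.values()],(200,110,440,320),3.3,"o3")
for nn in("top","side"):
    c=cap(nn); b=(380,230,470,310) if nn=="top" else (240,330,340,420)
    overlay(c,[(br_lines(),T,(0,255,0)) for T in out.values()],b,5,"o3"+nn)
E
```

```text
A ((0.46618854999542236, -0.26097339391708374), (0.02812027558684349, 0.11461620032787323), 74.52577209472656) 1863 0.02742093770984394
[ 0.46477082 -0.2585626 ] -18.240137874406816
origin [ 0.52222398 -0.27944041]
plate pts [ 0.51964954 -0.27626015  0.05658322]
B ((0.4298524558544159, -0.39476528763771057), (0.02727874182164669, 0.11299926042556763), 87.5737075805664) 1930 0.02751302653353946
[ 0.42771256 -0.39668121] 0.7114012545089455
origin [ 0.48884791 -0.39403275]
plate pts [ 0.4853502  -0.39624154  0.05728961]
```

View pics/o3.png

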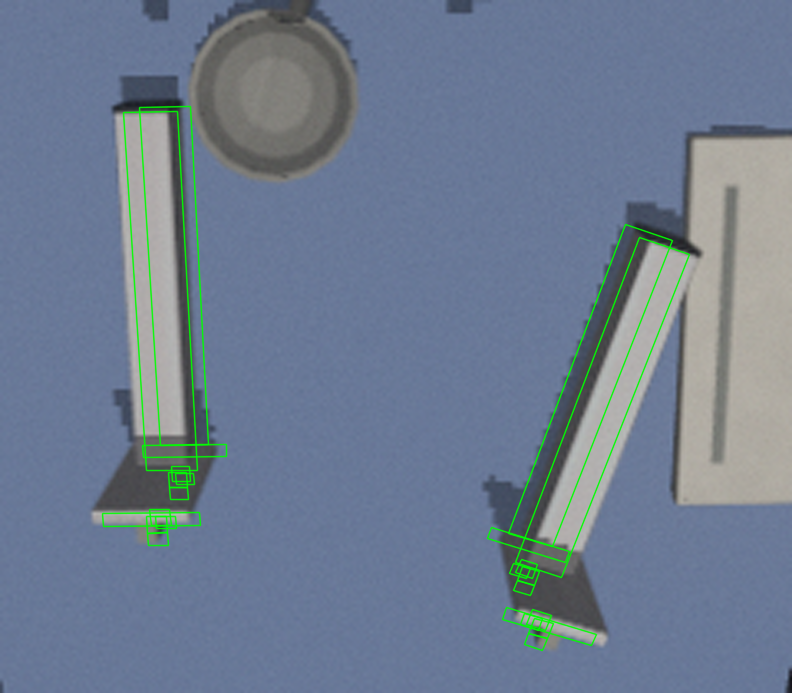

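View pics/o3side.png

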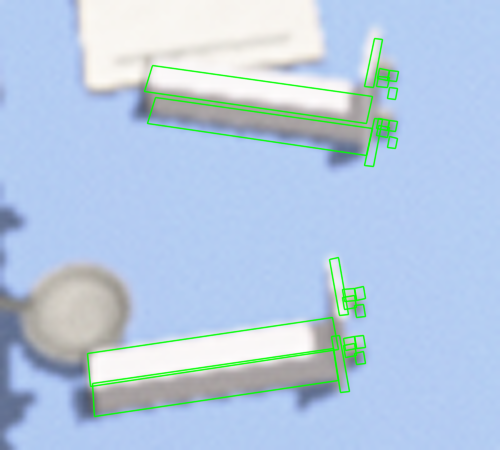

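```bash
python3 - <<'E'
from ov import *
c=cap("wrist"); 
def P(u,v): 
    u=u/3.3+200-.5; v=v/3.3+110-.5
    uu=cv2.undistortPoints(np.array([[[u,v]]]),c["K"],np.array(c["distortion"],float))[0,0]
    r=np.array([uu[0],-uu[1],-1])@np.array(c["cam_to_world"])[:3,:3].T; o=c["o"]; return o+r*(0.026-o[2])/r[2]
Ts={}
for n,a,b in (("B",(142,111),(159.5,437)),("A",(669,246),(560,547))):
    a=P(*a);b=P(*b); d=b-a; L=np.linalg.norm(d); yaw=np.degrees(np.arctan2(d[1],d[0])); m=(a+b)/2; u=d/L; o=m+u*0.059
    print(n,a,b,"L",L,"yaw",yaw,"origin",o); Ts[n]=rackT((o[0],o[1],yaw))
overlay(c,[(br_lines(),T,(0,255,0)) for T in Ts.values()],(200,110,440,320),3.3,"o4")
E
```

```text
B [ 0.37608429 -0.394604    0.026     ] [ 0.47557718 -0.39371689  0.026     ] L 0.09949684418566898 yaw 0.5108503831869193 origin [ 0.48482839 -0.39363441  0.026     ]
A [ 0.4149371 -0.2387558  0.026    ] [ 0.51172998 -0.26753838  0.026     ] L 0.10098167148248298 yaw -16.560505919579622 origin [ 0.51988618 -0.26996373  0.026     ]
```

View pics/o4.png

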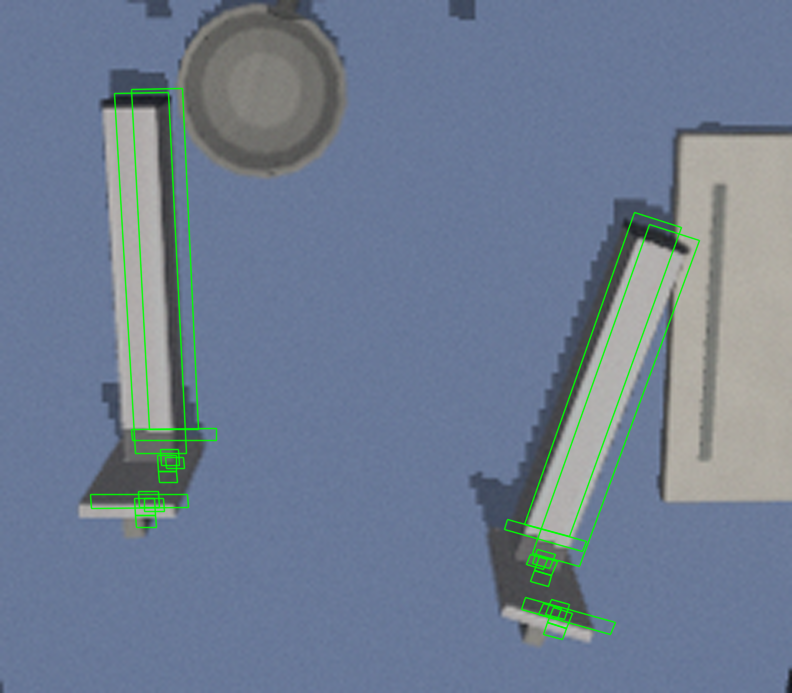

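```bash
cat > brp.py <<'E'
from ov import *
def brfit(c,seed,z=0.026):
    hsv=cv2.cvtColor(c["img"],cv2.COLOR_RGB2HSV); m=((hsv[...,1]<35)&(hsv[...,2]>140)).astype(np.uint8)
    n,lab,st,_=cv2.connectedComponentsWithStats(m); k=lab[seed[1],seed[0]]
    v,u=np.nonzero(lab==k); r=c["rays"][v,u]; X=c["o"]+r*((z-c["o"][2])/r[:,2])[:,None]
    rect=cv2.minAreaRect(X[:,:2].astype(np.float32)); b=cv2.boxPoints(rect)
    e=[b[1]-b[0],b[2]-b[1]]; d=max(e,key=np.linalg.norm); L=np.linalg.norm(d); d=d/L
    if d[0]<0: d=-d
    near=np.array(rect[0])-d*L/2; yaw=np.degrees(np.arctan2(d[1],d[0])); o=near+d*0.114
    print("rect",rect[1],"n",len(u),"yaw %.2f near %s origin %s"%(yaw,near.round(4),o.round(4)))
    return (o[0],o[1],yaw)
E
python3 - <<'E'
from brp import *
c=cap("wrist"); print(readout.get_obs()["eef_pos"])
crp=lambda u,v:(int(u/3.3+200),int(v/3.3+110))
A=brfit(c,crp(600,380)); B=brfit(c,crp(140,250))
overlay(c,[(br_lines(),rackT(T),(0,255,0)) for T in (A,B)],(200,110,440,320),3.3,"o5")
E
```

```text
[ 0.42563957 -0.31974198  0.27949374]
rect (0.12935000658035278, 0.28259390592575073) n 21539 yaw -88.85 near [0.4427 0.0032] origin [ 0.445  -0.1108]
rect (0.09745602309703827, 0.01558710727840662) n 1493 yaw 0.37 near [ 0.3754 -0.3983] origin [ 0.4894 -0.3975]
```

View pics/o5.png

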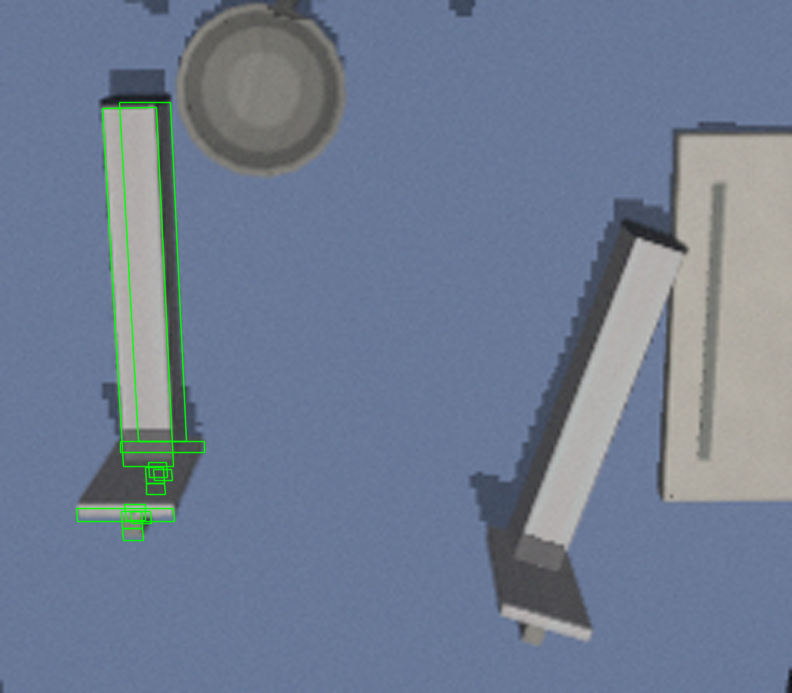

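{"name": "move_arm", "arguments": {
  "steps": "0 0 0 -0.0025 -0.039 0 0.2; 0 0 0 -0.003 -0.039 0 0.2; 0 0 0 0 0 0.04 0.2; 0 0 0 0 0 0.04 0.2; 0 0 0 0 0 0.04 0.2"
}}

```text
time: 3.57
eef_pos: [0.4317, -0.3982, 0.1584]
orientation: [-0.003, 1.0, -0.001, 0.001]
contact_force: [0.6, -2.2, -0.7]
grip_width: 0.598
```

{"name": "move_arm", "arguments": {
  "steps": "0 0 0 0 0 0.04 0.2; 0 0 0 0 0 0.04 0.2; 0 0 0 0 0 0 0.2; 0 0 0 0 0 0 0.2"
}}

```text
time: 3.9
eef_pos: [0.4314, -0.3977, 0.0788]
orientation: [-0.003, 1.0, 0.001, -0.001]
contact_force: [0.9, 0.2, 1.3]
grip_width: 0.599
```

```bash
python3 - <<'E'
from brp import *
print(readout.get_obs()["eef_pos"],readout.get_obs()["orientation"])
c=cap("wrist","w2")
E
```

```text
[ 0.43144828 -0.39767879  0.07876891] [-0.00318637  0.99999359  0.00128191 -0.00101481]
```

View pics/w2.png

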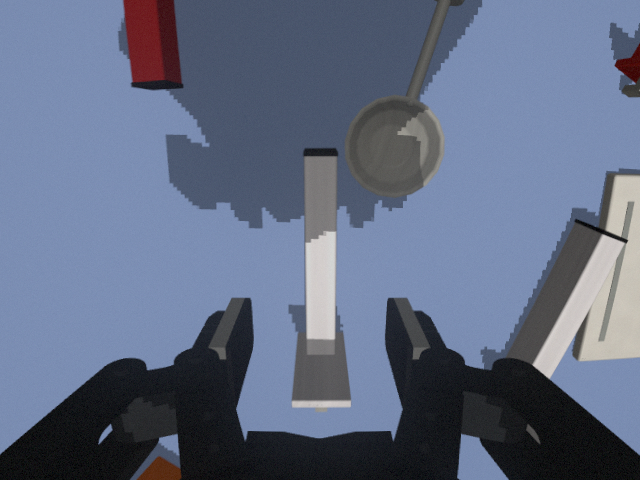

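{"name": "move_arm", "arguments": {
  "steps": "0 0 0 0 0 0.0365 0.2; 0 0 0 0 0 0.036 0.2; 0 0 0 0 0 0 -1; 0 0 0 0 0 0 -1; 0 0 0 0 0 0 -1",
  "squeeze": 70
}}

```text
time: 4.37
eef_pos: [0.4323, -0.3997, 0.0098]
orientation: [-0.003, 1.0, -0.001, 0.001]
contact_force: [-0.9, -5.8, 6.8]
grip_width: 0.183
```

{"name": "move_arm", "arguments": {
  "steps": "0 0 0 0 0 0 -1; 0 0 0 0 0 0 -1; 0 0 0 0 0 0 -1"
}}

```text
time: 4.62
eef_pos: [0.4323, -0.3999, 0.01]
orientation: [-0.003, 1.0, -0.002, 0.002]
contact_force: [-0.3, 0.7, 10.0]
grip_width: 0.168
```

{"name": "move_arm", "arguments": {
  "steps": "0 0 0 0 0 -0.02 -1; 0 0 0 0 0 -0.04 -1; 0 0 0 0 0 -0.04 -1; 0 0 0 0 0 -0.04 -1; 0 0 0 0 0 -0.04 -1"
}}

```text
time: 5.03
eef_pos: [0.4311, -0.3985, 0.1909]
orientation: [-0.003, 1.0, -0.001, 0.001]
contact_force: [0.7, -1.8, -2.2]
grip_width: 0.165
```

{"name": "move_arm", "arguments": {
  "steps": "0 0 0 0 0 -0.04 -1; 0 0 0 0 0 -0.035 -1; 0 0 0 0 0 0 -1; 0 0 0 0 0 0 -1"
}}

```text
time: 5.37
eef_pos: [0.4314, -0.3989, 0.2655]
orientation: [-0.003, 1.0, -0.002, 0.002]
contact_force: [0.5, -0.2, -3.1]
grip_width: 0.168
```

```bash
python3 - <<'E'
from brp import *
print(readout.get_obs())
c=cap("wrist","w3")
E
```

```text
{'time': 5.3667, 'q': array([-8.58743666e-01,  4.02523436e-01,  1.61347783e+00,  8.33756826e-05,
        1.11935599e+00, -2.43472750e+00]), 'joint_vel': array([-0.00095845,  0.05896051,  0.05444105,  0.00071894, -0.02508312,
        0.00028626]), 'joint_torque': array([ 6.33438793e-02, -6.12451959e+01, -3.00183928e+01,  1.10756609e-02,
        2.74082758e-01,  2.41783664e-04]), 'eef_pos': array([ 0.43137764, -0.39890987,  0.26551227]), 'orientation': array([-0.00257567,  0.99999182, -0.00234097,  0.00205944]), 'contact_force': array([ 0.54490959, -0.23536972, -3.11950398]), 'moment': array([ 0.02420466,  0.08985067, -0.02006737]), 'grip_width': 0.16792240589980761}
```

View pics/w3.png

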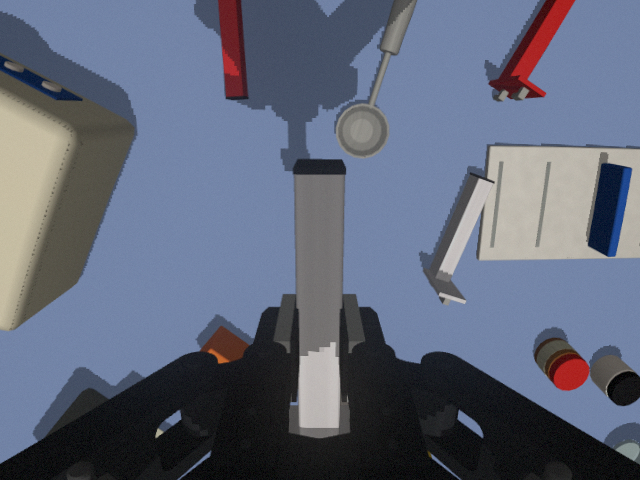

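```bash
cat >> ov.py <<'E'
def Ttool():
    o=readout.get_obs(); T=np.eye(4); T[:3,:3]=R.from_quat(o["orientation"]).as_matrix(); T[:3,3]=o["eef_pos"]; return T
def heldT(dx,dy,dz,yaw=0,pitch=0):
    """bracket pose: origin at tool coords; bracket x=-tool x, z=-tool z. dx = grip location along bracket x (neg), dz = TCP height above bracket bottom"""
    B=np.eye(4); B[:3,:3]=np.diag([-1,1,-1.])@R.from_euler("zy",[yaw,pitch],degrees=True).as_matrix()
    B[:3,3]=B[:3,:3]@np.array([-dx,-dy,-dz])/1000.
    return Ttool()@B
E
python3 - <<'E'
from ov import *
H=heldT(-58,0,10)
print(H.round(4))
c=cap("wrist"); overlay(c,[(br_lines(),H,(0,255,0))],(240,130,400,450),2.4,"h1")
c=cap("side"); p=proj(c,H[:3,3])[0].astype(int); print(p)
overlay(c,[(br_lines(),H,(0,255,0))],(p[0]-70,p[1]-60,p[0]+50,p[1]+50),6,"h1s")
E
```

```text
[[ 1.     -0.0051 -0.0016  0.489 ]
 [ 0.0052  1.      0.0018 -0.3982]
 [ 0.0016 -0.0018  1.      0.2534]
 [ 0.      0.      0.      1.    ]]
[307 333]
```

View pics/h1.png

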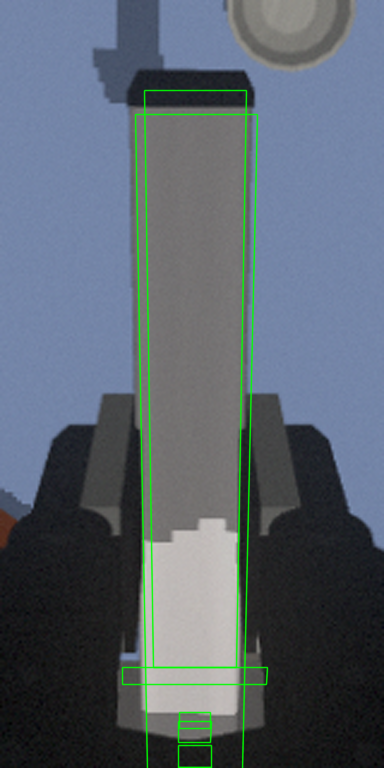

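View pics/h1s.png

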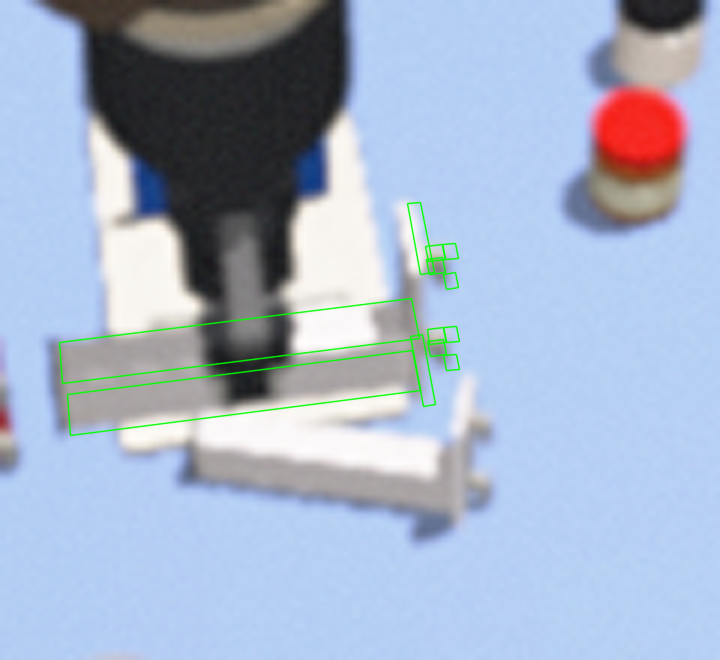

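```bash
python3 - <<'E'
from ov import *
from scipy.optimize import least_squares
c=cap("wrist","w4"); crop(c,240,130,400,450,2.4,"h2")
pts=np.array([(141,70),(246,70),(128,107),(254,107),(141,712),(240,712)])/2.4+[240-.5,130-.5]
mod=np.array([(-114,-8,0),(-114,8,0),(-114,-8,26),(-114,8,26),(-4,-8,26),(-4,8,26)],float)
# note image x right = +y
def f(p): return (proj(c,w(mod,heldT(*p)))-pts).ravel()
r=least_squares(f,[-58,0,10,0,0]); print(r.x.round(2), np.abs(r.fun).max(), r.fun.reshape(-1,2).round(1))
overlay(c,[(br_lines(),heldT(*r.x),(0,255,0))],(240,130,400,450),2.4,"h2")
E
```

```text
[-56.06   0.55  16.62  -0.13   5.72] 2.0937005041126326 [[ 0.1 -0.7]
 [-1.3 -0.6]
 [ 1.6  0.3]
 [-0.6  0.4]
 [ 2.1  0.3]
 [-2.1  0.4]]
```

View pics/h2.png

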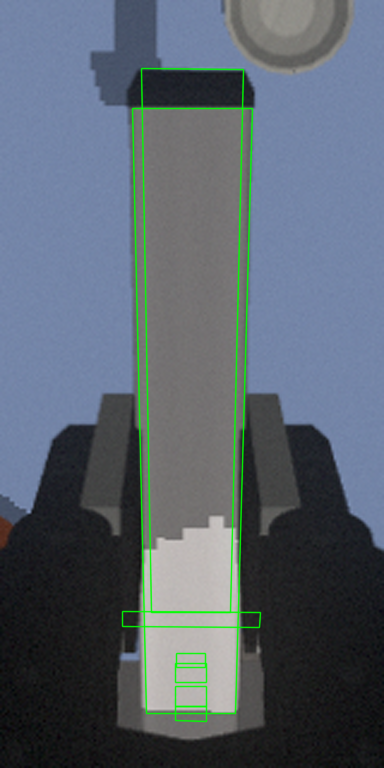

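```bash
python3 - <<'E'
from ov import *
c=cap("side"); crop(c,240,300,320,355,10,"h3s")
c=cap("wrist"); crop(c,270,350,370,450,6,"h3w")
E
```

```text
(no output)
```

View pics/h3s.png

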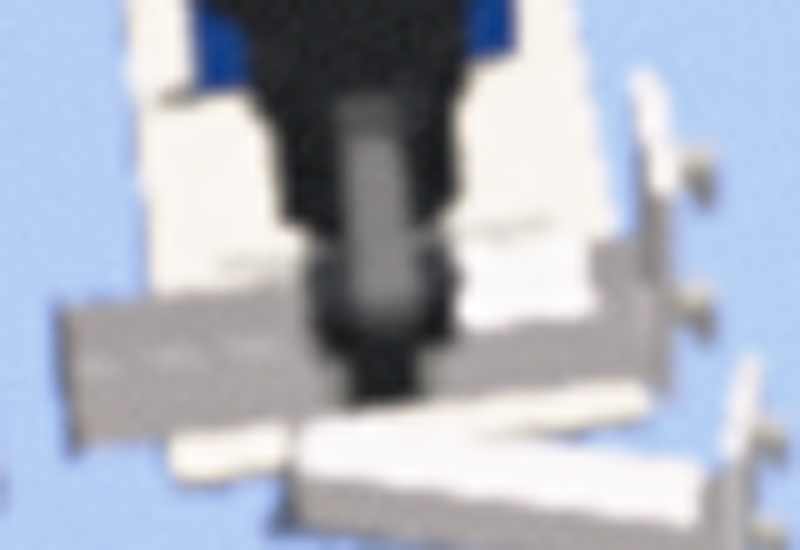

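View pics/h3w.png

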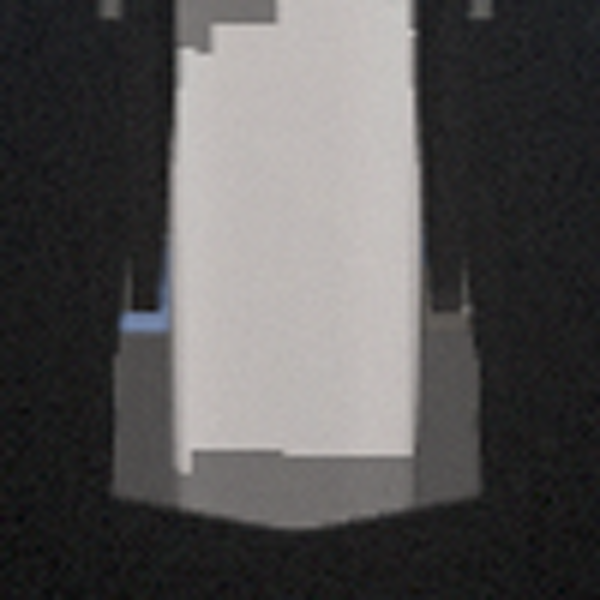

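```bash
python3 - <<'E'
from ov import *
from scipy.optimize import least_squares
c=cap("wrist"); s=cap("side")
pw=np.array([(141/2.4+240,70/2.4+130),(246/2.4+240,70/2.4+130),(128/2.4+240,107/2.4+130),(254/2.4+240,107/2.4+130),(117/6+270,331/6+350)])-.5
mw=np.array([(-114,-8,0),(-114,8,0),(-114,-8,26),(-114,8,26),(-4,-14,0)],float)
ps=np.array([(78,445),(633,72),(672,190),(648,192),(663,394)])/10+[239.5,299.5]
ms=np.array([(-114,-8,0),(-4,14,64),(0,-14,64),(-4,-14,64),(0,-14,0)],float)
def f(p):
    a=proj(c,w(mw,heldT(*p[:5])))-pw; b=proj(s,w(ms,heldT(*p[:5])))-ps+p[5:7]
    return np.r_[a.ravel(),b.ravel()*2,p[5:7]*0.3]
r=least_squares(f,[-58,0,10,0,0,0,0]); print(r.x.round(2)); print(r.fun.round(1))
def g(p): return (proj(c,w(mw,heldT(*p)))-pw).ravel()
r2=least_squares(g,[-58,0,10,0,0]); print(r2.x.round(2),r2.fun.round(1))
overlay(c,[(br_lines(),heldT(*r.x[:5]),(0,255,0))],(240,130,400,450),2.4,"h4w")
overlay(s,[(br_lines(),heldT(*r.x[:5]),(0,255,0))],(240,300,320,355),10,"h4s")
E
```

```text
[-55.05   0.21   6.94   0.12   1.94  -1.11  -0.62]
[-0.8  1.9 -0.5  1.8  0.3 -1.4  0.8 -1.6  0.3 -0.3 -4.1 -0.1  0.1 -0.5
  1.3 -0.9  1.7 -0.9  1.1  2.3 -0.3 -0.2]
[-54.23   0.23   4.8    0.1    3.32] [-1.4  0.7  0.1  0.6 -0.5 -0.4  1.5 -0.5  0.  -0.5]
```

View pics/h4s.png

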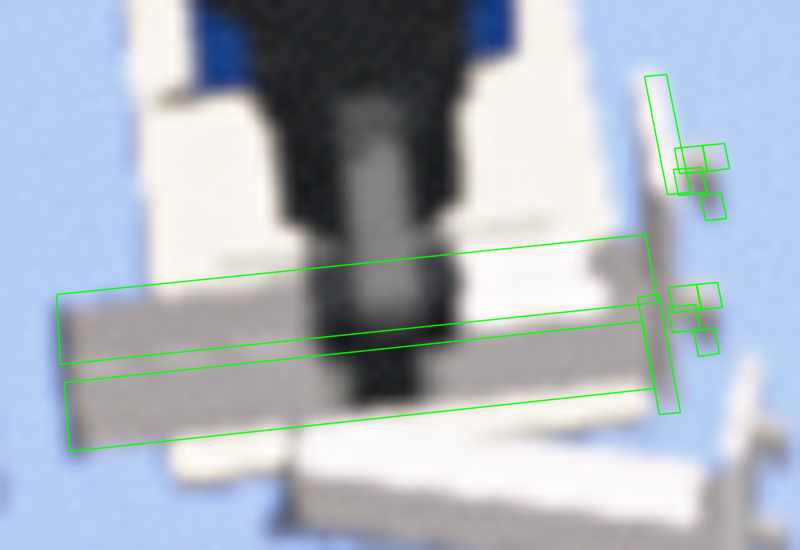

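View pics/h4w.png

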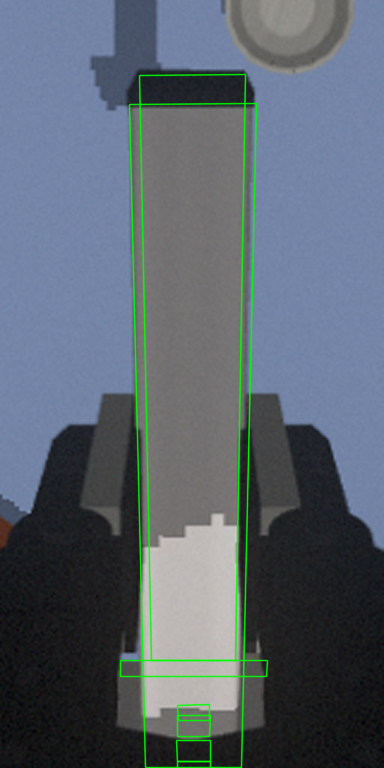

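{"name": "move_arm", "arguments": {
  "steps": "0 0 0 -0.0036 0.04 -0.0025 -1; 0 0 0 -0.0036 0.04 -0.0025 -1; 0 0 0 -0.0036 0.04 -0.0025 -1; 0 0 0 -0.0036 0.04 -0.0025 -1; 0 0 0 -0.0036 0.04 -0.0025 -1"
}}

```text
time: 6.18
eef_pos: [0.4479, -0.197, 0.274]
orientation: [-0.002, 1.0, 0.0, -0.0]
contact_force: [1.9, -0.6, -0.6]
grip_width: 0.167
```

{"name": "move_arm", "arguments": {
  "steps": "0 0 0 -0.0036 0.04 -0.0025 -1; 0 0 0 -0.0036 0.04 -0.0025 -1; 0 0 0 -0.0036 0.04 -0.0025 -1; 0 0 0 -0.0036 0.04 -0.0025 -1; 0 0 0 -0.0036 0.04 -0.0025 -1"
}}

```text
time: 6.6
eef_pos: [0.4649, 0.0033, 0.2868]
orientation: [-0.002, 1.0, 0.0, -0.0]
contact_force: [1.4, -0.5, -2.1]
grip_width: 0.165
```

{"name": "move_arm", "arguments": {
  "steps": "0 0 0 -0.0036 0.04 -0.0025 -1; 0 0 0 -0.0036 0.04 -0.0025 -1; 0 0 0 -0.0036 0.04 -0.0025 -1; 0 0 0 -0.0036 0.04 -0.0025 -1; 0 0 0 -0.0036 0.04 -0.0025 -1"
}}

```text
time: 7.02
eef_pos: [0.4819, 0.2036, 0.2992]
orientation: [-0.003, 1.0, -0.0, -0.0]
contact_force: [1.3, 0.4, -2.0]
grip_width: 0.163
```

{"name": "move_arm", "arguments": {
  "steps": "0 0 0 -0.0036 0.038 -0.0025 -1; 0 0 -6.4 0 0 0 -1; 0 0 -6.4 0 0 0 -1; 0 0 -6.3 0 0 0 -1; 0 -2.5 0 0 0 0 -1"
}}

```text
time: 7.43
eef_pos: [0.4861, 0.24, 0.3009]
orientation: [-0.172, 0.985, 0.003, 0.021]
contact_force: [-0.0, 0.1, -1.5]
grip_width: 0.165
```

{"name": "move_arm", "arguments": {
  "steps": "0 0 0 0 0 0 -1; 0 0 0 0 0 0 -1; 0 0 0 0 0 0 -1"
}}

```text
time: 7.68
eef_pos: [0.4856, 0.2394, 0.3018]
orientation: [-0.168, 0.986, 0.004, 0.021]
contact_force: [0.4, -0.8, -1.9]
grip_width: 0.165
```

```bash
python3 - <<'E'
from ov import *
o=readout.get_obs();print(o["eef_pos"],R.from_quat(o["orientation"]).as_matrix().round(4),o["joint_vel"].round(3))
c=cap("wrist"); print(readout.get_obs()["eef_pos"])
overlay(c,[(rack_lines(),rackT(),(0,255,0))],(0,0,640,480),1.25,"k1")
cv2.imwrite("pics/k1raw.png",c["img"][:,:,::-1])
E
```

```text
[0.48561233 0.23940652 0.30175416] [[-9.427e-01 -3.312e-01  4.010e-02]
 [-3.309e-01  9.435e-01  1.420e-02]
 [-4.250e-02  1.000e-04 -9.991e-01]] [-0.002  0.003 -0.002  0.    -0.001 -0.004]
[0.48569438 0.23939535 0.30172828]
```

View pics/k1.png

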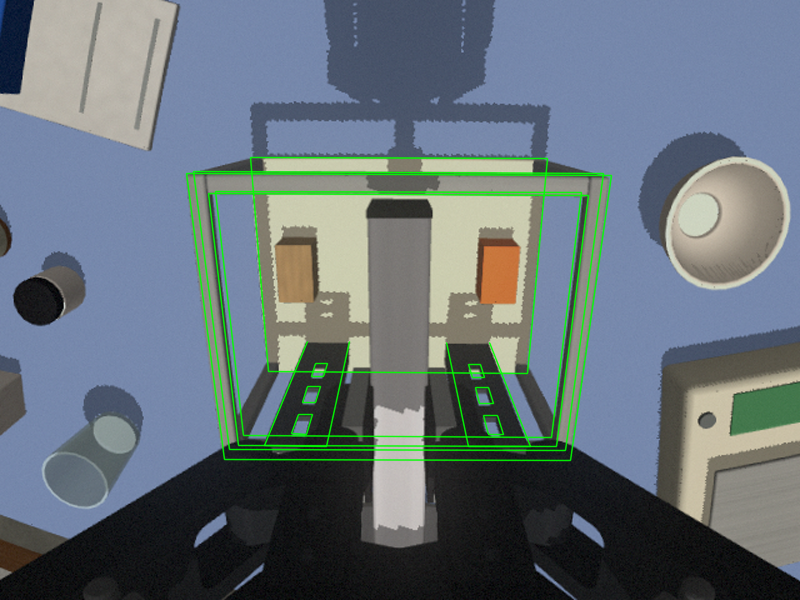

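```bash
python3 - <<'E'
from ov import *
c=cap("wrist")
overlay(c,[],(210,270,430,370),3.6,"k2a")
overlay(c,[(rack_lines(),rackT(),(0,255,0))],(210,270,430,370),3.6,"k2b")
overlay(c,[],(140,110,500,380),2.2,"k2c")
E
```

```text
(no output)
```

View pics/k2a.png

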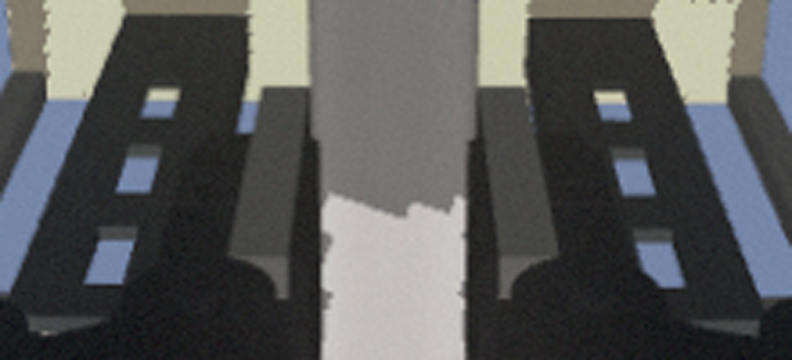

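View pics/k2b.png

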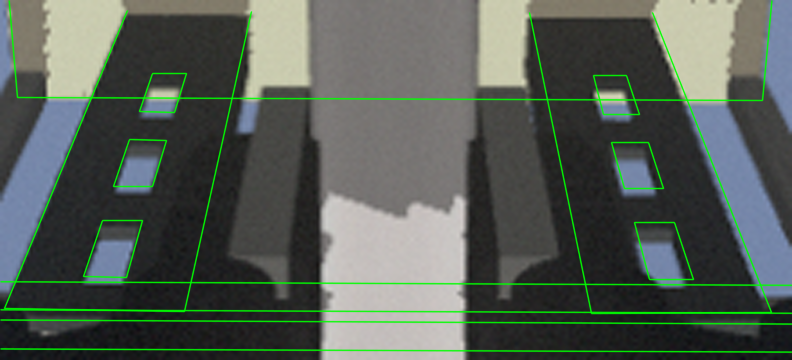

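View pics/k2c.png

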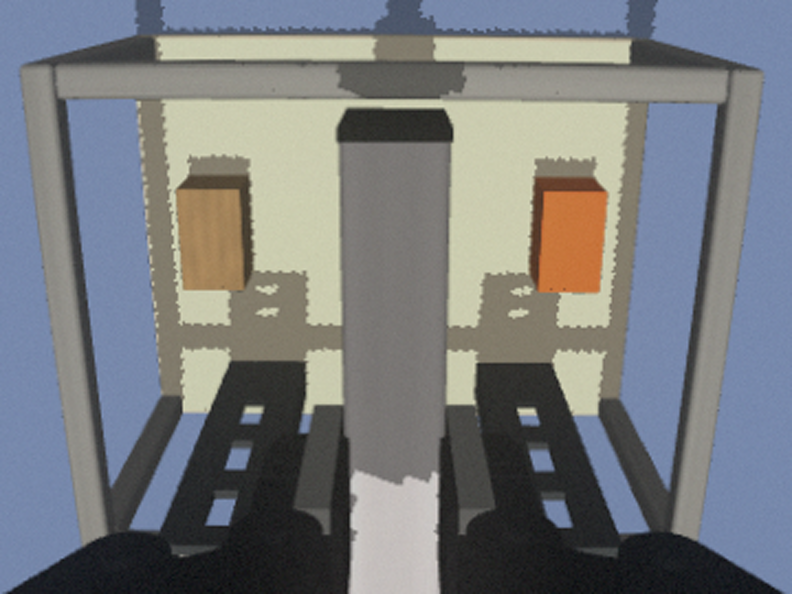

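```bash
python3 - <<'E'
from ov import *
from scipy.optimize import least_squares
c=cap("wrist")
a=lambda u,v:(u/3.6+210-.5,v/3.6+270-.5); k=lambda u,v:(u/2.2+140-.5,v/2.2+110-.5)
pts=np.array([a(126,15),a(248,15),a(527,18),a(655,17),k(22,67),k(762,71)])
mod=np.array([(0,-85,10),(0,-45,10),(0,45,10),(0,85,10),(-167,-124,145),(-167,124,145)],float)
def f(p): return (proj(c,w(mod,rackT((p[0],p[1],p[2])))) -pts).ravel()
r=least_squares(f,[0.5933,0.2748,19.07]); print(r.x.round(4)); print(r.fun.round(2))
T=rackT(r.x)
# slot hole bottom mid observed
for nm,u,v,y,z in (("r",108,282,-65,135),("r",134,192,-65,95),("l",665,287,65,135),("l",636,194,65,95)):
    print(nm,z,(proj(c,w([(0,y,z)],T))[0]-a(u,v)).round(2))
Tt=Ttool(); print("TCP in rack",(np.linalg.inv(T)@Tt)[:3,3].round(4), "yaw",np.degrees(np.arctan2(-Tt[1,0],-Tt[0,0])).round(2))
E
```

```text
[ 0.5951  0.2752 19.0507]
[ 0.26 -0.01  0.52  0.23  0.23 -0.22 -1.18  0.15 -1.45  0.15  1.56  0.05]
r 135 [  3.74 -15.58]
r 95 [  3.61 -12.99]
l 135 [ -3.49 -16.25]
l 95 [ -2.12 -12.89]
TCP in rack [-0.1151  0.0019  0.3017] yaw 19.36
```

```bash
python3 - <<'E'
from ov import *
c=cap("wrist"); a=lambda u,v:np.array((u/3.6+210-.5,v/3.6+270-.5))
for p in ((0.5951,0.2752,19.05),(0.5965,0.2755,19.05)):
  T=rackT(p)
  for nm,u,v,y,z in (("r",106,283,-65,159),("r",134,193,-65,119),("r",157,118,-65,79),("l",665,287,65,159),("l",636,195,65,119),("l",616,121,65,79)):
    print(nm,z,(proj(c,w([(0,y,z)],T))[0]-a(u,v)).round(2))
E
```

```text
r 159 [-0.63 -0.15]
r 119 [-0.45 -0.4 ]
r 79 [-0.26 -0.33]
l 159 [ 1.24 -0.48]
l 119 [ 1.78 -0.25]
l 79 [ 1.12 -0.51]
r 159 [-0.72  1.29]
r 119 [-0.54  0.94]
r 79 [-0.35  0.92]
l 159 [0.9  0.96]
l 119 [1.49 1.09]
l 79 [0.87 0.73]
```

```bash
cat > go.py <<'E'
from ov import *
RK=rackT((0.5953,0.2752,19.05)); 
def inrack(T): return np.linalg.inv(RK)@T
def delta(target_rack_mm,H):
    "tool-frame shift bringing held frame H's origin to rack target"
    d=w([target_rack_mm],RK)[0]-H[:3,3]; return Ttool()[:3,:3].T@d
def rot(H):
    q=inrack(H)[:3,:3]; return R.from_matrix(q).as_euler("xyz",degrees=True).round(2)
E
python3 - <<'E'
from go import *
H=heldT(-54.5,0.2,6,0.1,2.6); print((inrack(H)[:3,3]*1000).round(1),rot(H))
for t in ((-20,65,205),(-20,65,98),(0,65,98)): print(t,delta(t,H).round(4))
E
```

```text
[-60.8   2.2 295.6] [0.01 0.12 0.42]
(-20, 65, 205) [-0.0372  0.0626  0.0923]
(-20, 65, 98) [-0.0325  0.0626  0.1992]
(0, 65, 98) [-0.0525  0.0625  0.2001]
```

{"name": "move_arm", "arguments": {
  "steps": "0 0 0.4 -0.0124 0.0209 0.02 -1; 0 0 0 -0.0124 0.0209 0.02 -1; 0 0 0 -0.0124 0.0209 0.02 -1; 0 0 0 0 0 0.03 -1; 0 0 0 0 0 0 -1"
}}

```text
time: 8.3
eef_pos: [0.5022, 0.3122, 0.2084]
orientation: [-0.165, 0.986, 0.003, 0.018]
contact_force: [-0.9, -0.3, -2.8]
grip_width: 0.168
```

{"name": "move_arm", "arguments": {
  "steps": "0 0 0 0 0 0 -1; 0 0 0 0 0 0 -1"
}}

```text
time: 8.47
eef_pos: [0.5043, 0.3119, 0.2148]
orientation: [-0.165, 0.986, 0.004, 0.022]
contact_force: [-1.0, -0.4, -2.2]
grip_width: 0.162
```

```bash
python3 - <<'E'
from go import *
H=heldT(-54.5,0.2,6,0.1,2.6); print((inrack(H)[:3,3]*1000).round(1),rot(H))
for t in ((-20,65,98),(0,65,98)): print(t,delta(t,H).round(4))
c=cap("wrist"); overlay(c,[(rack_lines(),RK,(0,255,0)),(br_lines(),H,(0,0,255))],(0,0,640,480),1.25,"k3")
c=cap("side"); overlay(c,[(rack_lines(),RK,(0,255,0)),(br_lines(),H,(0,0,255))],(235,90,355,240),4.5,"k3s")
c=cap("top"); overlay(c,[(rack_lines(),RK,(0,255,0)),(br_lines(),H,(0,0,255))],(170,170,310,300),5,"k3t")
E
```

```text
[-19.5  64.3 208.8] [0.02 0.05 0.01]
(-20, 65, 98) [0.0054 0.0007 0.1107]
(0, 65, 98) [-0.0146  0.0007  0.1116]
```

View pics/k3.png

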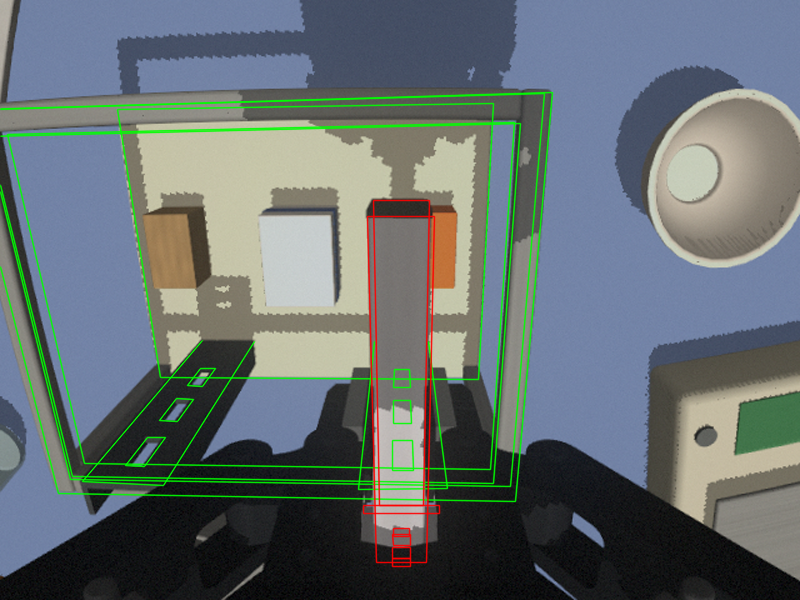

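View pics/k3s.png

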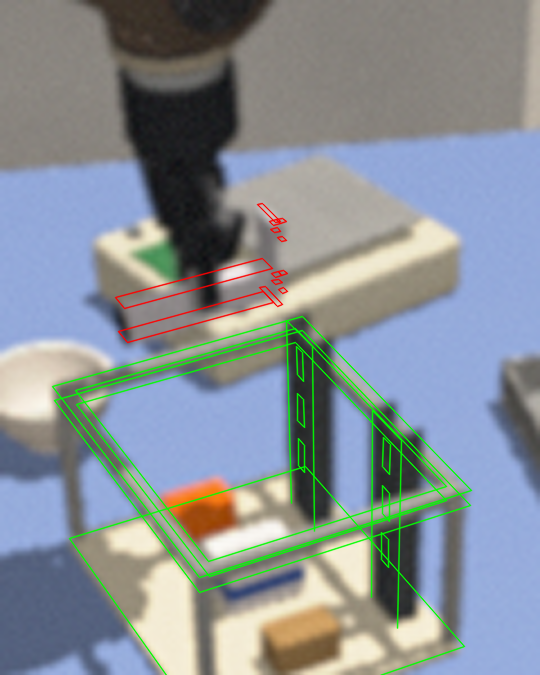

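View pics/k3t.png

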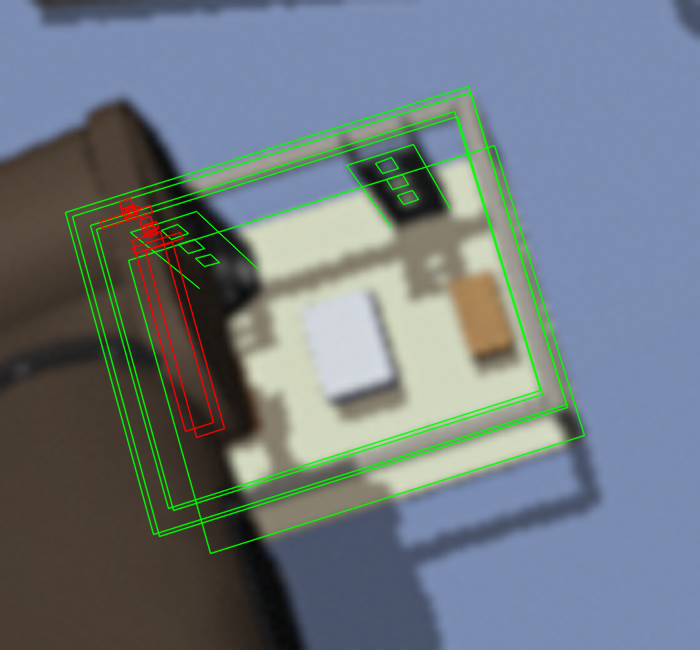

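```bash
python3 - <<'E'
from go import *
H=heldT(-54.5,0.2,6,0.1,2.6); print((inrack(H)[:3,3]*1000).round(1),rot(H))
c=cap("wrist"); overlay(c,[(rack_lines(),RK,(0,255,0)),(br_lines(),H,(0,0,255))],(270,50,470,400),2.3,"k4")
E
```

```text
[-19.5  64.2 209.4] [ 0.04 -0.05 -0.  ]
```

View pics/k4.png

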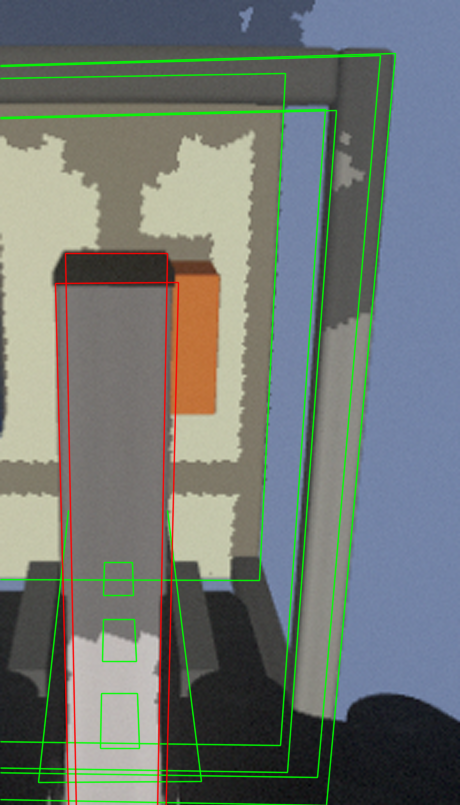

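{"name": "move_arm", "arguments": {
  "steps": "0 0 0 0.0015 0.0007 0.037 -1; 0 0 0 0.002 0 0.037 -1; 0 0 0 0.002 0 0.037 -1; 0 0 0 0 0 0 -1; 0 0 0 0 0 0 -1"
}}

```text
time: 9.08
eef_pos: [0.5029, 0.3124, 0.1024]
orientation: [-0.165, 0.986, 0.003, 0.02]
contact_force: [0.8, 0.2, -0.6]
grip_width: 0.167
```

```bash
python3 - <<'E'
from go import *
H=heldT(-54.5,0.2,6,0.1,2.6); print((inrack(H)[:3,3]*1000).round(1),rot(H))
print(readout.get_obs()["contact_force"], delta((0,65,98),H).round(4))
c=cap("wrist"); overlay(c,[(rack_lines(),RK,(0,255,0)),(br_lines(),H,(0,0,255))],(0,0,640,480),1.25,"k5")
c=cap("side"); overlay(c,[],(235,90,355,240),4.5,"k5s")
E
```

```text
[-20.7  65.1  96.2] [0.01 0.22 0.02]
[ 0.80954287  0.2023887  -0.64828484] [-0.0208 -0.0001 -0.0009]
```

View pics/k5.png

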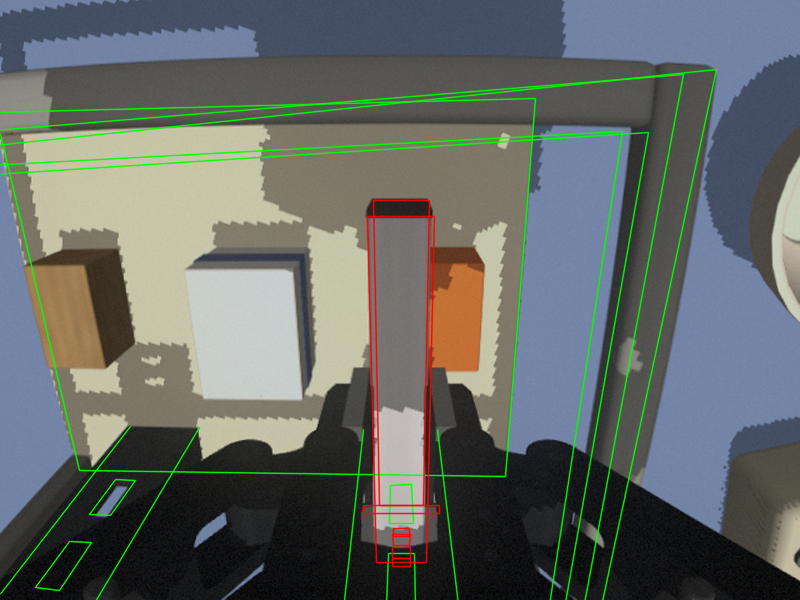

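View pics/k5s.png

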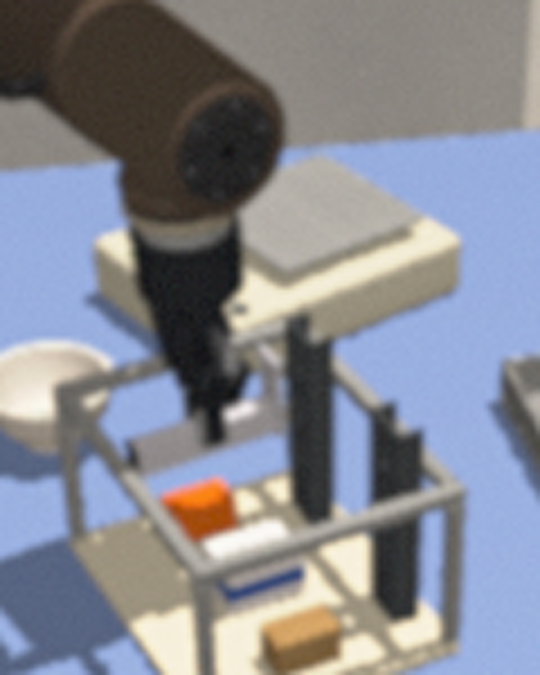

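{"name": "move_arm", "arguments": {
  "steps": "0 0 0 -0.006 0 -0.002 -1; 0 0 0 -0.006 0 0 -1; 0 0 0 0 0 0 -1"
}}

```text
time: 9.43
eef_pos: [0.5162, 0.3173, 0.1069]
orientation: [-0.165, 0.986, 0.004, 0.024]
contact_force: [0.0, -0.0, -2.5]
grip_width: 0.165
```

{"name": "move_arm", "arguments": {
  "steps": "0 0 0 -0.004 0 0 -1; 0 0 0 -0.003 0 0 -1; 0 0 0 0 0 0 -1"
}}

```text
time: 9.68
eef_pos: [0.5208, 0.3188, 0.1053]
orientation: [-0.165, 0.986, 0.004, 0.021]
contact_force: [-1.6, -0.2, -0.3]
grip_width: 0.163
```

```bash
python3 - <<'E'
from go import *
H=heldT(-54.5,0.2,6,0.1,2.6); print((inrack(H)[:3,3]*1000).round(1),rot(H))
o=readout.get_obs();print(o["contact_force"],o["moment"])
E
```

```text
[-1.7 65.3 99.1] [0.02 0.17 0.04]
[-1.56155405 -0.22984211 -0.26681446] [-0.20866197  0.39857119 -0.03818423]
```

{"name": "move_arm", "arguments": {
  "steps": "0 0 0 -0.003 0 0 -1; 0 0 0 0 0 0 -1; 0 0 0 0 0 0 -1"
}}

```text
time: 9.93
eef_pos: [0.521, 0.3188, 0.1044]
orientation: [-0.165, 0.986, 0.003, 0.018]
contact_force: [-11.8, -4.2, 0.6]
grip_width: 0.167
```

```bash
python3 - <<'E'
from go import *
H=heldT(-54.5,0.2,6,0.1,2.6); print((inrack(H)[:3,3]*1000).round(1),rot(H))
o=readout.get_obs();print(o["contact_force"],o["moment"])
c=cap("side"); overlay(c,[],(255,110,315,160),12,"k6s"); c=cap("wrist","k6w")
E
```

```text
[-1.5 65.3 97.9] [-0.01  0.52  0.05]
[-11.77697674  -4.19951646   0.5865543 ] [-0.74155883  2.1479897  -0.02701681]
```

View pics/k6s.png

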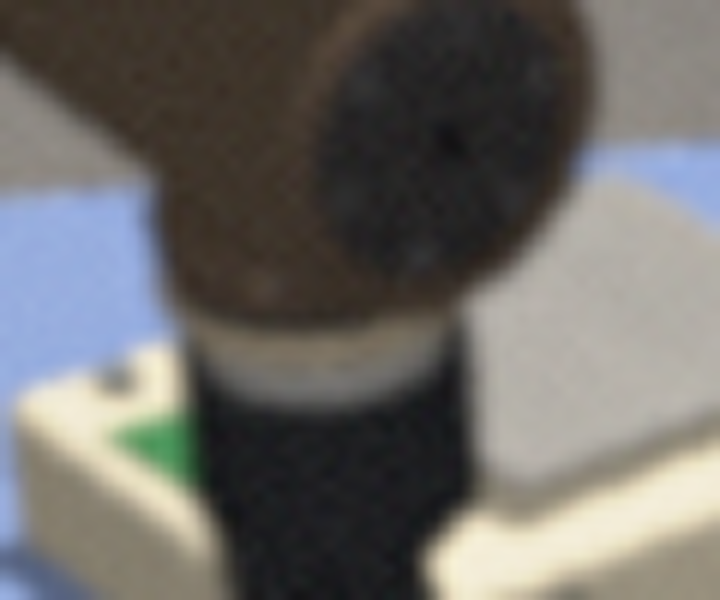

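View pics/k6w.png

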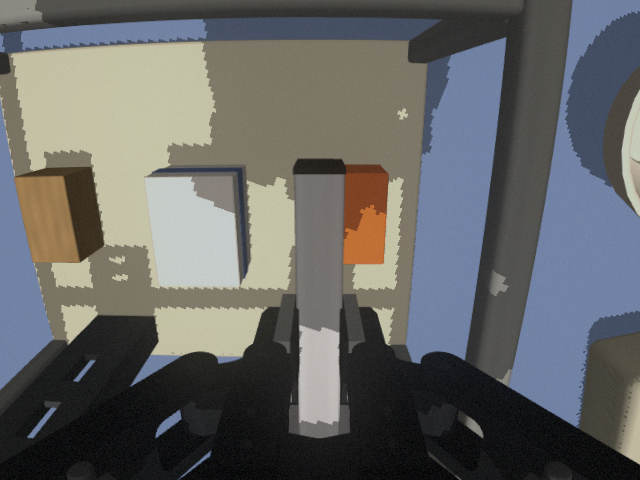

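{"name": "move_arm", "arguments": {
  "steps": "0 0 0 0.001 0 0.004 -1; 0 0 0 0 0 0.004 -1; 0 0 0 0 0 0.003 -1; 0 0 0 0 0 0 -1; 0 0 0 0 0 0 -1"
}}

```text
time: 10.45
eef_pos: [0.5203, 0.3186, 0.0941]
orientation: [-0.165, 0.986, 0.003, 0.018]
contact_force: [-17.4, -5.9, 8.7]
grip_width: 0.168
```

```bash
cat > st.py <<'E'
from go import *
import sys
H=heldT(-54.5,0.2,6,0.1,2.6); print((inrack(H)[:3,3]*1000).round(1),rot(H))
o=readout.get_obs();print(o["contact_force"].round(1),o["moment"].round(2))
E
python3 st.py
```

```text
[-2.3 65.4 87.6] [-0.01  0.5   0.06]
[-17.4  -5.9   8.7] [-0.87  2.21  0.  ]
```

{"name": "move_arm", "arguments": {
  "steps": "0 0 0 0.0015 0 0.002 -1; 0 0 0 0 0 0.002 -1; 0 0 0 0 0 0.002 -1; 0 0 0 0 0 0 -1; 0 0 0 0 0 0 -1"
}}

```text
time: 10.87
eef_pos: [0.5197, 0.3184, 0.0876]
orientation: [-0.165, 0.986, 0.003, 0.019]
contact_force: [-11.1, -4.2, -0.7]
grip_width: 0.168
```

```bash
python3 st.py
```

```text
[-2.9 65.4 81.1] [-0.01  0.44  0.05]
[-11.1  -4.2  -0.7] [-0.59  1.46 -0.05]
```

{"name": "move_arm", "arguments": {
  "steps": "0 0 0 0.001 0 0.002 -1; 0 0 0 0 0 0 -1; 0 0 0 0 0 0 -1"
}}

```text
time: 11.12
eef_pos: [0.5196, 0.3184, 0.0855]
orientation: [-0.165, 0.986, 0.003, 0.019]
contact_force: [-7.6, -2.3, -2.5]
grip_width: 0.168
```

```bash
python3 st.py; python3 - <<'E'
from go import *
c=cap("side"); overlay(c,[],(250,130,330,190),9,"k7s"); c=cap("top");overlay(c,[],(170,160,310,290),5,"k7t");c=cap("wrist","k7w")
E
```

```text
[-3.  65.4 79.2] [0.   0.34 0.05]
[-7.6 -2.3 -2.5] [-0.31  1.01  0.01]
```

View pics/k7s.png

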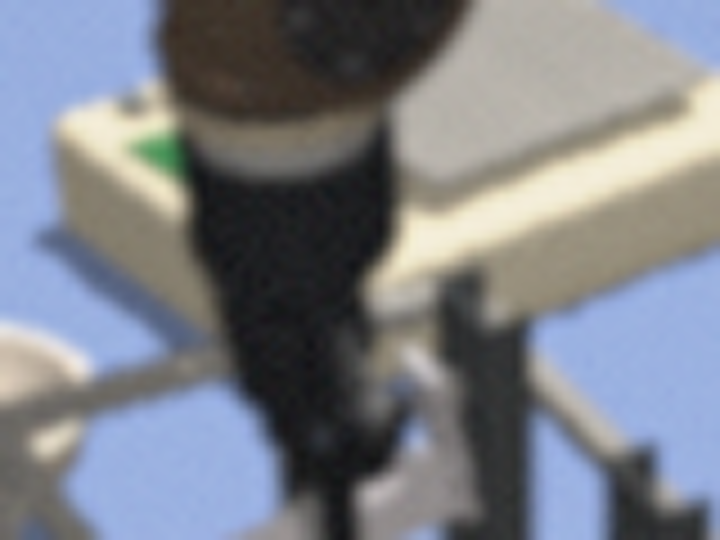

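View pics/k7w.png

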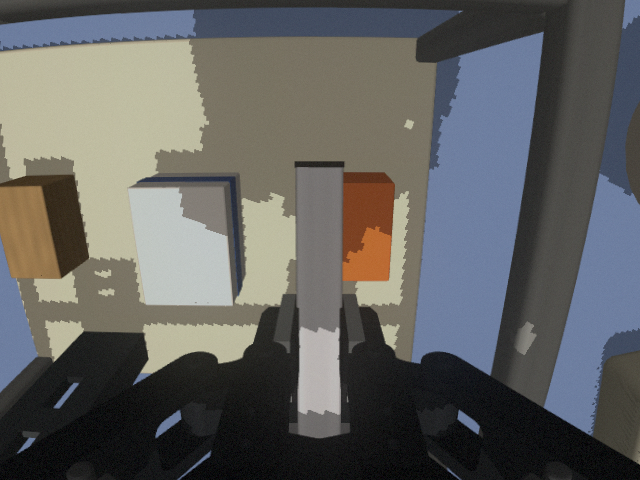

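{"name": "move_arm", "arguments": {
  "steps": "0 0 0 0 0 -0.003 -1; 0 0 0 0 0 -0.002 -1; 0 0 0 0 0 0 -1; 0 0 0 0 0 0 -1"
}}

```text
time: 11.6
eef_pos: [0.5199, 0.3184, 0.0907]
orientation: [-0.165, 0.986, 0.003, 0.02]
contact_force: [-5.8, -2.2, -2.9]
grip_width: 0.168
```

```bash
python3 st.py; python3 - <<'E'
from go import *
c=cap("wrist","k8w"); crop(c,280,140,360,450,2.5,"k8")
E
```

```text
[-2.7 65.3 84.4] [0.   0.28 0.05]
[-5.8 -2.2 -2.9] [-0.29  1.1   0.05]
```

View pics/k8.png

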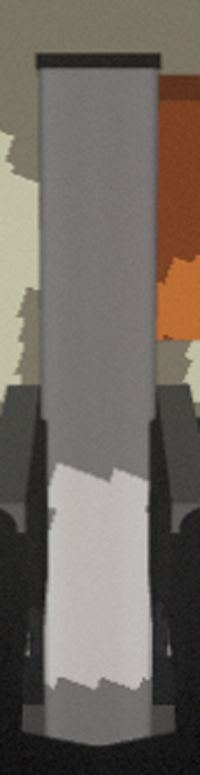

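```bash
cat > fitw.py <<'E'
from go import *
from scipy.optimize import least_squares
def fitw(pw,x0=(-54.5,0.2,6,0.1,2.6)):
    c=cap("wrist")
    mw=np.array([(-114,-8,0),(-114,8,0),(-114,-8,26),(-114,8,26),(-4,-14,0),(-4,14,0)],float)[:len(pw)]
    def g(p): return (proj(c,w(mw,heldT(*p)))-pw).ravel()
    r=least_squares(g,x0); print("held fit",r.x.round(2),r.fun.round(1))
    H=heldT(*r.x); print("bracket in rack",(inrack(H)[:3,3]*1000).round(1),rot(H)); return r.x,c,H
E
python3 - <<'E'
from fitw import *
pw=np.array([(41,53),(157,53),(38,68),(160,68),(23,706),(175,706)])/2.5+[279.5,139.5]
p,c,H=fitw(pw)
E
```

```text
held fit [-55.05   0.65   0.41  -0.    -3.23] [ 1.   1.  -1.   1.  -2.4 -0.5  2.4 -0.5 -1.9 -0.5  1.9 -0.5]
bracket in rack [-2.4 64.8 95.6] [ 0.   -5.55 -0.06]
```

{"name": "move_arm", "arguments": {
  "steps": "0 0 0 0 0 -0.006 -1; 0 2 0 0 0 0 -1; 0 3.5 0 0 0 -0.001 -1; 0 0 0 0 0 0 -1; 0 0 0 0 0 0 -1",
  "squeeze": 120
}}

```text
time: 12.12
eef_pos: [0.5199, 0.3184, 0.0984]
orientation: [-0.165, 0.986, -0.005, -0.027]
contact_force: [-8.3, -3.3, 1.3]
grip_width: 0.154
```

```bash
python3 - <<'E'
from fitw import *
o=readout.get_obs();print(o["contact_force"].round(1),o["moment"].round(2))
H=heldT(-55.05,.65,.41,0,-3.23); print((inrack(H)[:3,3]*1000).round(1),rot(H))
c=cap("wrist","k9w"); crop(c,280,140,360,450,2.5,"k9")
E
```

```text
[-8.3 -3.3  1.3] [-0.51  1.14 -0.03]
[-2.1 64.8 98.1] [ 0.01 -0.05 -0.06]
```

View pics/k9.png

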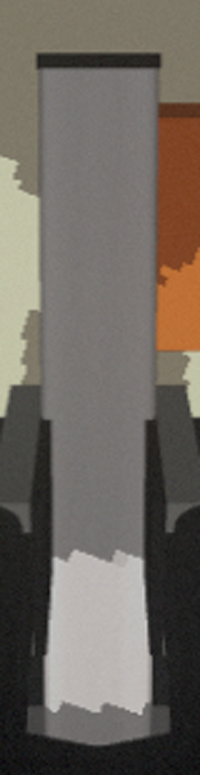

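{"name": "move_arm", "arguments": {
  "steps": "0 0 0 -0.002 0 0 -1; 0 0 0 0 0 0 -1; 0 0 0 0 0 0 -1"
}}

```text
time: 12.42
eef_pos: [0.52, 0.3185, 0.0983]
orientation: [-0.165, 0.986, -0.005, -0.029]
contact_force: [-15.5, -6.0, 5.3]
grip_width: 0.156
```

```bash
cat > st2.py <<'E'
from go import *
import sys
H=heldT(-55.05,.65,.41,0,-3.23); print("bracket",(inrack(H)[:3,3]*1000).round(1),rot(H))
o=readout.get_obs();print("F rack",(RK[:3,:3].T@o["contact_force"]).round(1),(RK[:3,:3].T@o["moment"]).round(2))
E
python3 st2.py
```

```text
bracket [-2.  64.8 97.8] [-0.01  0.15 -0.05]
F rack [-16.6  -0.6   5.3] [-0.17  2.62 -0.09]
```

```bash
cat > fitw.py <<'E'
from go import *
from scipy.optimize import least_squares
def fitw(pw,x0=(-54.5,0.2,8,0.1,0),va=6.,c=None):
    c=c or cap("wrist")
    mw=np.array([(-114,-8,0),(-114,8,0),(-114,-8,26),(-114,8,26),(-4,-14,0),(-4,14,0)],float)[:len(pw)]
    def g(p):
        d=(proj(c,w(mw,heldT(*p[:5])))-pw); d[:,0]*=2; d[:,1]+=p[5]; return np.r_[d.ravel(),p[5]/va]
    r=least_squares(g,list(x0)+[0]); print("held fit",r.x.round(2),r.fun.round(1))
    H=heldT(*r.x[:5]); print("bracket in rack",(inrack(H)[:3,3]*1000).round(1),rot(H)); return r.x,c,H
E
python3 - <<'E'
from fitw import *
c=cap("wrist"); overlay(c,[],(285,150,355,200),11,"m1"); overlay(c,[],(285,400,355,450),11,"m2")
E
```

```text
(no output)
```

View pics/m1.png

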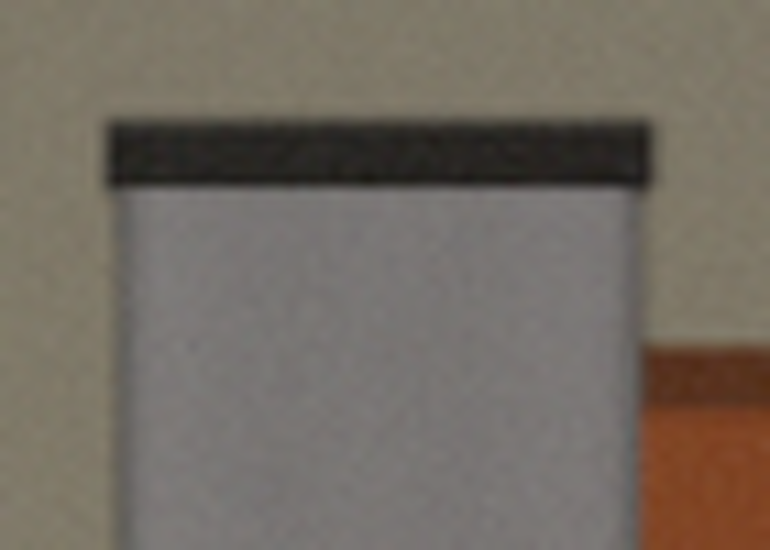

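View pics/m2.png

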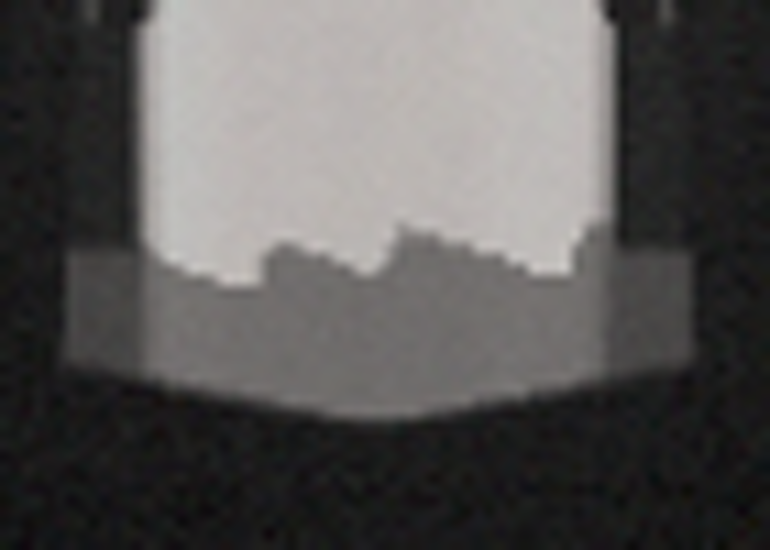

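```bash
cat > topplane.py <<'E'
from go import *
def topplane(c=None,rows=(172,415),cols=(300,338),verbose=True):
    c=c or cap("wrist"); W=c["W"][rows[0]:rows[1],cols[0]:cols[1]].reshape(-1,3); W=W[np.isfinite(W[:,0])]
    P=(W-RK[:3,3])@RK[:3,:3]*1000
    A=np.c_[P[:,0],P[:,1],np.ones(len(P))]; z=P[:,2]; k=np.ones(len(P),bool)
    for _ in range(5):
        s,_r,_a,_b=np.linalg.lstsq(A[k],z[k],rcond=None); res=z-A@s; k=np.abs(res)<max(1.,2*np.std(res[k]))
    print("n",k.sum(),len(P),"slope x deg %.2f y deg %.2f"%(np.degrees(np.arctan(s[0])),np.degrees(np.arctan(s[1]))),"res",np.std(res[k]).round(2))
    for x in (-114,-55,-4): print(" top z at x=%d: %.1f"%(x,s[0]*x+s[1]*P[:,1].mean()+s[2]))
    print(" x range",np.percentile(P[k,0],[1,99]).round(1))
    return s,P
if __name__=="__main__": topplane()
E
python3 topplane.py; python3 st2.py; python3 - <<'E'
from go import *
c=cap("wrist"); W=c["W"]
Tt=Ttool(); 
for v in (170,200,250,300,350,400,425): 
    p=W[v,319]; print(v,c["depth"][v,319],(p-Tt[:3,3])@Tt[:3,:3]*1000)
E
```

```text
n 8242 9191 slope x deg 5.76 y deg -0.04 res 0.48
 top z at x=-114: 111.0
 top z at x=-55: 116.9
 top z at x=-4: 122.1
 x range [-112.8  -27.6]
bracket [-2.  64.8 97.7] [-0.01  0.14 -0.05]
F rack [-17.   -1.7   5.1] [-0.17  2.59 -0.06]
170 0.1334248 [57.76890745 -0.68722462 -9.90409469]
200 0.13671999 [47.64632555 -0.68968634 -9.55933081]
250 0.13789476 [ 31.18524284  -0.69187217 -13.37444112]
300 0.13977346 [ 14.11090549  -0.69426857 -16.6412386 ]
350 0.14275236 [ -4.19601474  -0.69708698 -19.13500768]
400 0.14552379 [-23.42671785  -0.69973748 -22.12883572]
425 0.14715956 [-33.67619524  -0.70115073 -23.55851134]
```

{"name": "move_arm", "arguments": {
  "steps": "0 0 0 0.004 0 -0.001 -1; 0 0 0 0.004 0 0 -1; 0 0 0 0 0 0 -1; 0 0 0 0 0 0 -1"
}}

```text
time: 12.9
eef_pos: [0.5155, 0.317, 0.0999]
orientation: [-0.165, 0.986, -0.004, -0.025]
contact_force: [0.2, -0.4, -2.4]
grip_width: 0.153
```

```bash
python3 topplane.py; python3 st2.py
```

```text
n 8242 9200 slope x deg 5.90 y deg 0.12 res 0.48
 top z at x=-114: 112.9
 top z at x=-55: 119.0
 top z at x=-4: 124.3
 x range [-117.6  -32.3]
bracket [-6.7 64.8 99.7] [ 0.03 -0.3  -0.06]
F rack [ 0.3  0.9 -1.9] [ 0.04 -0.02  0.02]
```

```bash
python3 - <<'E'
from go import *
c=cap("wrist","n1"); W=c["W"]; P=(W-RK[:3,3])@RK[:3,:3]*1000
m=(P[...,0]>-150)&(P[...,0]<-20)&(np.abs(P[...,1])<105)&(P[...,2]<14)&(P[...,2]>4)
Q=P[m]; s=np.linalg.lstsq(np.c_[Q[:,:2],np.ones(len(Q))],Q[:,2],rcond=None)[0]; print(len(Q),np.degrees(s[:2]),s[2],np.median(Q[:,2]))
for nm,z in (("white carton",(30,50)),("rail",(138,150))):
    m=(P[...,2]>z[0])&(P[...,2]<z[1]); Q=P[m]; print(nm,m.sum(),np.percentile(Q[:,2],[5,50,95]),Q.min(0),Q.max(0))
E
```

```text
44277 [ 0.00746175 -0.03809491] 11.655852460106056 11.64002395101818
white carton 23222 [32.92129103 42.10432811 49.7930936 ] [-167.37272477 -123.94743987   30.00911011] [ 74.49150416 276.7191899   49.99959141]
rail 42032 [139.40652812 146.18614728 147.72968315] [-165.84426283  -21.68834006  138.00182933] [-39.67632513 124.27347223 149.99806274]
```

View pics/n1.png

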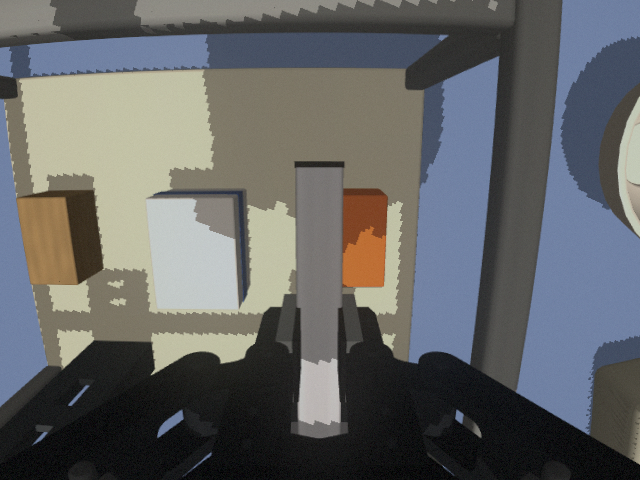

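{"name": "move_arm", "arguments": {
  "steps": "0 0 0 0.012 0 0 -1; 0 3 0 0 0 -0.002 -1; 0 2.9 0 0 0 -0.002 -1; 0 0 0 0 0 0 -1; 0 0 0 0 0 0 -1"
}}

```text
time: 13.42
eef_pos: [0.5046, 0.3131, 0.1038]
orientation: [-0.164, 0.983, -0.012, -0.076]
contact_force: [-0.7, -0.5, -2.4]
grip_width: 0.153
```

```bash
python3 topplane.py; python3 st2.py; python3 -c "
from go import *
print(Ttool().round(4)); c=cap('wrist','n2')"
```

```text
n 8226 9191 slope x deg 0.02 y deg -0.28 res 0.48
 top z at x=-114: 122.1
 top z at x=-55: 122.1
 top z at x=-4: 122.1
 x range [-127.8  -42. ]
bracket [-19.1  64.8  98. ] [ 0.02  5.59 -0.06]
F rack [ 0.2 -0.4 -1.9] [ 0.03 -0.11 -0.  ]
[[-9.344e-01 -3.253e-01 -1.451e-01  5.042e-01]
 [-3.215e-01  9.456e-01 -4.960e-02  3.130e-01]
 [ 1.534e-01  3.000e-04 -9.882e-01  1.038e-01]
 [ 0.000e+00  0.000e+00  0.000e+00  1.000e+00]]
```

View pics/n2.png

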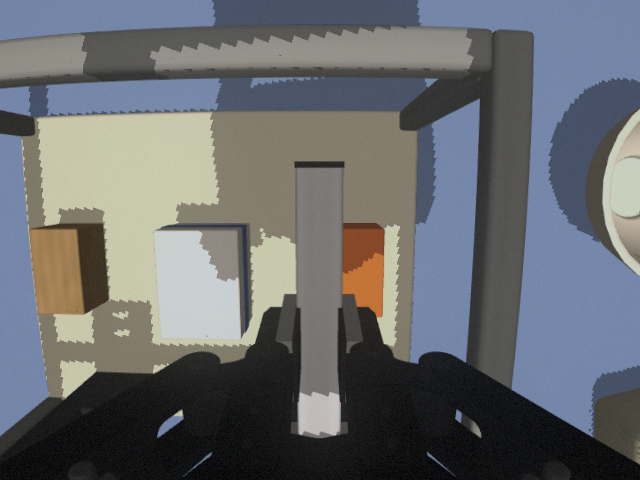

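{"name": "move_arm", "arguments": {
  "steps": "0 0 0 -0.0045 0 -0.0025 -1; 0 0 0 -0.005 0 -0.002 -1; 0 0 0 0 0 0 -1; 0 0 0 0 0 0 -1"
}}

```text
time: 13.85
eef_pos: [0.5139, 0.3164, 0.1072]
orientation: [-0.164, 0.983, -0.013, -0.076]
contact_force: [0.3, 0.4, -2.4]
grip_width: 0.152
```

```bash
cat > st3.py <<'E'
from topplane import *
c=cap("wrist"); topplane(c)
P=(c["W"]-RK[:3,3])@RK[:3,:3]*1000
for v in (180,220,260):
    r=P[v,285:355]; k=(r[:,2]>105)&(r[:,2]<140); print("row",v,"y edges",r[k,1].min().round(1),r[k,1].max().round(1))
m=np.zeros(P.shape[:2],bool); m[150:300,285:355]=True; m&=(P[...,2]>105)&(P[...,2]<140); print("near end x",np.percentile(P[m][:,0],0.5).round(1))
o=readout.get_obs();print("F rack",(RK[:3,:3].T@o["contact_force"]).round(1),"M",(RK[:3,:3].T@o["moment"]).round(2),"TCP rack",(inrack(Ttool())[:3,3]*1000).round(1))
E
python3 st3.py
```

```text
n 8255 9187 slope x deg -0.02 y deg -0.01 res 0.48
 top z at x=-114: 125.5
 top z at x=-55: 125.5
 top z at x=-4: 125.4
 x range [-117.9  -32.1]
row 180 y edges 57.3 72.6
row 220 y edges 56.8 72.6
row 260 y edges 57.0 72.4
near end x -122.1
F rack [-1.2 -1.1 -2.2] M [ 0.05 -0.16  0.01] TCP rack [-63.8  65.5 107.1]
```

{"name": "move_arm", "arguments": {
  "steps": "0 0 0 -0.003 0 -0.0005 -1; 0 0 0 -0.002 0 -0.0003 -1; 0 0 0 0 0 0 -1; 0 0 0 0 0 0 -1"
}}

```text
time: 14.23
eef_pos: [0.5185, 0.318, 0.107]
orientation: [-0.164, 0.983, -0.013, -0.077]
contact_force: [-0.1, -0.5, -2.3]
grip_width: 0.151
```

```bash
python3 st3.py
```

```text
n 8213 9183 slope x deg -0.10 y deg 0.12 res 0.48
 top z at x=-114: 125.4
 top z at x=-55: 125.3
 top z at x=-4: 125.2
 x range [-113.1  -27.3]
row 180 y edges 56.9 72.5
row 220 y edges 56.8 72.6
row 260 y edges 57.0 72.4
near end x -117.3
F rack [-0.3 -0.  -2.5] M [ 0.01 -0.08 -0.02] TCP rack [-58.8  65.5 107. ]
```

Free so far; push on to contact.

{"name": "move_arm", "arguments": {
  "steps": "0 0 0 -0.002 0 -0.0003 -1; 0 0 0 -0.001 0 0 -1; 0 0 0 0 0 0 -1; 0 0 0 0 0 0 -1"
}}

```text
time: 14.62
eef_pos: [0.5203, 0.3187, 0.1069]
orientation: [-0.165, 0.983, -0.013, -0.078]
contact_force: [-5.3, -1.3, -0.0]
grip_width: 0.153
```

```bash
python3 st3.py
```

```text
n 8203 9200 slope x deg -0.04 y deg 0.13 res 0.48
 top z at x=-114: 125.2
 top z at x=-55: 125.1
 top z at x=-4: 125.1
 x range [-111.1  -25.5]
row 180 y edges 56.9 72.6
row 220 y edges 56.8 72.7
row 260 y edges 57.0 72.3
near end x -115.4
F rack [-5.2  0.2 -0.4] M [-0.05  0.71  0.02] TCP rack [-56.8  65.6 106.8]
```

{"name": "move_arm", "arguments": {
  "steps": "0 0 0 -0.001 0 0 -1; 0 0 0 -0.0004 0 0.003 -1; 0 0 0 -0.0005 0 0.003 -1; 0 0 0 0 0 0 -1; 0 0 0 0 0 0 -1"
}}

```text
time: 15.08
eef_pos: [0.5202, 0.3187, 0.1002]
orientation: [-0.165, 0.983, -0.013, -0.079]
contact_force: [-8.9, -1.5, -2.0]
grip_width: 0.154
```

```bash
python3 st3.py
```

```text
n 8271 9204 slope x deg -0.03 y deg -0.12 res 0.48
 top z at x=-114: 118.5
 top z at x=-55: 118.4
 top z at x=-4: 118.4
 x range [-111.1  -25.5]
row 180 y edges 57.0 72.6
row 220 y edges 56.9 72.7
row 260 y edges 57.1 72.4
near end x -115.3
F rack [-9.   0.9 -2.4] M [ 0.08  1.16 -0.04] TCP rack [-56.8  65.6 100.2]
```

{"name": "move_arm", "arguments": {
  "steps": "0 0 0 -0.0004 0 0.003 -1; 0 0 0 -0.0005 0 0.003 -1; 0 0 0 0 0 0 -1; 0 0 0 0 0 0 -1"
}}

```text
time: 15.47
eef_pos: [0.5202, 0.3187, 0.0943]
orientation: [-0.165, 0.983, -0.013, -0.079]
contact_force: [-8.7, -3.4, -0.1]
grip_width: 0.151
```

```bash
python3 st3.py
```

```text
n 8270 9195 slope x deg -0.00 y deg -0.08 res 0.48
 top z at x=-114: 112.5
 top z at x=-55: 112.5
 top z at x=-4: 112.5
 x range [-111.1  -25.5]
row 180 y edges 57.0 72.6
row 220 y edges 56.8 72.8
row 260 y edges 57.1 72.4
near end x -115.3
F rack [-10.2  -0.1  -1.3] M [0.   1.19 0.01] TCP rack [-56.8  65.6  94.3]
```

{"name": "move_arm", "arguments": {
  "steps": "0 0 0 0 0 0.0015 -1; 0 0 0 0 0 0.001 -1; 0 0 0 0 0 0 -1"
}}

```text
time: 15.77
eef_pos: [0.5201, 0.3187, 0.0933]
orientation: [-0.165, 0.983, -0.013, -0.078]
contact_force: [-13.0, -4.4, 13.2]
grip_width: 0.152
```

```bash
python3 st3.py
```

```text
n 8295 9200 slope x deg 0.80 y deg -0.05 res 0.48
 top z at x=-114: 110.8
 top z at x=-55: 111.6
 top z at x=-4: 112.4
 x range [-111.3  -26. ]
row 180 y edges 56.9 72.7
row 220 y edges 57.2 72.7
row 260 y edges 57.1 72.5
near end x -115.5
F rack [-13.2  -0.4  12.9] M [-0.07  1.83  0.02] TCP rack [-56.9  65.6  93.3]
```

{"name": "move_arm", "arguments": {
  "steps": "0 0 0 0.001 0 -0.001 -0.4; 0 0 0 0 0 0 -0.4; 0 0 0 0 0 0 -0.4; 0 0 0 0 0 0 -0.4"
}}

```text
time: 16.15
eef_pos: [0.5213, 0.3189, 0.0934]
orientation: [-0.164, 0.983, -0.013, -0.076]
contact_force: [0.3, -1.0, 1.1]
grip_width: 0.299
```

```bash
python3 st3.py
```

```text
n 8254 9200 slope x deg 1.55 y deg 0.06 res 0.48
 top z at x=-114: 109.4
 top z at x=-55: 111.0
 top z at x=-4: 112.4
 x range [-110.1  -24.6]
row 180 y edges 57.1 72.6
row 220 y edges 57.0 72.7
row 260 y edges 56.9 72.8
near end x -116.1
F rack [ 0.4 -1.2  0.7] M [-0.02 -0.05  0.02] TCP rack [-55.7  65.4  93.3]
```

{"name": "move_arm", "arguments": {
  "steps": "0 0 0 0.002 0 -0.015 -0.4; 0 0 0 0.006 0 -0.039 -0.4; 0 0 0 0.006 0 -0.039 -0.4; 0 0 0 0.006 0 -0.039 -0.4; 0 0 0 0.006 0 -0.039 -0.4"
}}

```text
time: 16.62
eef_pos: [0.5215, 0.3189, 0.2681]
orientation: [-0.164, 0.983, -0.013, -0.077]
contact_force: [0.6, 0.0, 0.3]
grip_width: 0.297
```

```bash
python3 - <<'E'
from go import *
print(readout.get_obs()["q"].round(3), Ttool().round(3)); c=cap("wrist","n3"); c=cap("side"); overlay(c,[],(235,110,355,240),5,"n3s")
E
```

```text
[ 0.434  0.499  1.451  0.017  1.347 -1.473] [[-0.934 -0.325 -0.147  0.522]
 [-0.322  0.946 -0.05   0.319]
 [ 0.155  0.    -0.988  0.268]
 [ 0.     0.     0.     1.   ]]
```

View pics/n3.png

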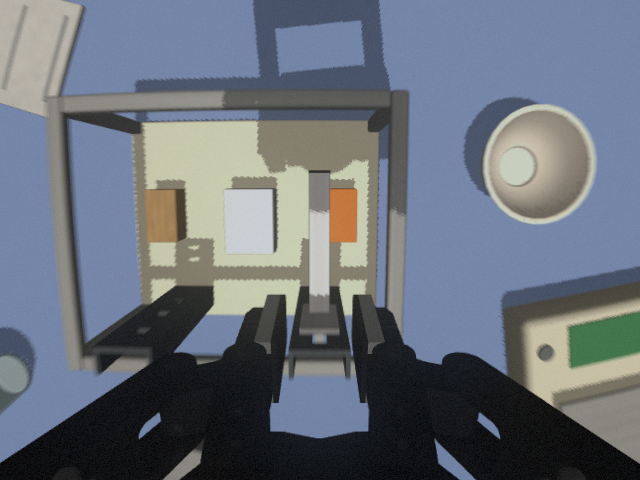

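View pics/n3s.png

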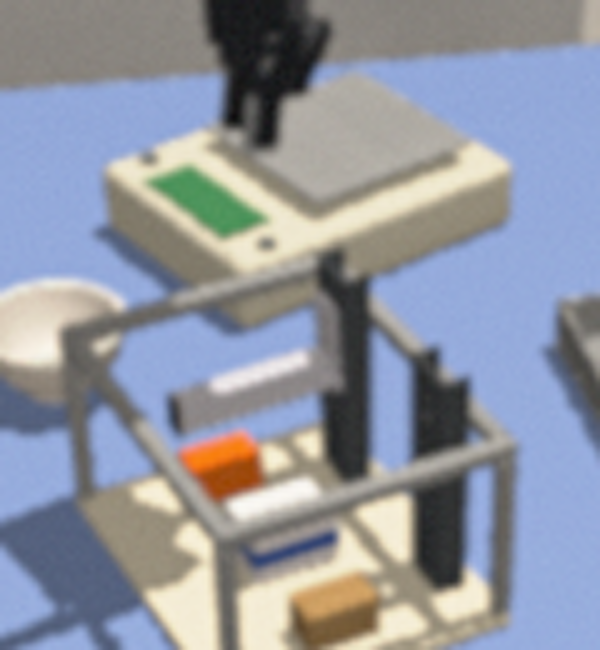

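{"name": "move_arm", "arguments": {
  "steps": "0 -4.4 0 0 0 -0.01 -0.4; 0 -4.4 0 0 0 -0.01 -0.4; 0 0 0 0.0185 -0.0359 0 -0.4; 0 0 0 0.0185 -0.0359 0 -0.4; 0 0 0 0.0185 -0.0359 0 -0.4"
}}

```text
time: 17.13
eef_pos: [0.5056, 0.1989, 0.2858]
orientation: [-0.166, 0.986, 0.0, -0.001]
contact_force: [1.6, -0.2, -0.5]
grip_width: 0.305
```

{"name": "move_arm", "arguments": {
  "steps": "0 0 0 0.0185 -0.0359 0 -0.4; 0 0 0 0.0185 -0.0359 0 -0.4; 0 0 0 0.0185 -0.0359 0 -0.4; 0 0 0 0.0185 -0.0359 0 -0.4; 0 0 0 0.0185 -0.0359 0 -0.4"
}}

```text
time: 17.55
eef_pos: [0.4768, -0.0017, 0.286]
orientation: [-0.165, 0.986, 0.0, -0.001]
contact_force: [1.2, -0.9, -0.4]
grip_width: 0.303
```

{"name": "move_arm", "arguments": {
  "steps": "0 0 0 0.0185 -0.0359 0 -0.4; 0 0 0 0.0185 -0.0359 0 -0.4; 0 0 0 0.0185 -0.0359 0 -0.4; 0 0 0 0.0185 -0.0359 0 -0.4; 0 0 0 0.0185 -0.0359 0 -0.4"
}}

```text
time: 17.97
eef_pos: [0.4477, -0.2017, 0.2861]
orientation: [-0.165, 0.986, 0.0, -0.001]
contact_force: [0.8, 0.2, -0.2]
grip_width: 0.297
```

{"name": "move_arm", "arguments": {
  "steps": "0 0 0 0.0185 -0.0359 0 -0.4; 0 0 6.3 0 0 0 -0.4; 0 0 6.3 0 0 0 -0.4; 0 0 6.3 0 0 0 -0.4; 0 0 6.3 0 0 0 -0.4"
}}

```text
time: 18.38
eef_pos: [0.4424, -0.2401, 0.2859]
orientation: [0.057, 0.998, 0.0, -0.001]
contact_force: [-0.9, -0.9, 0.2]
grip_width: 0.298
```

{"name": "move_arm", "arguments": {
  "steps": "0 0 6.3 0 0 0 -0.4; 0 0 6.3 0 0 0 -0.4; 0 0 0 0 0 0 -0.4; 0 0 0 0 0 0 -0.4"
}}

```text
time: 18.72
eef_pos: [0.4425, -0.2398, 0.2861]
orientation: [0.162, 0.987, -0.0, -0.001]
contact_force: [-0.9, -0.4, -0.3]
grip_width: 0.301
```

```bash
python3 - <<'E'
from go import *
print(readout.get_obs()["q"].round(3), Ttool().round(3)); c=cap("wrist","p1")
E
```

```text
[-6.270e-01  2.600e-01  1.774e+00 -1.000e-03  1.109e+00 -1.873e+00] [[-0.948  0.319 -0.002  0.443]
 [ 0.319  0.948 -0.    -0.24 ]
 [ 0.002 -0.001 -1.     0.286]
 [ 0.     0.     0.     1.   ]]
```

View pics/p1.png

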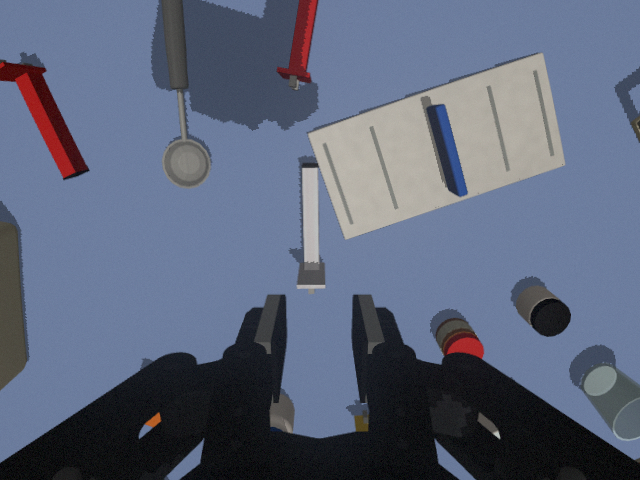

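```bash
python3 - <<'E'
from ov import *
c=cap("wrist"); W=c["W"]
m=(W[...,2]>0.021)&(W[...,2]<0.031); m[:, :295]=0; m[:,328:]=0; m[:155]=0; m[262:]=0
P=W[m][:,:2]; mu=P.mean(0); u,s,v=np.linalg.svd(P-mu,full_matrices=False); d=v[0]*np.sign(v[0,0]); n=np.array([-d[1],d[0]])
t=(P-mu)@d; q=(P-mu)@n; print(len(P),"yaw",np.degrees(np.arctan2(d[1],d[0])),"len",np.ptp(t),"w",np.percentile(q,[1,99]), "z",np.median(W[m][:,2]))
cen=mu+n*(np.percentile(q,1)+np.percentile(q,99))/2
near=cen+d*t.min(); o=near+d*0.114; print("near",near,"origin",o)
for g in (-58,-70): print(g,o+d*g/1000)
Tt=Ttool(); 
for g in (-58,-66): print((np.r_[o+d*g/1000,0.008]-Tt[:3,3])@Tt[:3,:3])
print("tool yaw of -x",np.degrees(np.arctan2(-Tt[1,0],-Tt[0,0])))
overlay(c,[(br_lines(),rackT((o[0],o[1],np.degrees(np.arctan2(d[1],d[0])))),(0,255,0))],(220,120,420,320),3.5,"p2")
# shelf corner near
S=(W[...,2]>0.004)&(W[...,2]<0.014); Q=W[S]; Q=Q[(Q[:,1]<-0.1)&(Q[:,1]>-0.26)]
e=(Q[:,:2]-o)@n; tt=(Q[:,:2]-o)@d
for a in (-0.10,-0.08,-0.066,-0.058,-0.05): 
    k=np.abs(tt-a)<0.003; print(a,"shelf min lateral",e[k&(e>0.012)].min() if (k&(e>0.012)).any() else None)
E
```

```text
1524 yaw -17.968767025016756 len 0.10061650807145486 w [-0.00788643  0.00777231] z 0.02759670402898698
near [ 0.41259531 -0.24091844] origin [ 0.52103494 -0.27608727]
-58 [ 0.4658639  -0.25819435]
-70 [ 0.4544492  -0.25449237]
[-0.02844766 -0.00981974  0.27819769]
[-0.02044817 -0.00990974  0.27821134]
tool yaw of -x -18.61345596269249
-0.1 shelf min lateral 0.012737136946442058
-0.08 shelf min lateral 0.018863163199549705
-0.066 shelf min lateral 0.024057298718234185
-0.058 shelf min lateral 0.026180005613508136
-0.05 shelf min lateral 0.01882767264529269
```

View pics/p2.png

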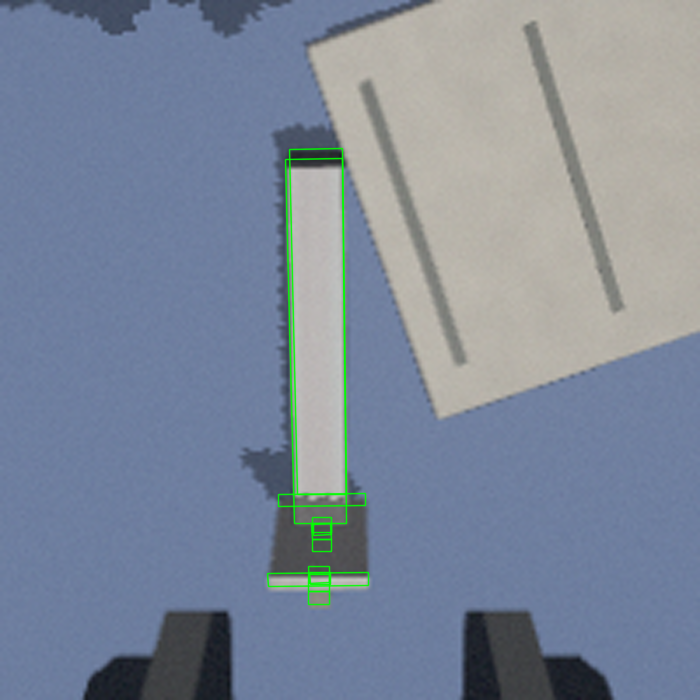

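{"name": "move_arm", "arguments": {
  "steps": "0 0 -0.6 -0.0314 -0.0098 0.01 -0.5; 0 0 0 0 0 0.041 -0.5; 0 0 0 0 0 0.041 -0.5; 0 0 0 0 0 0.041 -0.5; 0 0 0 0 0 0.041 -0.5"
}}

```text
time: 19.23
eef_pos: [0.4687, -0.2591, 0.1108]
orientation: [0.157, 0.988, -0.0, -0.0]
contact_force: [2.2, -0.7, 0.7]
grip_width: 0.252
```

{"name": "move_arm", "arguments": {
  "steps": "0 0 0 0 0 0.03 -0.5; 0 0 0 0 0 0 -0.5; 0 0 0 0 0 0 -0.5"
}}

```text
time: 19.48
eef_pos: [0.4686, -0.259, 0.0819]
orientation: [0.157, 0.988, 0.0, -0.002]
contact_force: [-0.2, -0.5, 0.2]
grip_width: 0.25
```

```bash
python3 - <<'E'
from go import *
print(Ttool()[:3,3]); c=cap("wrist","p3")
E
```

```text
[ 0.46855364 -0.25903131  0.08186111]
```

View pics/p3.png

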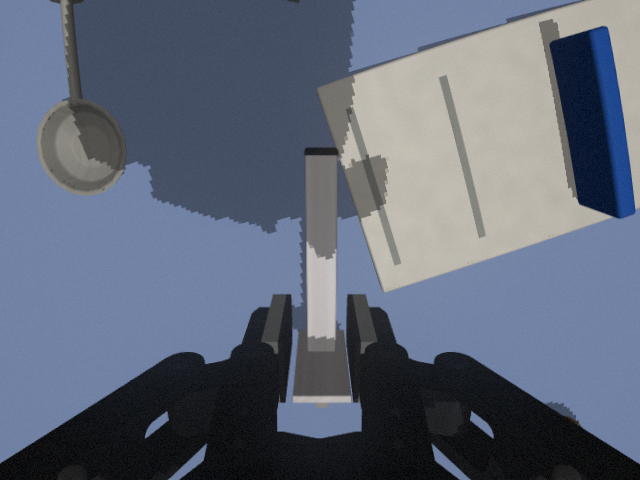

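{"name": "move_arm", "arguments": {
  "steps": "0 0 0 0 0 0.035 -0.5; 0 0 0 0 0 0.031 -0.5; 0 0 0 0 0 0 -0.5; 0 0 0 0 0 0 -1; 0 0 0 0 0 0 -1",
  "squeeze": 110
}}

```text
time: 19.95
eef_pos: [0.4696, -0.2598, 0.0187]
orientation: [0.158, 0.987, -0.001, 0.0]
contact_force: [-0.1, 0.5, -1.1]
grip_width: 0.146
```

{"name": "move_arm", "arguments": {
  "steps": "0 0 0 0 0 0 -1; 0 0 0 0 0 0 -1; 0 0 0 0 0 0 -1"
}}

```text
time: 20.2
eef_pos: [0.4691, -0.2595, 0.0177]
orientation: [0.158, 0.987, -0.001, 0.0]
contact_force: [-0.3, -0.2, -2.0]
grip_width: 0.146
```

```bash
cat > st4.py <<'E'
from ov import *
c=cap("wrist"); W=c["W"][185:335,308:332].reshape(-1,3); Tt=Ttool()
P=(W-Tt[:3,3])@Tt[:3,:3]*1000; P=P[np.isfinite(P[:,0])]
A=np.c_[P[:,0],np.ones(len(P))]; k=np.ones(len(P),bool)
for _ in range(4):
    s=np.linalg.lstsq(A[k],P[k,2],rcond=None)[0]; r=P[:,2]-A@s; k=np.abs(r)<1.5
print("top in tool: z at TCP %.1f slope deg %.2f (neg tool z=up)"%(s[1],np.degrees(np.arctan(s[0]))),"x range",P[k,0].min().round(1),P[k,0].max().round(1), "world z",np.percentile(W[:,2],[5,50,95]).round(4))
o=readout.get_obs();print(o["contact_force"].round(1),Tt[:3,3].round(4))
E
python3 st4.py
```

```text
top in tool: z at TCP -11.1 slope deg 0.27 (neg tool z=up) x range -4.2 52.4 world z [nan nan nan]
[-0.1  0.5 -1.8] [ 0.469  -0.2594  0.0174]
```

{"name": "move_arm", "arguments": {
  "steps": "0 0 0 0 0 -0.02 -1; 0 0 0 0 0 -0.041 -1; 0 0 0 0 0 -0.041 -1; 0 0 0 0 0 -0.041 -1; 0 0 0 0 0 -0.041 -1"
}}

```text
time: 20.67
eef_pos: [0.4685, -0.2588, 0.2028]
orientation: [0.158, 0.987, -0.0, -0.001]
contact_force: [0.4, -1.1, -2.6]
grip_width: 0.143
```

{"name": "move_arm", "arguments": {
  "steps": "0 0 0 0 0 -0.041 -1; 0 0 0 0.006 0.0405 0 -1; 0 0 0 0.006 0.0405 0 -1; 0 0 0 0.006 0.0405 0 -1; 0 0 0 0.006 0.0405 0 -1"
}}

```text
time: 21.08
eef_pos: [0.4965, -0.0961, 0.242]
orientation: [0.159, 0.987, -0.0, -0.0]
contact_force: [2.1, -0.0, -2.3]
grip_width: 0.144
```

{"name": "move_arm", "arguments": {
  "steps": "0 0 0 0.006 0.0405 0 -1; 0 0 0 0.006 0.0405 0 -1; 0 0 0 0.006 0.0405 0 -1; 0 0 0 0.006 0.0405 0 -1; 0 0 0 0.006 0.0405 0 -1"
}}

```text
time: 21.5
eef_pos: [0.5313, 0.1061, 0.2417]
orientation: [0.158, 0.987, -0.0, -0.001]
contact_force: [1.7, -0.8, -2.0]
grip_width: 0.142
```

{"name": "move_arm", "arguments": {
  "steps": "0 0 0 0.006 0.0405 0 -1; 0 0 0 0.005 0.04 0 -1; 0 0 -6.2 0 0 0 -1; 0 0 -6.2 0 0 0 -1; 0 0 -6.2 0 0 0 -1"
}}

```text
time: 21.92
eef_pos: [0.5459, 0.1848, 0.2412]
orientation: [-0.007, 1.0, -0.0, -0.001]
contact_force: [-0.2, 0.4, -2.0]
grip_width: 0.144
```

{"name": "move_arm", "arguments": {
  "steps": "0 0 -6.2 0 0 0 -1; 0 0 -6.2 0 0 0 -1; 0 0 -6.2 0 0 0 -1; 0 0 0 0 0 0 -1; 0 0 0 0 0 0 -1"
}}

```text
time: 22.33
eef_pos: [0.5462, 0.1839, 0.2414]
orientation: [-0.163, 0.987, 0.0, -0.001]
contact_force: [0.2, 1.1, -2.9]
grip_width: 0.145
```

```bash
cat > st5.py <<'E'
from topplane import *
c=cap("wrist"); P=(c["W"]-RK[:3,3])@RK[:3,:3]*1000; Tt=inrack(Ttool()); tcp=Tt[:3,3]*1000
sub=P[150:430,285:355]; m=np.isfinite(sub[...,2])&(sub[...,2]>tcp[2]-5)&(sub[...,2]<tcp[2]+35)&(np.abs(sub[...,1]-tcp[1])<12)
Q=sub[m]; ctr=(np.arange(285,355)[None,:]+0*np.arange(150,430)[:,None])[m]; k=(Q[:,0]<tcp[0]-5)|True
A=np.c_[Q[:,0],np.ones(len(Q))]; kk=(np.abs(ctr-319)<14)
for _ in range(5):
    s=np.linalg.lstsq(A[kk],Q[kk,2],rcond=None)[0]; r=Q[:,2]-A@s; kk=np.abs(r)<1.2
T=Q[kk]; xn=np.percentile(T[:,0],0.3); 
d=[]; 
for x in np.arange(xn+8,xn+48,5):
    b=T[np.abs(T[:,0]-x)<2.5]; d.append((x,(b[:,1].min()+b[:,1].max())/2,b[:,1].max()-b[:,1].min()))
d=np.array(d); l=np.polyfit(d[:,0],d[:,1],1)
xo=xn+114
print("pitch up deg %.2f yaw rel %.2f width %.1f"%(np.degrees(np.arctan(s[0])),np.degrees(np.arctan(l[0])),np.median(d[:,2])))
print("bracket origin est: x %.1f y %.1f z %.1f"%(xo,np.polyval(l,xo),np.polyval(s,xo)-1.2-26))
R0=Tt[:3,:3]; print("TCP",tcp.round(1),"tool x in rack",R0[:,0].round(3))
o=readout.get_obs();print("F rack",(RK[:3,:3].T@o["contact_force"]).round(1),"M",(RK[:3,:3].T@o["moment"]).round(2))
E
python3 st5.py; python3 -c "
from go import *
c=cap('wrist','p4')"
```

```text
pitch up deg 0.11 yaw rel -0.45 width 15.8
bracket origin est: x -21.2 y -71.8 z 225.0
TCP [-76.2 -70.3 241.3] tool x in rack [-1.     0.005  0.002]
F rack [ 0.5 -0.3 -2. ] M [-0.04  0.05  0.01]
```

View pics/p4.png

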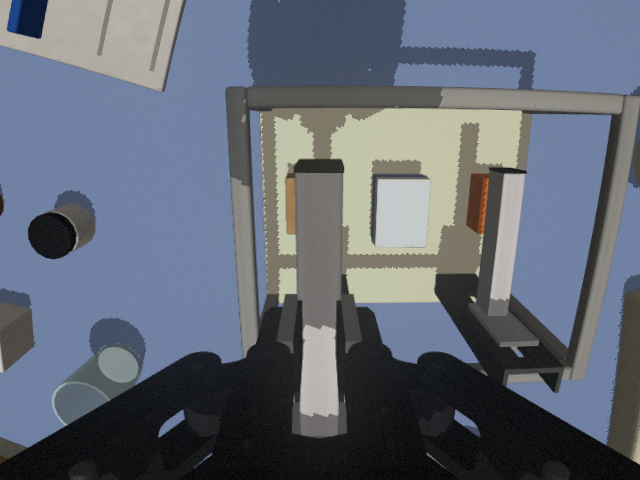

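{"name": "move_arm", "arguments": {
  "steps": "0 0 -0.4 0 0.0064 0 -1; 0 0 0 0 0 0.038 -1; 0 0 0 0 0 0.038 -1; 0 0 0 0 0 0.038 -1; 0 0 0 0 0 0.01 -1"
}}

```text
time: 22.85
eef_pos: [0.5417, 0.1897, 0.1125]
orientation: [-0.168, 0.986, -0.0, -0.004]
contact_force: [-1.0, 0.1, -2.4]
grip_width: 0.15
```

{"name": "move_arm", "arguments": {
  "steps": "0 0 0 0 0 0 -1; 0 0 0 0 0 0 -1"
}}

```text
time: 23.02
eef_pos: [0.5446, 0.1902, 0.1181]
orientation: [-0.168, 0.986, 0.0, -0.001]
contact_force: [-0.5, -0.0, -0.4]
grip_width: 0.145
```

```bash
python3 st5.py
```

```text
pitch up deg 0.12 yaw rel 0.07 width 15.7
bracket origin est: x -20.6 y -64.7 z 101.7
TCP [-75.2 -63.9 119. ] tool x in rack [-1.    -0.006 -0.001]
F rack [ 0.7 -0.1 -0.5] M [ 0.05  0.05 -0.02]
```

{"name": "move_arm", "arguments": {
  "steps": "0 0 0 -0.008 -0.0003 0.0035 -1; 0 0 0 -0.008 0 0 -1; 0 0 0 0 0 0 -1; 0 0 0 0 0 0 -1"
}}

```text
time: 23.4
eef_pos: [0.56, 0.1952, 0.1143]
orientation: [-0.168, 0.986, 0.0, -0.0]
contact_force: [-0.2, -0.3, -2.1]
grip_width: 0.147
```

```bash
python3 st5.py
```

```text
pitch up deg 0.14 yaw rel 0.11 width 15.7
bracket origin est: x -4.5 y -65.1 z 97.9
TCP [-60.  -64.1 114. ] tool x in rack [-1.    -0.006  0.001]
F rack [-0.4  0.2 -1.4] M [0.03 0.01 0.01]
```

{"name": "move_arm", "arguments": {
  "steps": "0 0 0 -0.003 0 0 -1; 0 0 0 -0.003 0 0 -1; 0 0 0 -0.001 0 0 -1; 0 0 0 0 0 0 -1; 0 0 0 0 0 0 -1"
}}

```text
time: 23.87
eef_pos: [0.5625, 0.1965, 0.1131]
orientation: [-0.168, 0.986, -0.0, -0.005]
contact_force: [-16.0, -5.1, 4.7]
grip_width: 0.149
```

```bash
python3 st5.py
```

```text
pitch up deg 0.19 yaw rel -0.07 width 15.7
bracket origin est: x -1.7 y -64.8 z 96.8
TCP [-56.7 -63.7 113.1] tool x in rack [-1.    -0.006  0.01 ]
F rack [-16.7   1.1   4.7] M [-0.01  2.69 -0.12]
```

{"name": "move_arm", "arguments": {
  "steps": "0 0 0 0.002 0 0.003 -1; 0 0 0 0 0 0.003 -1; 0 0 0 0 0 0 -1; 0 0 0 0 0 0 -1"
}}

```text
time: 24.25
eef_pos: [0.5625, 0.1963, 0.1071]
orientation: [-0.168, 0.986, -0.0, -0.003]
contact_force: [-6.0, -1.5, -2.7]
grip_width: 0.149
```

```bash
python3 st5.py
```

```text
pitch up deg -0.01 yaw rel 0.20 width 15.7
bracket origin est: x -1.7 y -64.6 z 90.6
TCP [-56.7 -63.9 107.1] tool x in rack [-1.    -0.006  0.006]
F rack [-7.  -0.3 -2. ] M [ 0.07  1.1  -0.01]
```

Passing freely below 93 mm, so the lip is behind the face. Continue to seat.

{"name": "move_arm", "arguments": {
  "steps": "0 0 0 0 0 0.003 -1; 0 0 0 0 0 0.003 -1; 0 0 0 0 0 0.002 -1; 0 0 0 0 0 0 -1; 0 0 0 0 0 0 -1"
}}

```text
time: 24.72
eef_pos: [0.5621, 0.1962, 0.1001]
orientation: [-0.168, 0.986, -0.0, -0.003]
contact_force: [-13.0, -4.7, 10.3]
grip_width: 0.145
```

```bash
python3 st5.py
```

```text
pitch up deg 1.59 yaw rel 0.10 width 15.8
bracket origin est: x -2.2 y -64.7 z 85.2
TCP [-57.1 -63.9 100.1] tool x in rack [-1.    -0.006  0.006]
F rack [-13.8  -0.2  10. ] M [-0.02  1.78 -0.06]
```

Seated at z≈85. Release and withdraw.

{"name": "move_arm", "arguments": {
  "steps": "0 0 0 0.001 0 -0.0015 -0.4; 0 0 0 0 0 0 -0.4; 0 0 0 0 0 0 -0.4; 0 0 0 0 0 0 -0.4"
}}

```text
time: 25.1
eef_pos: [0.5633, 0.1963, 0.1012]
orientation: [-0.168, 0.986, 0.0, -0.001]
contact_force: [0.1, 0.7, -0.4]
grip_width: 0.304
```

```bash
python3 st5.py
```

```text
pitch up deg 1.55 yaw rel -0.18 width 15.8
bracket origin est: x -2.3 y -64.7 z 85.3
TCP [-56.  -64.1 101.1] tool x in rack [-1.    -0.006  0.001]
F rack [0.1 0.1 0.3] M [-0.07 -0.   -0.  ]
```

{"name": "move_arm", "arguments": {
  "steps": "0 0 0 0 0 -0.015 -0.4; 0 0 0 0 0 -0.04 -0.4; 0 0 0 0 0 -0.04 -0.4; 0 0 0 0.0 0 -0.04 -0.4; 0 0 0 0.02 0.02 -0.03 -0.4"
}}

```text
time: 25.57
eef_pos: [0.5407, 0.2075, 0.2692]
orientation: [-0.167, 0.986, -0.0, 0.001]
contact_force: [-0.2, 0.3, 0.4]
grip_width: 0.301
```

{"name": "move_arm", "arguments": {
  "steps": "0 0 0 0.02 0.03 0 -0.4; 0 0 0 0.02 0.015 -0.01 -0.4; 0 0 0 0 0 0 -0.4; 0 0 0 0 0 0 -0.4"
}}

```text
time: 25.9
eef_pos: [0.4847, 0.2383, 0.2771]
orientation: [-0.169, 0.986, 0.0, 0.0]
contact_force: [-0.3, -0.0, -0.6]
grip_width: 0.3
```

```bash
python3 - <<'E'
from go import *
print((inrack(Ttool())*1).round(3)); c=cap("wrist","p6")
P=(c["W"]-RK[:3,3])@RK[:3,:3]*1000
for y0 in (65,-65):
    m=(np.abs(P[...,1]-y0)<6)&(P[...,2]>100)&(P[...,2]<118)&(P[...,0]<-12)&(P[...,0]>-120); Q=P[m]
    s=np.linalg.lstsq(np.c_[Q[:,0],np.ones(len(Q))],Q[:,2],rcond=None)[0]
    m2=(np.abs(P[...,1]-y0)<25)&(P[...,2]>100)&(P[...,2]<118)&(P[...,0]<-30)&(P[...,0]>-100); y=P[m2][:,1]
    m3=(np.abs(P[...,1]-y0)<16)&(P[...,2]>138)&(P[...,2]<155)&(P[...,0]>-12)&(P[...,0]<12); 
    print(y0,len(Q),"pitch",np.degrees(np.arctan(s[0])).round(2),"top z at 0 %.1f"%s[1],"near end",np.percentile(Q[:,0],.5).round(1),"y",np.percentile(y,[1,99]).round(1),"plate top",P[m3].mean(0).round(1) if m3.any() else None)
E
```

```text
[[-1.    -0.008  0.    -0.117]
 [-0.008  1.     0.     0.001]
 [-0.     0.    -1.     0.277]
 [ 0.     0.     0.     1.   ]]
65 1518 pitch 1.85 top z at 0 112.8 near end -116.0 y [56.5 72.6] plate top None
-65 1592 pitch 1.87 top z at 0 112.9 near end -116.4 y [-72.  -55.9] plate top [ -7.1 -77.7 141.9]
```

View pics/p6.png

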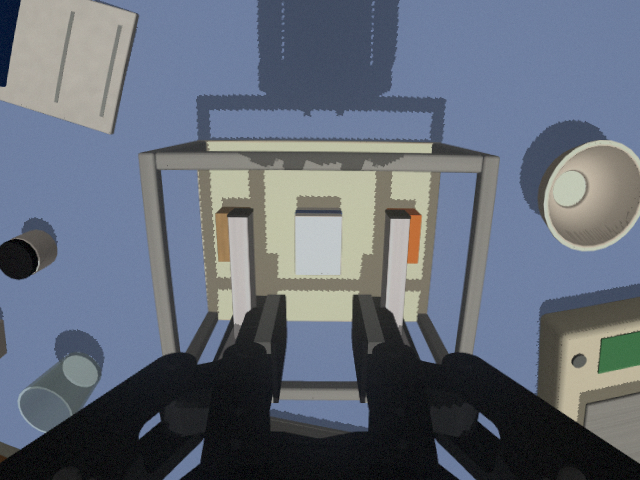

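{"name": "move_arm", "arguments": {
  "steps": "0 0 6.5 0 0 0 -0.4; 0 0 6.5 0 0 0 -0.4; 0 0 6.5 0 0 0 -0.4; 0 0 0 0.0055 -0.039 0 -0.4; 0 0 0 0.0055 -0.039 0 -0.4"
}}

```text
time: 26.37
eef_pos: [0.4746, 0.1592, 0.2751]
orientation: [0.0, 1.0, -0.0, -0.001]
contact_force: [0.6, 0.6, 0.7]
grip_width: 0.299
```

{"name": "move_arm", "arguments": {
  "steps": "0 0 0 0.0055 -0.039 0 -0.4; 0 0 0 0.0055 -0.039 0 -0.4; 0 0 0 0.0055 -0.039 0 -0.4; 0 0 0 0.0055 -0.039 0 -0.4; 0 0 0 0.0055 -0.039 0 -0.4"
}}

```text
time: 26.78
eef_pos: [0.4461, -0.0378, 0.2759]
orientation: [0.001, 1.0, -0.0, -0.001]
contact_force: [1.1, -0.2, 0.3]
grip_width: 0.3
```

{"name": "move_arm", "arguments": {
  "steps": "0 0 0 0.0055 -0.039 0 -0.4; 0 0 0 0.0055 -0.034 0 -0.4; 0 0 0 0.01 0 0 -0.4; 0 0 0 0 0 0 -0.4; 0 0 0 0 0 0 -0.4"
}}

```text
time: 27.2
eef_pos: [0.4251, -0.1088, 0.2761]
orientation: [0.002, 1.0, 0.0, -0.001]
contact_force: [0.7, 0.7, -0.3]
grip_width: 0.301
```

```bash
python3 - <<'E'
from go import *
print(Ttool().round(3)); c=cap("wrist","s1"); W=c["W"]
m=(W[...,2]>0.030)&(W[...,2]<0.055)&(np.abs(W[...,0]-.44)<.07)&(np.abs(W[...,1]+.108)<.04)
print("fin",m.sum(),cv2.minAreaRect(W[m][:,:2].astype(np.float32)),np.percentile(W[m][:,2],[50,95]))
m=(W[...,2]>0.004)&(W[...,2]<0.016); lab=cv2.connectedComponentsWithStats(m.astype(np.uint8)); k=1+np.argmax(lab[2][1:,4]); Q=W[lab[1]==k]
print("shelf",cv2.minAreaRect(Q[:,:2].astype(np.float32)),np.median(Q[:,2]))
E
```

```text
[[-1.     0.004 -0.002  0.425]
 [ 0.004  1.     0.    -0.109]
 [ 0.002  0.    -1.     0.276]
 [ 0.     0.     0.     1.   ]]
fin 984 ((0.44047531485557556, -0.10824792832136154), (0.08945687115192413, 0.009984025731682777), 0.9048532247543335) [0.04531638 0.04665813]
shelf ((0.44085627794265747, -0.10724326968193054), (0.1207333356142044, 0.2523118257522583), 0.8385158181190491) 0.009614154261252283
```

View pics/s1.png

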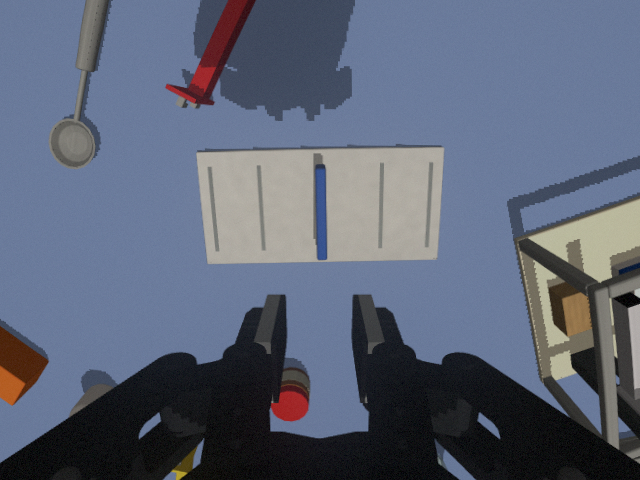

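{"name": "move_arm", "arguments": {
  "steps": "0 0 -1.1 -0.0156 0.0006 0.02 -0.4; 0 0 0 0 0 0.04 -0.4; 0 0 0 0 0 0.04 -0.4; 0 0 0 0 0 0.04 -0.4; 0 0 0 0 0 0.04 -0.4"
}}

```text
time: 27.67
eef_pos: [0.4409, -0.1066, 0.0949]
orientation: [-0.01, 1.0, -0.0, -0.0]
contact_force: [2.1, 0.2, -0.6]
grip_width: 0.301
```

{"name": "move_arm", "arguments": {
  "steps": "0 0 0 0 0 0.02 -0.4; 0 0 0 0 0 0 -0.4; 0 0 0 0 0 0 -0.4"
}}

```text
time: 27.92
eef_pos: [0.4406, -0.1069, 0.0759]
orientation: [-0.009, 1.0, 0.0, -0.002]
contact_force: [0.2, 0.1, -0.7]
grip_width: 0.306
```

```bash
python3 - <<'E'
from go import *
print(Ttool().round(4)); c=cap("wrist","s2")
E
```

```text
[[-9.998e-01 -1.880e-02 -3.600e-03  4.406e-01]
 [-1.880e-02  9.998e-01  6.000e-04 -1.069e-01]
 [ 3.600e-03  7.000e-04 -1.000e+00  7.590e-02]
 [ 0.000e+00  0.000e+00  0.000e+00  1.000e+00]]
```

View pics/s2.png

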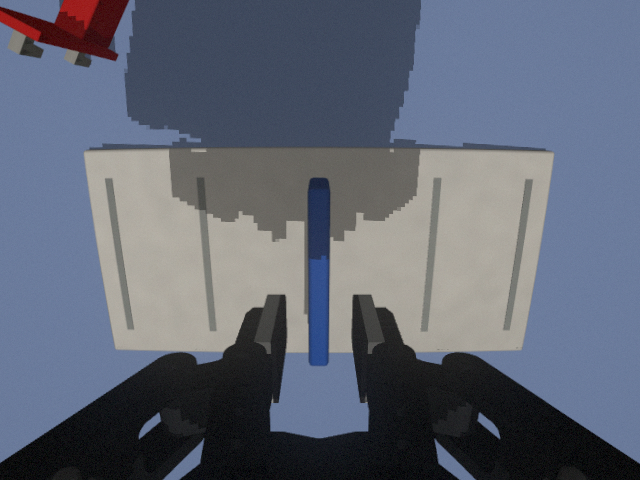

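{"name": "move_arm", "arguments": {
  "steps": "0 0 0 0 -0.0006 0.03 -0.4; 0 0 0 0 0 0.025 -0.4; 0 0 0 0 0 0 -0.4; 0 0 0 0 0 0 -1; 0 0 0 0 0 0 -1",
  "squeeze": 120
}}

```text
time: 28.38
eef_pos: [0.4408, -0.1083, 0.0233]
orientation: [-0.009, 1.0, -0.0, 0.0]
contact_force: [-0.3, 0.4, -3.8]
grip_width: 0.083
```

{"name": "move_arm", "arguments": {
  "steps": "0 0 0 0 0 0 -1; 0 0 0 0 0 0 -1; 0 0 0 0 0 0 -1; 0 0 0 0 0 0 -1"
}}

```text
time: 28.72
eef_pos: [0.4408, -0.1084, 0.0231]
orientation: [-0.009, 1.0, -0.001, 0.0]
contact_force: [0.4, 1.7, 10.2]
grip_width: 0.087
```

{"name": "move_arm", "arguments": {
  "steps": "0 0 0 0 0 -0.02 -1; 0 0 0 0 0 -0.04 -1; 0 0 0 0 0 -0.04 -1; 0 0 0 0 0 -0.04 -1; 0 0 0 0 0 -0.04 -1"
}}

```text
time: 29.13
eef_pos: [0.4397, -0.108, 0.2044]
orientation: [-0.009, 1.0, -0.0, -0.0]
contact_force: [1.1, -0.6, -4.4]
grip_width: 0.084
```

{"name": "move_arm", "arguments": {
  "steps": "0 0 0 0 0 -0.04 -1; 0 0 0 0 0 -0.04 -1; 0 0 0 0 0 -0.03 -1; 0 0 0 0 0 0 -1; 0 0 0 0 0 0 -1"
}}

```text
time: 29.55
eef_pos: [0.4403, -0.1081, 0.313]
orientation: [-0.009, 1.0, -0.001, 0.001]
contact_force: [1.1, 0.3, -5.4]
grip_width: 0.087
```

```bash
cat > shelf.py <<'E'
from go import *
def shelfpose(c=None,verbose=True):
    """plane fit of shelf top in tool frame from wrist depth"""
    c=c or cap("wrist"); W=c["W"]; Tt=Ttool()
    P=(W-Tt[:3,3])@Tt[:3,:3]*1000
    m=np.isfinite(P[...,2])&(np.abs(P[...,2]-10)<25)&(np.abs(P[...,0])<75)&(np.abs(P[...,1])<140); m[320:]=0
    m&=~((np.abs(P[...,1])<12))
    Q=P[m]; A=np.c_[Q[:,:2],np.ones(len(Q))]; k=np.ones(len(Q),bool)
    for _ in range(8):
        s=np.linalg.lstsq(A[k],Q[k,2],rcond=None)[0]; r=Q[:,2]-A@s; k=np.abs(r)<max(1.3,2*np.std(r[k]))
    print("tool-plane: z0 %.1f  dz/dx %.2f deg dz/dy %.2f deg n=%d/%d"%(s[2],*np.degrees(np.arctan(s[:2])),k.sum(),len(Q)))
    rect=cv2.minAreaRect(Q[k][:,:2].astype(np.float32)); print("rect tool mm",rect)
    y=Q[k]; print("x pct",np.percentile(y[:,0],[.5,99.5]).round(1),"y pct",np.percentile(y[:,1],[.5,99.5]).round(1))
    # shelf frame: axes x=-toolx, y=tooly, z=-toolz roughly
    n=np.array([s[0],s[1],-1]); n/=np.linalg.norm(n)  # up = -tool z
    return s,c
if __name__=="__main__":
    shelfpose(); o=readout.get_obs(); print(o["eef_pos"],o["contact_force"].round(1),o["moment"].round(2))
E
python3 shelf.py;python3 -c "
from go import *
c=cap('wrist','s3')"
```

```text
tool-plane: z0 11.9  dz/dx 0.27 deg dz/dy 0.16 deg n=80303/83995
rect tool mm ((23.52679443359375, -1.0392837524414062), (71.79801940917969, 250.4720001220703), 0.05427424982190132)
x pct [-10.8  58.9] y pct [-124.  122.]
[ 0.43988014 -0.10790834  0.31141626] [ 0.1  0.2 -4.4] [ 0.01  0.02 -0.02]
```

View pics/s3.png

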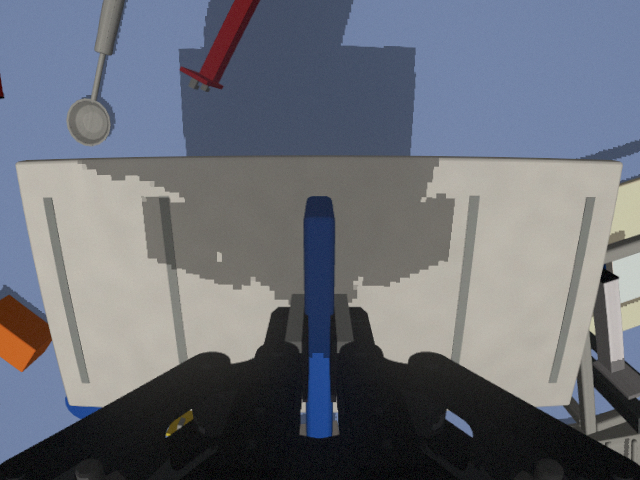

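{"name": "move_arm", "arguments": {
  "steps": "0 0 0 -0.011 0.0374 0.001 -1; 0 0 0 -0.011 0.0374 0.001 -1; 0 0 0 -0.011 0.0374 0.001 -1; 0 0 0 -0.011 0.0374 0.001 -1; 0 0 0 -0.011 0.0374 0.001 -1"
}}

```text
time: 30.07
eef_pos: [0.4919, 0.0815, 0.3044]
orientation: [-0.008, 1.0, -0.0, -0.003]
contact_force: [1.1, -0.9, -4.4]
grip_width: 0.081
```

{"name": "move_arm", "arguments": {
  "steps": "0 0 0 -0.011 0.0374 0.001 -1; 0 0 0 -0.011 0.0374 0.001 -1; 0 0 0 -0.011 0.0374 0.001 -1; 0 0 0 -0.011 0.0374 0.001 -1; 0 0 -6 0 0 0 -1"
}}

```text
time: 30.48
eef_pos: [0.5341, 0.2353, 0.2991]
orientation: [-0.061, 0.998, 0.0, -0.003]
contact_force: [-0.9, -0.6, -4.3]
grip_width: 0.086
```

{"name": "move_arm", "arguments": {
  "steps": "0 0 -6 0 0 0 -1; 0 0 -6 0 0 0 -1; 4.5 0 0 0 0 0 -1; 4.5 0 0 0 0 0 -1; 4.5 0 0 0 0 0 -1"
}}

```text
time: 30.9
eef_pos: [0.5335, 0.2296, 0.3003]
orientation: [-0.164, 0.979, -0.118, 0.017]
contact_force: [0.6, -0.5, -4.6]
grip_width: 0.087
```

{"name": "move_arm", "arguments": {
  "steps": "4.5 0 0 0 0 0 -1; 0 0 0 0 0 0 -1; 0 0 0 0 0 0 -1"
}}

```text
time: 31.15
eef_pos: [0.5331, 0.2307, 0.3002]
orientation: [-0.164, 0.974, -0.153, 0.023]
contact_force: [-0.6, 0.3, -3.6]
grip_width: 0.086
```

```bash
cat > sp.py <<'E'
from shelf import *
OFF=np.array([0,-0.5,22.5])
def report(th=18):
    T=inrack(Ttool()); O=T[:3,3]*1000+T[:3,:3]@OFF
    a=np.degrees(np.arctan2(-T[2,1],T[1,1])); yaw=np.degrees(np.arctan2(-T[1,0],-T[0,0])); pit=np.degrees(np.arcsin(T[2,0]))
    print("O rack",O.round(1),"tilt(left down) %.2f yaw %.2f toolx z %.2f"%(a,yaw,pit))
    ax=T[:3,1]; print("left end",(O+125*ax).round(1),"right end",(O-125*ax).round(1))
    o=readout.get_obs();print("F rack",(RK[:3,:3].T@o["contact_force"]).round(1),"M",(RK[:3,:3].T@o["moment"]).round(2),"q",o["q"].round(2))
    return T,O
def d(target,T,O): print("-> ",target,(T[:3,:3].T@(np.array(target)-O)/1000).round(4))
if __name__=="__main__":
    T,O=report(); d((-74,-22.4,147.8),T,O); d((-74,10.9,137),T,O); shelfpose()
E
python3 sp.py;python3 -c "
from go import *
c=cap('wrist','s4');c=cap('side','s4s')"
```

```text
O rack [-73.4 -29.1 278.9] tilt(left down) 17.85 yaw 0.04 toolx z 0.30
left end [-73.7  89.9 240.6] right end [ -73.2 -148.1  317.2]
F rack [-0.4  0.4 -3.6] M [ 0.42  0.03 -0.01] q [ 0.43  0.39  1.56 -0.33  1.24 -1.36]
->  (-74, -22.4, 147.8) [-1.000e-04  4.660e-02  1.228e-01]
->  (-74, 10.9, 137) [-0.0002  0.0816  0.1228]
tool-plane: z0 14.2  dz/dx 0.04 deg dz/dy 0.11 deg n=80285/84076
rect tool mm ((24.354839324951172, -0.5568923950195312), (250.50473022460938, 72.04373168945312), 89.9800796508789)
x pct [-9.9 59.8] y pct [-123.5  122.4]
```

View pics/s4.png

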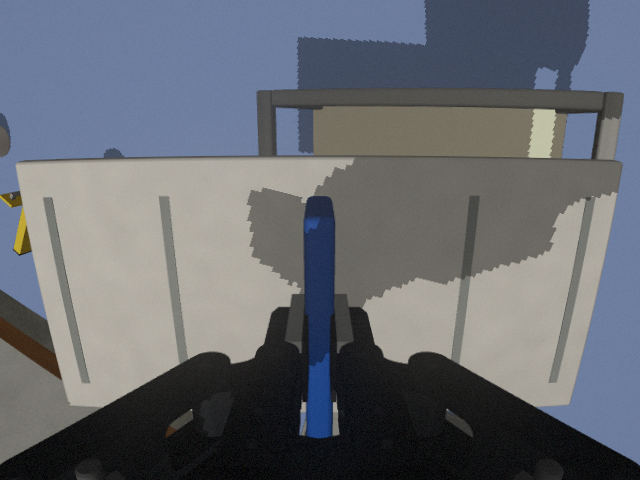

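View pics/s4s.png

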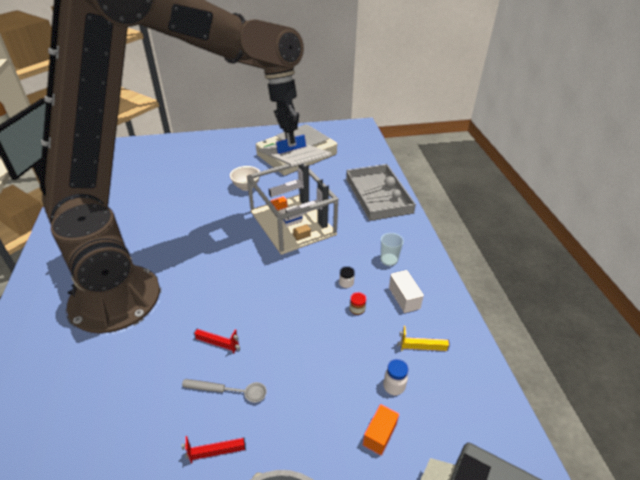

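{"name": "move_arm", "arguments": {
  "steps": "0 0 0 0 0.0155 0.029 -1; 0 0 0 0 0.0104 0.031 -1; 0 0 0 0 0.0104 0.031 -1; 0 0 0 0 0 0 -1; 0 0 0 0 0 0 -1"
}}

```text
time: 31.72
eef_pos: [0.5315, 0.2354, 0.204]
orientation: [-0.163, 0.974, -0.154, 0.024]
contact_force: [0.2, 0.4, -3.3]
grip_width: 0.085
```

```bash
sed -i 's/22.5\])/24.0])/' sp.py; python3 sp.py;python3 -c "
from go import *
c=cap('wrist','s5');c=cap('side'); overlay(c,[],(225,90,365,250),4,'s5s')"
```

```text
O rack [-73.4 -24.7 181.3] tilt(left down) 17.96 yaw -0.12 toolx z 0.25
left end [-73.3  94.2 142.8] right end [ -73.4 -143.6  219.9]
F rack [ 0.3  0.3 -3.3] M [ 0.34 -0.03 -0.01] q [ 0.44  0.49  1.68 -0.36  1.04 -1.27]
->  (-74, -22.4, 147.8) [0.0005 0.0125 0.0312]
->  (-74, 10.9, 137) [0.0005 0.0475 0.0312]
tool-plane: z0 15.4  dz/dx -0.08 deg dz/dy 0.03 deg n=80182/84135
rect tool mm ((25.114917755126953, 6.8528289794921875), (266.1004943847656, 71.8231430053711), 89.921142578125)
x pct [-9.2 60.5] y pct [-123.8  122.2]
```

View pics/s5.png

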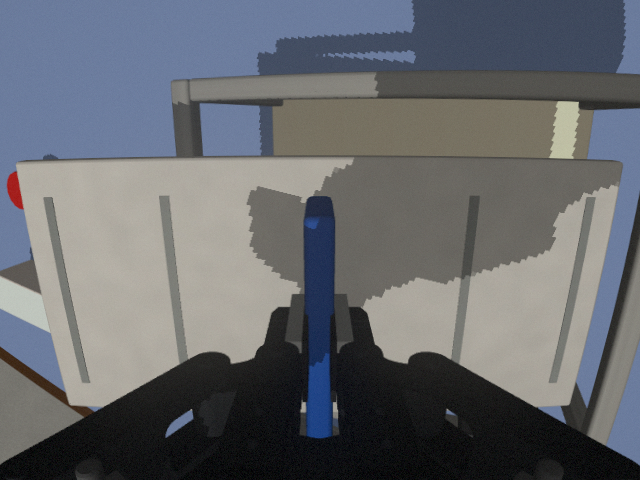

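View pics/s5s.png

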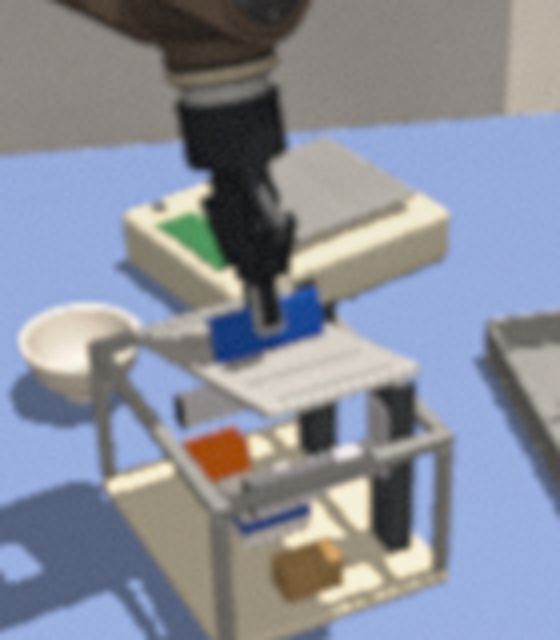

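{"name": "move_arm", "arguments": {
  "steps": "0 0 0 0 0.006 0.015 -1; 0 0 0 0 0.006 0.015 -1; 0 0 0 0 0 0 -1; 0 0 0 0 0 0 -1"
}}

```text
time: 32.2
eef_pos: [0.5311, 0.2382, 0.1734]
orientation: [-0.163, 0.974, -0.154, 0.025]
contact_force: [-0.2, 1.3, -4.2]
grip_width: 0.085
```

```bash
python3 sp.py;python3 -c "
from go import *
c=cap('wrist','s6');c=cap('side'); overlay(c,[],(225,90,365,250),4,'s6s')"
```

```text
O rack [-72.8 -21.9 150.7] tilt(left down) 17.98 yaw -0.05 toolx z 0.04
left end [-72.7  97.  112.2] right end [ -72.8 -140.8  189.3]
F rack [ 0.2  1.3 -4.2] M [ 0.4  -0.01 -0.01] q [ 0.44  0.53  1.71 -0.38  0.98 -1.23]
->  (-74, -22.4, 147.8) [0.0012 0.0005 0.0029]
->  (-74, 10.9, 137) [0.0013 0.0355 0.0029]
tool-plane: z0 14.2  dz/dx 0.03 deg dz/dy 0.05 deg n=80159/84084
rect tool mm ((24.446285247802734, -1.0785293579101562), (250.37179565429688, 71.95230865478516), 89.96099853515625)
x pct [-9.8 59.9] y pct [-124.1  121.9]
```

View pics/s6s.png

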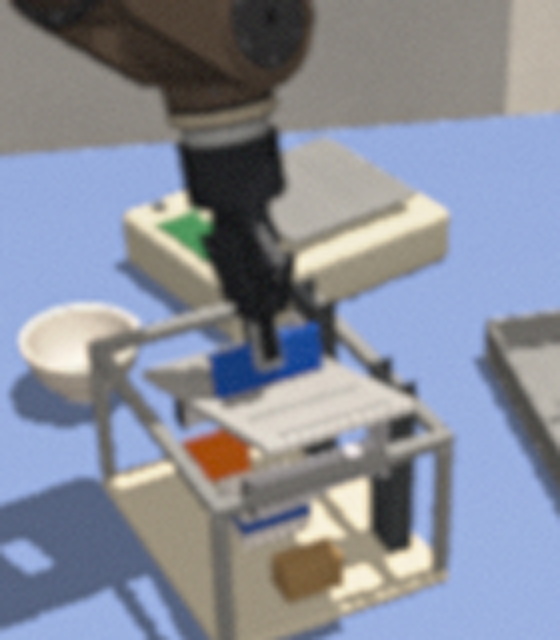

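View pics/s6.png

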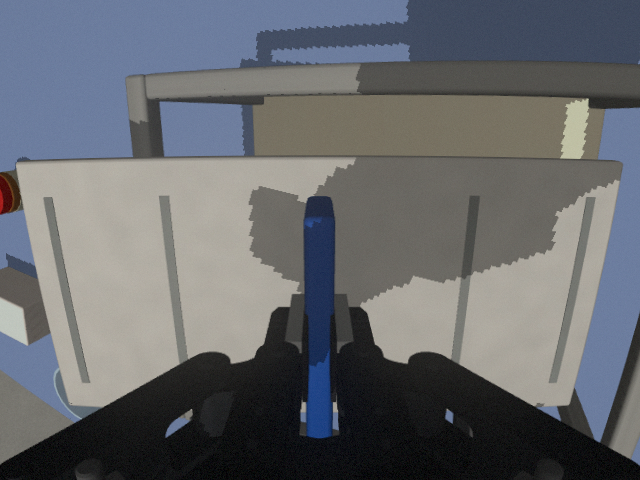

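{"name": "move_arm", "arguments": {
  "steps": "0 0 0 0 0.018 0 -1; 0 0 0 0 0.0175 0 -1; 0 0 0 0 0 0 -1; 0 0 0 0 0 0 -1"
}}

```text
time: 32.68
eef_pos: [0.5198, 0.2706, 0.1619]
orientation: [-0.164, 0.974, -0.154, 0.025]
contact_force: [0.0, -0.5, -3.6]
grip_width: 0.088
```

```bash
python3 sp.py;python3 -c "
from go import *
c=cap('wrist','s7');c=cap('side'); overlay(c,[],(225,90,365,250),4,'s7s')"
```

```text
O rack [-72.8  12.4 139.2] tilt(left down) 17.98 yaw 0.02 toolx z 0.05
left end [-72.9 131.3 100.6] right end [ -72.8 -106.5  177.8]
F rack [-0.1 -0.5 -3.6] M [ 0.4  -0.03 -0.03] q [ 0.5   0.55  1.7  -0.38  0.98 -1.18]
->  (-74, -22.4, 147.8) [ 0.0012 -0.0358  0.0026]
->  (-74, 10.9, 137) [ 0.0012 -0.0008  0.0026]
tool-plane: z0 13.8  dz/dx 0.09 deg dz/dy 0.01 deg n=75189/83067
rect tool mm ((24.334678649902344, -8.509407043457031), (234.74661254882812, 72.10443878173828), 89.84003448486328)
x pct [-10.   59.6] y pct [-123.8  106.9]
```

View pics/s7s.png

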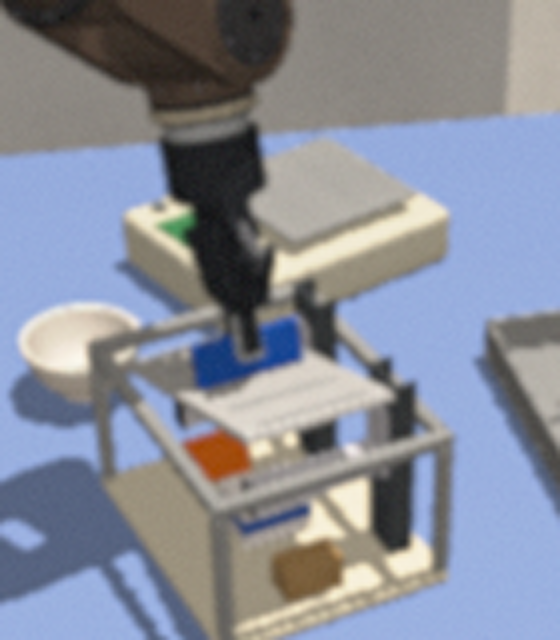

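View pics/s7.png

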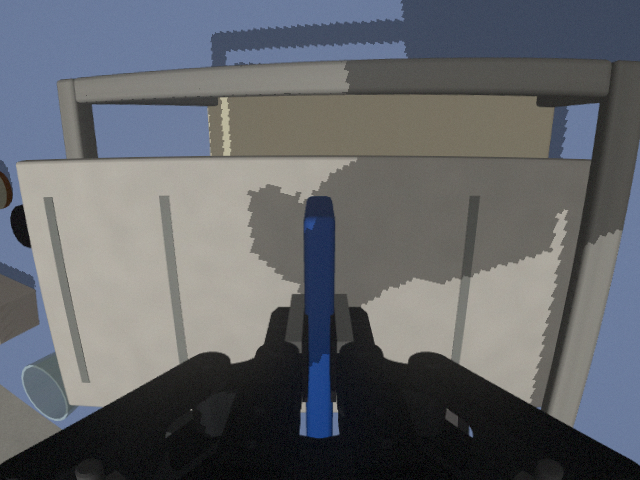

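{"name": "move_arm", "arguments": {
  "steps": "0 0 0 0 0.0017 0.0033 -1; -3 0 0 0 0.0014 0.0032 -1; -3 0 0 0 0.0014 0.0032 -1; 0 0 0 0 0 0 -1; 0 0 0 0 0 0 -1"
}}

```text
time: 33.25
eef_pos: [0.5196, 0.2705, 0.1508]
orientation: [-0.163, 0.981, -0.104, 0.016]
contact_force: [0.9, 0.6, -4.2]
grip_width: 0.085
```

```bash
python3 sp.py
```

```text
O rack [-73.1  14.8 127.4] tilt(left down) 12.07 yaw -0.14 toolx z 0.10
left end [-72.9 137.  101.3] right end [ -73.4 -107.5  153.5]
F rack [ 1.   0.3 -4.2] M [ 0.24 -0.02  0.04] q [ 0.46  0.55  1.72 -0.26  0.92 -1.28]
->  (-74, -22.4, 147.8) [ 0.0008 -0.0406 -0.0122]
->  (-74, 10.9, 137) [ 0.0009 -0.0058 -0.0086]
tool-plane: z0 13.9  dz/dx 0.07 deg dz/dy 0.01 deg n=74644/82221
rect tool mm ((24.470199584960938, -10.457847595214844), (232.38121032714844, 72.08727264404297), 89.84650421142578)
x pct [-9.9 59.7] y pct [-124.5  104. ]
```

{"name": "move_arm", "arguments": {
  "steps": "-3 0 0 0 0.001 0.0027 -1; -3 0 0 0 0.0009 0.0027 -1; 0 0 0 0 0 0 -1; 0 0 0 0 0 0 -1"
}}

```text
time: 33.63
eef_pos: [0.5191, 0.2718, 0.1451]
orientation: [-0.164, 0.985, -0.053, 0.008]
contact_force: [0.3, 0.1, -4.5]
grip_width: 0.088
```

```bash
python3 sp.py
```

```text
O rack [-73.2  18.6 121.3] tilt(left down) 6.12 yaw -0.09 toolx z 0.11
left end [-73.  142.9 108. ] right end [ -73.4 -105.7  134.6]
F rack [ 0.3 -0.1 -4.5] M [ 0.11 -0.   -0.02] q [ 0.42  0.54  1.74 -0.14  0.88 -1.4 ]
->  (-74, -22.4, 147.8) [ 0.0008 -0.0436 -0.022 ]
->  (-74, 10.9, 137) [ 0.0008 -0.0094 -0.0148]
tool-plane: z0 13.7  dz/dx 0.09 deg dz/dy 0.04 deg n=75358/90264
rect tool mm ((26.56806182861328, -8.017745971679688), (263.9375915527344, 77.42694854736328), 89.96793365478516)
x pct [-10.1  59.6] y pct [-137.5  121.9]
```

{"name": "move_arm", "arguments": {
  "steps": "-3 0 0 0 -0.0007 0.0026 -1; -3.1 0 0 0 -0.0007 0.0026 -1; 0 0 0 0 0 0 -1; 0 0 0 0 0 0 -1"
}}

```text
time: 34.02
eef_pos: [0.5196, 0.2702, 0.1399]
orientation: [-0.165, 0.986, -0.0, -0.001]
contact_force: [0.3, 0.3, -4.3]
grip_width: 0.087
```

```bash
python3 sp.py;python3 -c "
from go import *
c=cap('wrist','s8');c=cap('side'); overlay(c,[],(225,90,365,250),4,'s8s')"
```

```text
O rack [-73.3  19.5 115.9] tilt(left down) 0.03 yaw -0.08 toolx z 0.13
left end [-73.1 144.5 115.8] right end [ -73.4 -105.5  116. ]
F rack [ 0.3  0.2 -4.3] M [-0.03  0.   -0.02] q [ 0.37  0.54  1.75 -0.    0.85 -1.53]
->  (-74, -22.4, 147.8) [ 0.0007 -0.0419 -0.0319]
->  (-74, 10.9, 137) [ 0.0008 -0.0086 -0.0211]
tool-plane: z0 13.7  dz/dx 0.08 deg dz/dy 0.07 deg n=73613/86352
rect tool mm ((24.246543884277344, -1.005218505859375), (71.8273696899414, 250.49403381347656), 0.022847041487693787)
x pct [-9.9 59.7] y pct [-124.1  122.1]
```

View pics/s8s.png

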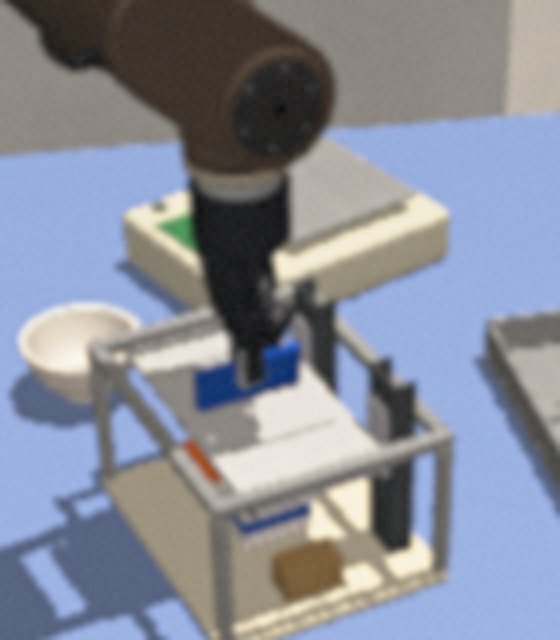

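View pics/s8.png

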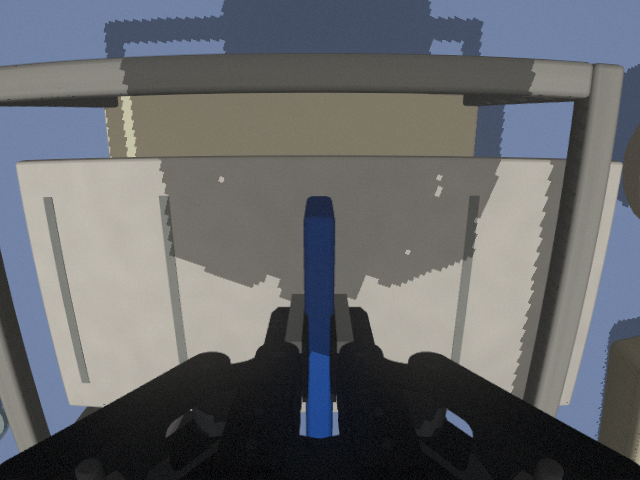

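{"name": "move_arm", "arguments": {
  "steps": "0 0 0 0 -0.01 0 -1; 0 0 0 0 -0.0092 0 -1; 0 0 0 0 0 0 -1; 0 0 0 0 0 0 -1"
}}

```text
time: 34.5
eef_pos: [0.5261, 0.2517, 0.1399]
orientation: [-0.164, 0.986, 0.001, -0.001]
contact_force: [-0.4, -0.0, -3.6]
grip_width: 0.085
```

```bash
python3 sp.py
```

```text
O rack [-7.310e+01 -1.000e-01  1.159e+02] tilt(left down) -0.10 yaw -0.12 toolx z 0.10
left end [-72.9 124.9 116.1] right end [ -73.4 -125.1  115.7]
F rack [-0.3  0.1 -3.6] M [ 0.07 -0.01 -0.04] q [ 0.33  0.54  1.76  0.    0.85 -1.57]
->  (-74, -22.4, 147.8) [ 0.0009 -0.0223 -0.0319]
->  (-74, 10.9, 137) [ 0.0009  0.011  -0.0211]
tool-plane: z0 13.6  dz/dx 0.10 deg dz/dy 0.13 deg n=77150/94502
rect tool mm ((24.244430541992188, -0.7342758178710938), (71.74644470214844, 240.2285919189453), 0.021915238350629807)
x pct [-10.1  59.6] y pct [-118.9  117.4]
```

{"name": "move_arm", "arguments": {
  "steps": "0 0 0 -0.006 0 0 -1; 0 0 0 0 0 0.002 -1; 0 0 0 0 0 0.001 -1; 0 0 0 0 0 0 -1; 0 0 0 0 0 0 -1"
}}

```text
time: 34.97
eef_pos: [0.5314, 0.2544, 0.1367]
orientation: [-0.165, 0.986, 0.001, -0.001]
contact_force: [0.5, -0.0, -3.5]
grip_width: 0.086
```

```bash
python3 sp.py | grep -v '>'
```

```text
O rack [-67.2   0.8 112.7] tilt(left down) -0.12 yaw -0.05 toolx z 0.11
left end [-67.1 125.8 112.9] right end [ -67.4 -124.2  112.4]
F rack [ 0.5 -0.2 -3.5] M [-0.01 -0.01 -0.05] q [ 0.33  0.55  1.75  0.    0.85 -1.57]
tool-plane: z0 13.7  dz/dx 0.08 deg dz/dy 0.12 deg n=78885/94745
rect tool mm ((24.118247985839844, -1.3921966552734375), (72.02899169921875, 245.56961059570312), 0.08191175758838654)
x pct [-10.1  59.6] y pct [-122.   119.4]
```

Push back gently to the end plates at this height.

{"name": "move_arm", "arguments": {
  "steps": "0 0 0 -0.002 -0.0005 0 -1; 0 0 0 -0.0015 0 0 -1; 0 0 0 0 0 0 -1; 0 0 0 0 0 0 -1"
}}

```text
time: 35.35
eef_pos: [0.5336, 0.2546, 0.1367]
orientation: [-0.165, 0.986, 0.001, -0.003]
contact_force: [-7.3, -2.3, -1.2]
grip_width: 0.077
```

```bash
python3 sp.py | grep -v '>'
```

```text
O rack [-65.2   0.3 112.7] tilt(left down) -0.13 yaw -0.06 toolx z 0.30
left end [-65.  125.3 112.9] right end [ -65.3 -124.7  112.4]
F rack [-7.6  0.3 -1.2] M [ 0.06  1.32 -0.06] q [ 0.33  0.55  1.74  0.    0.85 -1.57]
tool-plane: z0 13.6  dz/dx 0.06 deg dz/dy 0.11 deg n=78707/94799
rect tool mm ((24.238433837890625, -0.82208251953125), (71.8034896850586, 245.39837646484375), 0.004030165728181601)
x pct [-10.1  59.6] y pct [-121.5  119.8]
```

{"name": "move_arm", "arguments": {
  "steps": "0 0 0 0.0015 0 0 -1; 0 0 0 0 0 0.0015 -1; 0 0 0 0 0 0.001 -1; 0 0 0 0 0 0 -1; 0 0 0 0 0 0 -1"
}}

```text
time: 35.82
eef_pos: [0.5328, 0.2543, 0.1342]
orientation: [-0.165, 0.986, 0.001, -0.002]
contact_force: [-5.4, -1.2, -2.2]
grip_width: 0.083
```

```bash
python3 sp.py | grep -v '>'
```

```text
O rack [-65.9   0.2 110.2] tilt(left down) -0.12 yaw -0.05 toolx z 0.20
left end [-65.8 125.2 110.4] right end [ -66.1 -124.8  109.9]
F rack [-5.5  0.6 -2.2] M [-0.07  0.91 -0.02] q [ 0.33  0.56  1.74  0.    0.85 -1.57]
tool-plane: z0 13.6  dz/dx 0.07 deg dz/dy 0.15 deg n=80039/94737
rect tool mm ((24.170291900634766, -0.67999267578125), (72.0000991821289, 250.0296630859375), 0.02136455848813057)
x pct [-10.1  59.7] y pct [-123.4  122. ]
```

{"name": "move_arm", "arguments": {
  "steps": "0 0 0 0 0 0.0015 -1; 0 0 0 0 0 0.001 -1; 0 0 0 0 0 0 -1; 0 0 0 0 0 0 -1"
}}

```text
time: 36.2
eef_pos: [0.5326, 0.2543, 0.1332]
orientation: [-0.165, 0.986, 0.001, -0.002]
contact_force: [-13.0, -4.6, 12.9]
grip_width: 0.083
```

```bash
python3 sp.py | grep -v '>'
```

```text
O rack [-66.2   0.2 109.2] tilt(left down) -0.12 yaw -0.05 toolx z 0.16
left end [-66.1 125.2 109.4] right end [ -66.3 -124.8  108.9]
F rack [-13.8  -0.1  12.9] M [-0.1   1.71 -0.04] q [ 0.33  0.56  1.75  0.    0.84 -1.57]
tool-plane: z0 13.5  dz/dx 0.79 deg dz/dy 0.17 deg n=79788/93654
rect tool mm ((24.0970458984375, -0.8267898559570312), (71.53276062011719, 250.68922424316406), 0.0806817039847374)
x pct [-10.   59.3] y pct [-123.8  122.2]
```

{"name": "move_arm", "arguments": {
  "steps": "0 0 0 0.0005 0 -0.0015 -0.6; 0 0 0 0 0 0 -0.6; 0 0 0 0 0 0 -0.6; 0 0 0 0 0 0 -0.6"
}}

```text
time: 36.58
eef_pos: [0.5335, 0.2545, 0.1334]
orientation: [-0.165, 0.986, 0.001, -0.001]
contact_force: [0.8, -0.2, -0.1]
grip_width: 0.197
```

{"name": "move_arm", "arguments": {
  "steps": "0 0 0 0 0 -0.02 -0.6; 0 0 0 0 0 -0.04 -0.6; 0 0 0 0 0 -0.04 -0.6; 0 0 0 0 0 -0.03 -0.6; 0 0 0 0 0 0 -0.6"
}}

```text
time: 37.0
eef_pos: [0.5353, 0.2549, 0.2696]
orientation: [-0.165, 0.986, 0.002, 0.004]
contact_force: [0.1, 0.5, -0.4]
grip_width: 0.197
```

```bash
cat > sh_abs.py <<'E'
from go import *
c=cap("wrist","sa"); W=c["W"]; P=(W-RK[:3,3])@RK[:3,:3]*1000
m=np.isfinite(P[...,2])&(P[...,2]>108)&(P[...,2]<126)&(np.abs(P[...,1])<128)&(P[...,0]>-135)&(P[...,0]<0)
Q=P[m]; A=np.c_[Q[:,:2],np.ones(len(Q))]; k=np.ones(len(Q),bool)
for _ in range(6):
    s=np.linalg.lstsq(A[k],Q[k,2],rcond=None)[0]; r=Q[:,2]-A@s; k=np.abs(r)<1.5
print("slopes deg",np.degrees(np.arctan(s[:2])).round(2),"top z at (-64,0): %.1f -> underside %.1f (minus 1.2 bias)"%(s@[-64,0,1],s@[-64,0,1]-8-1.2))
T=Q[k]; 
fx=[np.percentile(T[np.abs(T[:,1]-y)<3][:,0],0.5) for y in (-90,-60,-30,30,60,90)]; print("front edge x at y",np.round(fx,1))
f=np.isfinite(P[...,2])&(P[...,2]>140)&(P[...,2]<162)&(np.abs(P[...,1])<30)&(P[...,0]>-115)&(P[...,0]<-15); F=P[f]
if len(F)>50: print("fin y",np.percentile(F[:,1],[2,98]).round(1),"x",np.percentile(F[:,0],[.5,99.5]).round(1),cv2.minAreaRect(F[:,:2].astype(np.float32)))
rl=np.isfinite(P[...,2])&(P[...,2]>142)&(P[...,2]<150)&(P[...,0]<-140)&(np.abs(P[...,1])<100); print("front rail x",np.percentile(P[rl][:,0],[1,99]).round(1), "z",np.median(P[rl][:,2]).round(1))
E
python3 sh_abs.py; python3 -c "
from go import *
c=cap('side'); overlay(c,[],(225,90,365,250),4,'s9s')"
```

```text
slopes deg [ 1.72 -0.09] top z at (-64,0): 118.7 -> underside 109.5 (minus 1.2 bias)
front edge x at y [-125.3 -125.6 -125.4 -125.2 -125.4 -125.1]
fin y [-5.2  4.5] x [-112.1  -23.1] ((-67.47575378417969, -0.38968467712402344), (89.74530792236328, 9.990147590637207), 0.019824309274554253)
front rail x [-168.2 -156. ] z 146.4
```

View pics/sa.png

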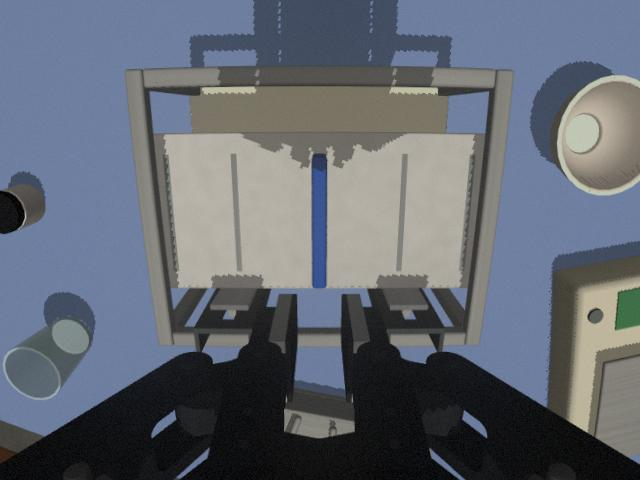

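View pics/s9s.png

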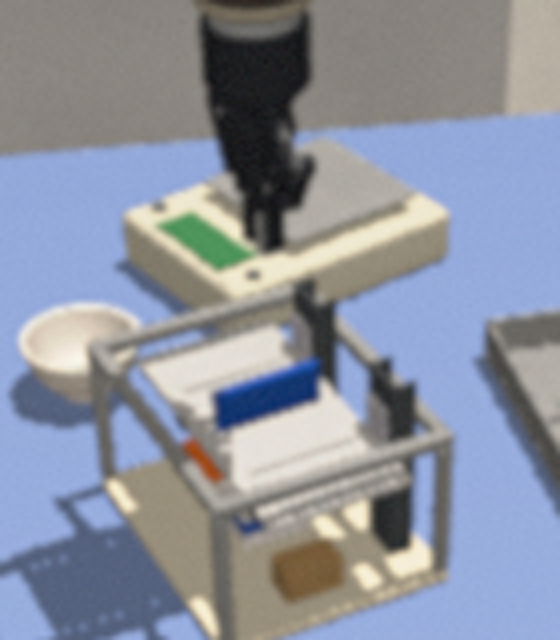

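```bash
cat > jars.py <<'E'
from go import *
for nm in ("top","side"):
    c=cap(nm,"j_"+nm); W=c["W"]; hsv=cv2.cvtColor(c["img"],cv2.COLOR_RGB2HSV)
    z=(W[...,2]>0.038)&(W[...,2]<0.056)&(W[...,0]>0.5)&(W[...,0]<0.75)&(W[...,1]>-0.25)&(W[...,1]<0.06)
    red=z&((hsv[...,0]<8)|(hsv[...,0]>172))&(hsv[...,1]>150); blk=z&(hsv[...,2]<70)
    for n,m in (("amber",red),("white",blk)):
        l=cv2.connectedComponentsWithStats(m.astype(np.uint8)); k=1+np.argmax(l[2][1:,4]); q=W[l[1]==k]
        print(nm,n,len(q),q.mean(0).round(4),cv2.minEnclosingCircle(q[:,:2].astype(np.float32)))
E
python3 jars.py
```

```text
top amber 124 [ 0.6556 -0.1439  0.0467] ((0.655788004398346, -0.14424900710582733), 0.02082083933055401)
top white 112 [ 0.6462 -0.0425  0.0464] ((0.6468509435653687, -0.042062949389219284), 0.01914757676422596)
side amber 162 [ 0.6571 -0.146   0.0459] ((0.6578298807144165, -0.1425459086894989), 0.021415818482637405)
side white 108 [ 0.6487 -0.0454  0.0463] ((0.649885356426239, -0.04440793767571449), 0.019149374216794968)
```

View pics/j_top.png

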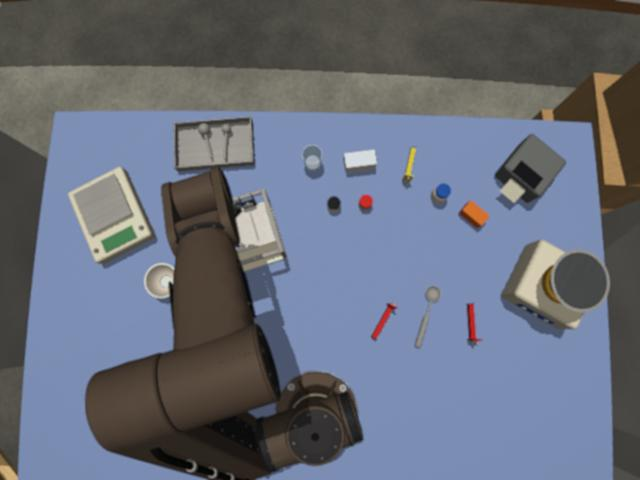

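{"name": "move_arm", "arguments": {
  "steps": "0 0 0 -0.001 -0.0398 0 0.9; 0 0 0 -0.001 -0.0398 0 0.9; 0 0 0 -0.001 -0.0398 0 0.9; 0 0 0 -0.001 -0.0398 0 0.9; 0 0 0 -0.001 -0.0398 0 0.9"
}}

```text
time: 37.62
eef_pos: [0.6028, 0.0658, 0.2611]
orientation: [-0.165, 0.986, 0.001, -0.002]
contact_force: [0.6, 0.2, -0.2]
grip_width: 0.893
```

{"name": "move_arm", "arguments": {
  "steps": "0 0 0 -0.001 -0.0398 0 0.9; 0 0 0 -0.001 -0.0398 0 0.9; 0 0 0 -0.001 -0.0398 0.03 0.9; 0 0 0 0 0 0.04 0.9; 0 0 0 0 0 0 0.9"
}}

```text
time: 38.03
eef_pos: [0.6392, -0.0396, 0.1892]
orientation: [-0.163, 0.987, 0.003, -0.007]
contact_force: [-0.5, 0.8, -0.7]
grip_width: 0.951
```

{"name": "move_arm", "arguments": {
  "steps": "0 0 0 0 0 0 0.9; 0 0 0 0 0 0 0.9"
}}

```text
time: 38.2
eef_pos: [0.6423, -0.0373, 0.1983]
orientation: [-0.165, 0.986, 0.001, -0.001]
contact_force: [0.1, 0.4, 0.1]
grip_width: 0.95
```

```bash
cat > jw.py <<'E'
from go import *
c=cap("wrist","jw"); W=c["W"]; T=Ttool(); P=(W-T[:3,3])@T[:3,:3]*1000
m=(W[...,2]>0.036)&(W[...,2]<0.056)&(np.hypot(P[...,0],P[...,1])<45); m[:,:]&=True
hsv=cv2.cvtColor(c["img"],cv2.COLOR_RGB2HSV)
l=cv2.connectedComponentsWithStats(m.astype(np.uint8)); k=1+np.argmax(l[2][1:,4]); q=P[l[1]==k]
print(T[:3,3].round(4),"cap in tool mm",q.mean(0).round(1),cv2.minEnclosingCircle(q[:,:2].astype(np.float32)),len(q))
E
python3 jw.py
```

```text
[ 0.6426 -0.0372  0.1992] cap in tool mm [ -4.5  -7.4 151.9] ((-5.6468281745910645, -7.381353378295898), 21.50227928161621) 2496
```

View pics/jw.png

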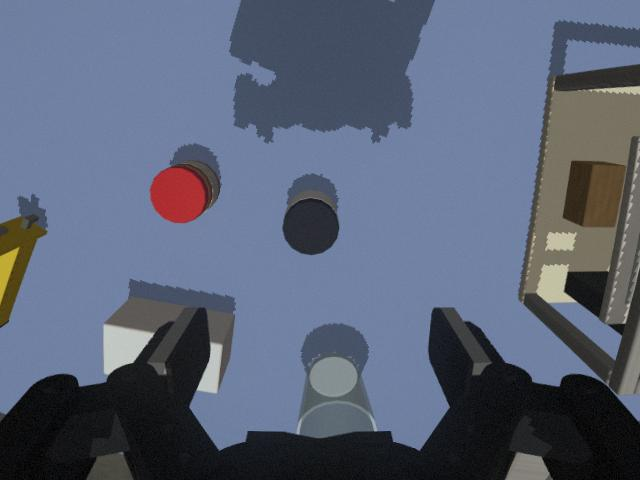

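{"name": "move_arm", "arguments": {
  "steps": "0 0 0 -0.0055 -0.0074 0 0.5; 0 0 0 0 0 0.04 0.5; 0 0 0 0 0 0.04 0.5; 0 0 0 0 0 0.04 0.5; 0 0 0 0 0 0.04 0.5",
  "squeeze": 50
}}

```text
time: 38.67
eef_pos: [0.6506, -0.0428, 0.0378]
orientation: [-0.166, 0.986, 0.0, 0.001]
contact_force: [1.5, -0.2, -0.1]
grip_width: 0.75
```

{"name": "move_arm", "arguments": {
  "steps": "0 0 0 0 0 0.023 0.5; 0 0 0 0 0 0 0.5; 0 0 0 0 0 0 -1; 0 0 0 0 0 0 -1; 0 0 0 0 0 0 -1"
}}

```text
time: 39.08
eef_pos: [0.6508, -0.0431, 0.0173]
orientation: [-0.165, 0.986, 0.0, 0.001]
contact_force: [-0.0, -1.1, -0.3]
grip_width: 0.494
```

{"name": "move_arm", "arguments": {
  "steps": "0 0 0 0 0 0 -1; 0 0 0 0 0 0 -1; 0 0 0 0 0 -0.03 -1; 0 0 0 0 0 -0.04 -1; 0 0 0 0 0 -0.04 -1"
}}

```text
time: 39.5
eef_pos: [0.6491, -0.0431, 0.1264]
orientation: [-0.165, 0.986, 0.001, -0.001]
contact_force: [1.6, -1.0, -0.7]
grip_width: 0.49
```

{"name": "move_arm", "arguments": {
  "steps": "0 0 0 0 0 -0.04 -1; 0 0 0 0 0 -0.04 -1; 0 0 0 0 0 -0.03 -1; 0 0 0 0 0 0 -1; 0 0 0 0 0 0 -1"
}}

```text
time: 39.92
eef_pos: [0.6501, -0.0434, 0.2375]
orientation: [-0.165, 0.986, 0.0, 0.001]
contact_force: [0.0, 0.3, -2.4]
grip_width: 0.497
```

```bash
python3 - <<'E'
from go import *
c=cap("wrist","jw2"); T=inrack(Ttool()); print(T.round(3)); print(readout.get_obs()["contact_force"])
d=np.array([-64,-60,250.])-T[:3,3]*1000; print("tool shift to above",(T[:3,:3].T@d).round(1))
E
```

```text
[[-1.     0.001 -0.    -0.053]
 [ 0.001  1.     0.001 -0.319]
 [ 0.     0.001 -1.     0.235]
 [ 0.     0.     0.     1.   ]]
[-1.41900821  0.32031579 -1.50142644]
tool shift to above [ 11.5 258.7 -14.2]
```

View pics/jw2.png

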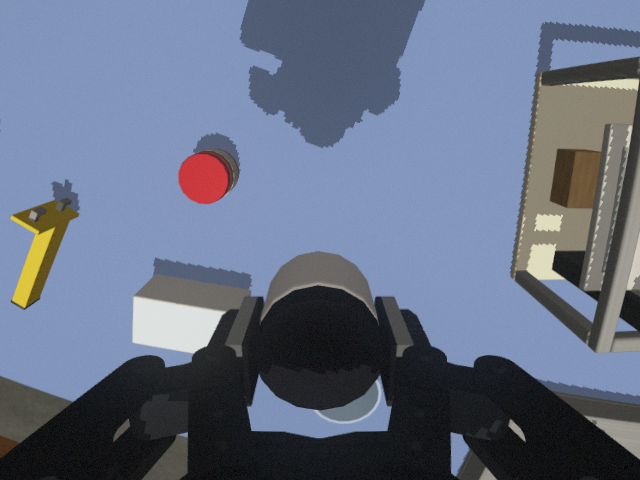

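{"name": "move_arm", "arguments": {
  "steps": "0 0 0 0.0016 0.037 -0.002 -1; 0 0 0 0.0016 0.037 -0.002 -1; 0 0 0 0.0016 0.037 -0.002 -1; 0 0 0 0.0016 0.037 -0.002 -1; 0 0 0 0.0016 0.037 -0.002 -1"
}}

```text
time: 40.38
eef_pos: [0.5806, 0.1302, 0.2435]
orientation: [-0.165, 0.986, 0.001, -0.002]
contact_force: [1.4, 0.4, -0.9]
grip_width: 0.493
```

{"name": "move_arm", "arguments": {
  "steps": "0 0 0 0.0016 0.037 -0.002 -1; 0 0 0 0.0016 0.0365 -0.002 -1; 0 0 0 0 0 0 -1; 0 0 0 0 0 0 -1; 0 0 0 0 0 0 -1"
}}

```text
time: 40.8
eef_pos: [0.5548, 0.1972, 0.2481]
orientation: [-0.165, 0.986, 0.001, -0.002]
contact_force: [0.6, -0.4, -0.9]
grip_width: 0.496
```

```bash
python3 - <<'E'
from go import *
c=cap("wrist","jw3"); T=inrack(Ttool()); print(T.round(3)); print(readout.get_obs()["contact_force"])
d=np.array([-64,-60,137.])-T[:3,3]*1000; print("tool shift",(T[:3,:3].T@d).round(1))
E
```

```text
[[-1.     0.001 -0.003 -0.064]
 [ 0.001  1.     0.002 -0.061]
 [ 0.003  0.002 -1.     0.248]
 [ 0.     0.     0.     1.   ]]
[-0.25430992 -0.58920521 -1.09583613]
tool shift [1.000e-01 9.000e-01 1.112e+02]
```

View pics/jw3.png

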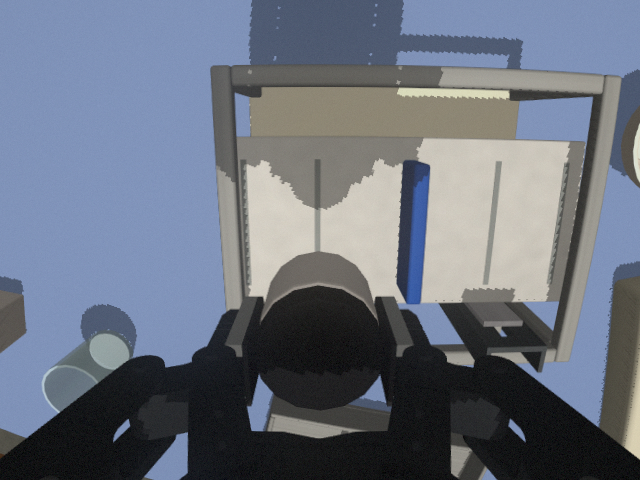

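{"name": "move_arm", "arguments": {
  "steps": "0 0 0 0 0.0008 0.037 -1; 0 0 0 0 0 0.037 -1; 0 0 0 0 0 0.034 -1; 0 0 0 0 0 0 -1; 0 0 0 0 0 0 -1"
}}

```text
time: 41.27
eef_pos: [0.5546, 0.1972, 0.1403]
orientation: [-0.164, 0.986, 0.001, -0.003]
contact_force: [0.6, 0.2, 0.5]
grip_width: 0.493
```

```bash
cat > f.py <<'E'
from go import *
T=inrack(Ttool()); print("TCP rack",(T[:3,3]*1000).round(1)); o=readout.get_obs(); print("F",o["contact_force"].round(1),"M",o["moment"].round(2))
E
python3 f.py
```

```text
TCP rack [-63.9 -60.5 140.3]
F [0.6 0.2 0.5] M [-0.   -0.07  0.04]
```

{"name": "move_arm", "arguments": {
  "steps": "0 0 0 0 0 0.003 -1; 0 0 0 0 0 0 -1; 0 0 0 0 0 0 -1"
}}

```text
time: 41.52
eef_pos: [0.5552, 0.1983, 0.1397]
orientation: [-0.165, 0.986, 0.001, 0.0]
contact_force: [0.0, -0.4, -0.8]
grip_width: 0.493
```

{"name": "move_arm", "arguments": {
  "steps": "0 0 0 0 0 0.0015 -1; 0 0 0 0 0 0 -1; 0 0 0 0 0 0 -1"
}}

```text
time: 41.77
eef_pos: [0.5546, 0.1984, 0.137]
orientation: [-0.165, 0.986, 0.001, -0.001]
contact_force: [0.8, -0.2, -0.6]
grip_width: 0.494
```

```bash
python3 f.py
```

```text
TCP rack [-63.5 -59.3 137. ]
F [ 0.8 -0.2 -0.6] M [-0.04 -0.05 -0.04]
```

{"name": "move_arm", "arguments": {
  "steps": "0 0 0 0 0 0.0015 -1; 0 0 0 0 0 0 -1; 0 0 0 0 0 0 -1"
}}

```text
time: 42.02
eef_pos: [0.5545, 0.1984, 0.1351]
orientation: [-0.165, 0.986, 0.001, -0.001]
contact_force: [0.7, 0.6, -1.6]
grip_width: 0.496
```

{"name": "move_arm", "arguments": {
  "steps": "0 0 0 0 0 0.001 -1; 0 0 0 0 0 0 -1; 0 0 0 0 0 0 -1"
}}

```text
time: 42.27
eef_pos: [0.5545, 0.1983, 0.134]
orientation: [-0.165, 0.986, 0.001, -0.001]
contact_force: [0.2, -0.3, -0.7]
grip_width: 0.495
```

```bash
python3 f.py
```

```text
TCP rack [-63.6 -59.4 134. ]
F [ 0.2 -0.3 -0.7] M [-0.02 -0.01 -0.05]
```

{"name": "move_arm", "arguments": {
  "steps": "0 0 0 0 0 0.0015 -1; 0 0 0 0 0 0 -1; 0 0 0 0 0 0 -1"
}}

```text
time: 42.52
eef_pos: [0.5546, 0.1983, 0.1335]
orientation: [-0.165, 0.986, 0.001, -0.001]
contact_force: [-3.6, -1.3, 8.7]
grip_width: 0.495
```

```bash
python3 f.py; python3 -c "
from go import *
c=cap('side'); overlay(c,[],(245,110,345,220),6,'jws')"
```

```text
TCP rack [-63.6 -59.4 133.5]
F [-3.6 -1.3  8.7] M [-0.17  0.54 -0.03]
```

View pics/jws.png

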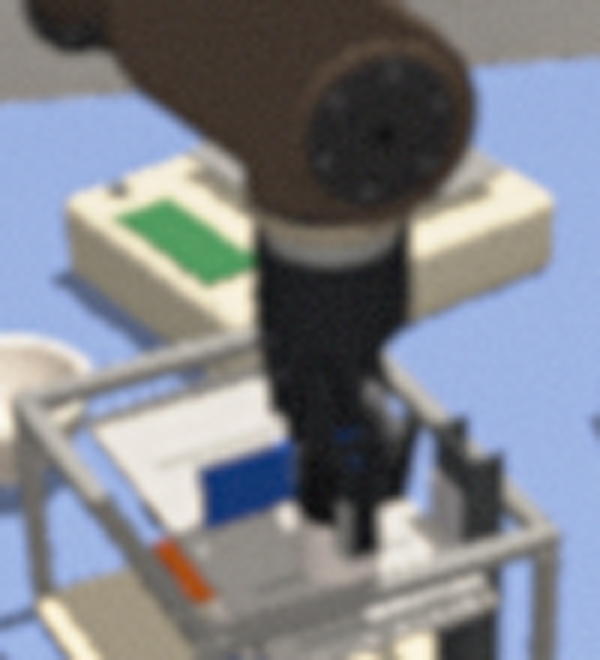

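{"name": "move_arm", "arguments": {
  "steps": "0 0 0 0 0 -0.0015 -0.9; 0 0 0 0 0 0 0.15; 0 0 0 0 0 0 0.2; 0 0 0 0 0 0 0.2; 0 0 0 0 0 0 0.2"
}}

```text
time: 42.98
eef_pos: [0.5546, 0.1983, 0.134]
orientation: [-0.165, 0.986, 0.001, -0.001]
contact_force: [-0.4, 0.3, -0.1]
grip_width: 0.599
```

{"name": "move_arm", "arguments": {
  "steps": "0 0 0 0 0 -0.01 0.2; 0 0 0 0 0 -0.02 0.2; 0 0 0 0 0 -0.04 0.2; 0 0 0 0 0 -0.04 0.2; 0 0 0 0 0 -0.01 0.2"
}}

```text
time: 43.4
eef_pos: [0.5563, 0.1986, 0.2608]
orientation: [-0.165, 0.986, 0.001, 0.003]
contact_force: [-0.4, -0.1, 1.2]
grip_width: 0.599
```

```bash
python3 sh_abs.py; python3 jars.py; python3 f.py
```

```text
slopes deg [ 1.73 -0.07] top z at (-64,0): 118.6 -> underside 109.4 (minus 1.2 bias)
front edge x at y [-125.8 -125.7 -125.7 -125.4 -124.9 -124.9]
fin y [-5.3  4.3] x [-111.7  -23.4] ((-66.97511291503906, -0.18114089965820312), (10.70023250579834, 89.86766052246094), 89.90145111083984)
front rail x [-168. -156.] z 146.4
top amber 121 [ 0.6558 -0.144   0.0466] ((0.6569724678993225, -0.14416246116161346), 0.02050418220460415)
TCP rack [-62.6 -59.6 257.3]
F [-0.  -0.8 -0.7] M [-0.04 -0.02  0.02]Traceback (most recent call last):
  File "jars.py", line 7, in <module>
    l=cv2.connectedComponentsWithStats(m.astype(np.uint8)); k=1+np.argmax(l[2][1:,4]); q=W[l[1]==k]
                                                                ~~~~~~~~~^^^^^^^^^^^^
    return _wrapfunc(a, 'argmax', axis=axis, out=out, **kwds)
    return bound(*args, **kwds)
ValueError: attempt to get argmax of an empty sequence
```

View pics/sa.png

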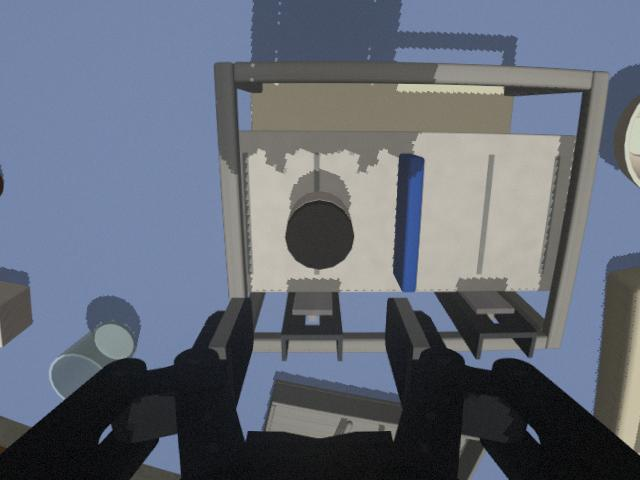

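{"name": "move_arm", "arguments": {
  "steps": "0 0 0 0.002 -0.0396 0 0.5; 0 0 0 0.002 -0.0396 0 0.5; 0 0 0 0.002 -0.0396 0 0.5; 0 0 0 0.002 -0.0396 0 0.5; 0 0 0 0.002 -0.0396 0 0.5"
}}

```text
time: 43.92
eef_pos: [0.6095, 0.0059, 0.2524]
orientation: [-0.165, 0.986, 0.001, -0.002]
contact_force: [0.8, -0.3, 0.1]
grip_width: 0.753
```

{"name": "move_arm", "arguments": {
  "steps": "0 0 0 0.002 -0.0396 0 0.5; 0 0 0 0.002 -0.0396 0 0.5; 0 0 0 0.002 -0.0396 0.02 0.5; 0 0 0 0.002 -0.0396 0.03 0.5; 0 0 0 0 0 0 0.5"
}}

```text
time: 44.33
eef_pos: [0.6501, -0.1411, 0.203]
orientation: [-0.163, 0.987, 0.002, -0.005]
contact_force: [0.1, 0.3, 0.4]
grip_width: 0.75
```

{"name": "move_arm", "arguments": {
  "steps": "0 0 0 0 0 0 0.5; 0 0 0 0 0 0 0.5"
}}

```text
time: 44.5
eef_pos: [0.6509, -0.1358, 0.2086]
orientation: [-0.165, 0.986, 0.001, -0.002]
contact_force: [-0.4, 1.2, 0.6]
grip_width: 0.752
```

```bash
python3 jw.py
```

```text
[ 0.6511 -0.1353  0.2095] cap in tool mm [ -3.4 -11.1 162.2] ((-4.7249274253845215, -11.24135684967041), 21.472158432006836) 2352
```

View pics/jw.png

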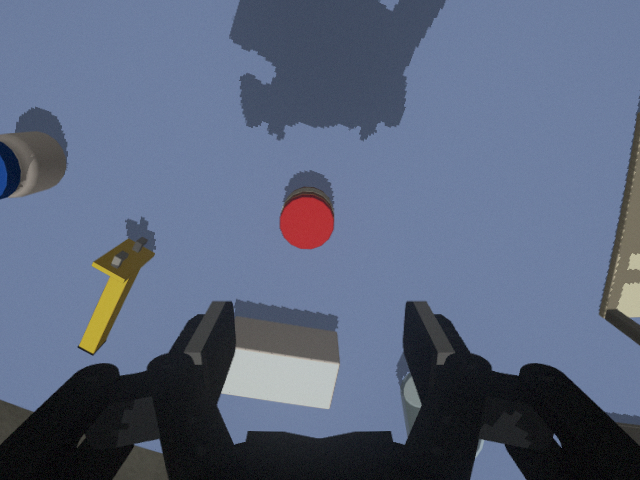

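{"name": "move_arm", "arguments": {
  "steps": "0 0 0 -0.0048 -0.0112 0 0.5; 0 0 0 0 0 0.04 0.5; 0 0 0 0 0 0.04 0.5; 0 0 0 0 0 0.04 0.5; 0 0 0 0 0 0.04 0.5"
}}

```text
time: 44.97
eef_pos: [0.6594, -0.1434, 0.0493]
orientation: [-0.166, 0.986, 0.0, 0.0]
contact_force: [0.1, -0.6, 0.9]
grip_width: 0.752
```

{"name": "move_arm", "arguments": {
  "steps": "0 0 0 0 0 0.033 0.5; 0 0 0 0 0 0 0.5; 0 0 0 0 0 0 -1; 0 0 0 0 0 0 -1; 0 0 0 0 0 0 -1"
}}

```text
time: 45.38
eef_pos: [0.6604, -0.1448, 0.0196]
orientation: [-0.165, 0.986, -0.0, 0.001]
contact_force: [-0.7, 0.1, -0.5]
grip_width: 0.494
```

{"name": "move_arm", "arguments": {
  "steps": "0 0 0 0 0 0 -1; 0 0 0 0 0 0 -1; 0 0 0 0 0 0 -1"
}}

```text
time: 45.63
eef_pos: [0.6601, -0.1449, 0.019]
orientation: [-0.165, 0.986, 0.0, 0.001]
contact_force: [-0.9, 2.2, 9.0]
grip_width: 0.491
```

{"name": "move_arm", "arguments": {
  "steps": "0 0 0 0 0 -0.03 -1; 0 0 0 0 0 -0.04 -1; 0 0 0 0 0 -0.04 -1; 0 0 0 0 0 -0.04 -1; 0 0 0 0 0 -0.04 -1"
}}

```text
time: 46.05
eef_pos: [0.6591, -0.1451, 0.2097]
orientation: [-0.165, 0.986, 0.001, -0.0]
contact_force: [0.5, -0.6, -1.9]
grip_width: 0.497
```

{"name": "move_arm", "arguments": {
  "steps": "0 0 0 0 0 -0.04 -1; 0 0 0 0 0 0 -1; 0 0 0 0 0 0 -1"
}}

```text
time: 46.3
eef_pos: [0.6599, -0.1454, 0.2501]
orientation: [-0.165, 0.986, -0.0, 0.002]
contact_force: [0.1, 0.3, -2.6]
grip_width: 0.492
```

```bash
python3 - <<'E'
from go import *
c=cap("wrist","jw4"); T=inrack(Ttool()); print(T.round(3)); print(readout.get_obs()["contact_force"])
d=np.array([-64,60,250.])-T[:3,3]*1000; print("tool shift to above",(T[:3,:3].T@d).round(1))
E
```

```text
[[-1.     0.001 -0.    -0.077]
 [ 0.001  1.     0.001 -0.418]
 [ 0.     0.001 -1.     0.248]
 [ 0.     0.     0.     1.   ]]
[ 0.44597281  0.35679872 -1.76737428]
tool shift to above [-12.2 478.2  -1.9]
```

View pics/jw4.png

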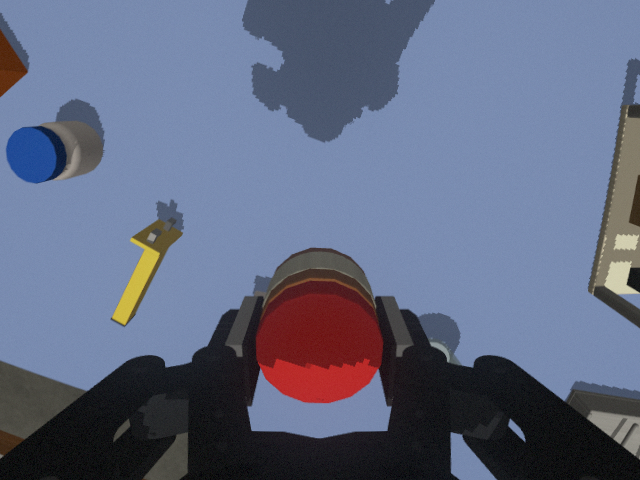

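{"name": "move_arm", "arguments": {
  "steps": "0 0 0 -0.001 0.0399 0 -1; 0 0 0 -0.001 0.0399 0 -1; 0 0 0 -0.001 0.0399 0 -1; 0 0 0 -0.001 0.0399 0 -1; 0 0 0 -0.001 0.0399 0 -1"
}}

```text
time: 46.77
eef_pos: [0.5978, 0.0466, 0.2452]
orientation: [-0.165, 0.986, 0.001, -0.002]
contact_force: [0.9, -0.2, -0.9]
grip_width: 0.493
```

{"name": "move_arm", "arguments": {
  "steps": "0 0 0 -0.001 0.0399 0 -1; 0 0 0 -0.001 0.0399 0 -1; 0 0 0 -0.001 0.0399 0 -1; 0 0 0 -0.001 0.0399 0 -1; 0 0 0 -0.001 0.0399 0 -1"
}}

```text
time: 47.18
eef_pos: [0.5376, 0.2368, 0.2458]
orientation: [-0.165, 0.986, 0.001, -0.002]
contact_force: [-0.1, 0.4, -0.3]
grip_width: 0.489
```

{"name": "move_arm", "arguments": {
  "steps": "0 0 0 -0.001 0.0399 0 -1; 0 0 0 -0.001 0.0393 0 -1; 0 0 0 0 0 0 -1; 0 0 0 0 0 0 -1; 0 0 0 0 0 0 -1"
}}

```text
time: 47.6
eef_pos: [0.5148, 0.3106, 0.2462]
orientation: [-0.165, 0.986, 0.0, -0.002]
contact_force: [0.4, 0.2, -1.3]
grip_width: 0.491
```

```bash
python3 - <<'E'
from go import *
c=cap("wrist","jw5"); T=inrack(Ttool()); print(T.round(3)); print(readout.get_obs()["contact_force"])
d=np.array([-64,60,142.])-T[:3,3]*1000; print("tool shift",(T[:3,:3].T@d).round(1))
E
```

```text
[[-1.     0.002 -0.003 -0.064]
 [ 0.001  1.     0.002  0.059]
 [ 0.003  0.002 -1.     0.247]
 [ 0.     0.     0.     1.   ]]
[-0.38009462 -0.32107238  0.06113788]
tool shift [ -0.7   0.7 104.5]
```

View pics/jw5.png

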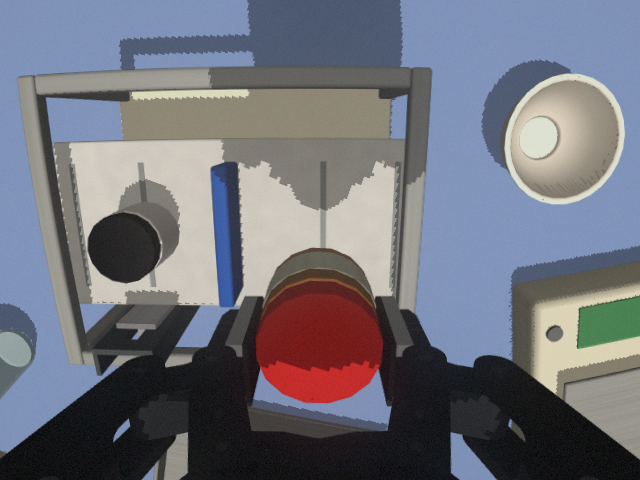

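{"name": "move_arm", "arguments": {
  "steps": "0 0 0 -0.0005 0.0007 0.036 -1; 0 0 0 0 0 0.036 -1; 0 0 0 0 0 0.034 -1; 0 0 0 0 0 0 -1; 0 0 0 0 0 0 -1"
}}

```text
time: 48.07
eef_pos: [0.5154, 0.3106, 0.1409]
orientation: [-0.164, 0.986, 0.0, -0.002]
contact_force: [0.4, -0.3, -0.8]
grip_width: 0.499
```

{"name": "move_arm", "arguments": {
  "steps": "0 0 0 0 0 0.001 -1; 0 0 0 0 0 0 -1; 0 0 0 0 0 0 -1"
}}

```text
time: 48.32
eef_pos: [0.5159, 0.3119, 0.1422]
orientation: [-0.165, 0.986, 0.001, 0.0]
contact_force: [-0.3, 0.6, -0.5]
grip_width: 0.491
```

{"name": "move_arm", "arguments": {
  "steps": "0 0 0 0 0 0.0015 -1; 0 0 0 0 0 0 -1; 0 0 0 0 0 0 -1"
}}

```text
time: 48.57
eef_pos: [0.5153, 0.3119, 0.1393]
orientation: [-0.165, 0.986, 0.001, -0.001]
contact_force: [0.3, 0.7, 0.4]
grip_width: 0.49
```

```bash
python3 f.py
```

```text
TCP rack [-63.7  60.8 139.3]
F [0.3 0.7 0.4] M [ 0.   -0.05 -0.04]
```

{"name": "move_arm", "arguments": {
  "steps": "0 0 0 0 0 0.0015 -1; 0 0 0 0 0 0 -1; 0 0 0 0 0 0 -1"
}}

```text
time: 48.82
eef_pos: [0.5152, 0.3119, 0.1374]
orientation: [-0.165, 0.986, 0.001, -0.001]
contact_force: [1.1, -0.5, -1.4]
grip_width: 0.493
```

{"name": "move_arm", "arguments": {
  "steps": "0 0 0 0 0 0.0015 -1; 0 0 0 0 0 0 -1; 0 0 0 0 0 0 -1"
}}

```text
time: 49.07
eef_pos: [0.5152, 0.3119, 0.1358]
orientation: [-0.165, 0.986, 0.001, -0.001]
contact_force: [0.0, 0.3, -1.1]
grip_width: 0.492
```

```bash
python3 f.py
```

```text
TCP rack [-63.8  60.8 135.8]
F [ 0.   0.3 -1.1] M [ 0.02 -0.01  0.01]
```

{"name": "move_arm", "arguments": {
  "steps": "0 0 0 0 0 0.001 -1; 0 0 0 0 0 0 -1; 0 0 0 0 0 0 -1"
}}

```text
time: 49.32
eef_pos: [0.5152, 0.3119, 0.1349]
orientation: [-0.165, 0.986, 0.001, -0.001]
contact_force: [0.9, -0.2, -0.5]
grip_width: 0.491
```

{"name": "move_arm", "arguments": {
  "steps": "0 0 0 0 0 0.001 -1; 0 0 0 0 0 0 -1; 0 0 0 0 0 0 -1"
}}

```text
time: 49.57
eef_pos: [0.5154, 0.3119, 0.1345]
orientation: [-0.165, 0.986, 0.001, -0.001]
contact_force: [-0.8, -0.9, 5.4]
grip_width: 0.491
```

```bash
python3 f.py
```

```text
TCP rack [-63.6  60.8 134.5]
F [-0.8 -0.9  5.4] M [-0.07  0.29 -0.04]
```

Contact at 5 N; release and withdraw.

{"name": "move_arm", "arguments": {
  "steps": "0 0 0 0 0 -0.001 -0.9; 0 0 0 0 0 0 0.15; 0 0 0 0 0 0 0.2; 0 0 0 0 0 0 0.2; 0 0 0 0 0 0 0.2"
}}

```text
time: 49.98
eef_pos: [0.5152, 0.3119, 0.1349]
orientation: [-0.165, 0.986, 0.001, -0.001]
contact_force: [0.1, -0.0, -0.3]
grip_width: 0.601
```

{"name": "move_arm", "arguments": {
  "steps": "0 0 0 0 0 -0.01 0.2; 0 0 0 0 0 -0.02 0.2; 0 0 0 0 0 -0.04 0.2; 0 0 0 0 0 -0.04 0.2; 0 0 0 0 0 -0.04 0.2"
}}

```text
time: 50.4
eef_pos: [0.5152, 0.3115, 0.2874]
orientation: [-0.165, 0.986, 0.001, -0.001]
contact_force: [0.5, 0.8, -0.2]
grip_width: 0.599
```

{"name": "move_arm", "arguments": {
  "steps": "0 0 0 0.03 -0.025 0 0.2; 0 0 0 0.03 -0.025 0 0.2; 0 0 0 0 0 0 0.2; 0 0 0 0 0 0 0.2; 0 0 0 0 0 0 0.2"
}}

```text
time: 50.82
eef_pos: [0.4754, 0.2449, 0.2858]
orientation: [-0.165, 0.986, 0.001, -0.0]
contact_force: [-0.1, -0.1, -0.6]
grip_width: 0.601
```

```bash
python3 sh_abs.py; python3 f.py; python3 - <<'E'
from go import *
c=cap("wrist"); W=c["W"]; P=(W-RK[:3,3])@RK[:3,:3]*1000
for n,y0 in (("amber",60),("white",-60)):
    m=np.isfinite(P[...,2])&(P[...,2]>158)&(P[...,2]<172)&(np.abs(P[...,1]-y0)<35)&(P[...,0]>-110)&(P[...,0]<-15)
    l=cv2.connectedComponentsWithStats(m.astype(np.uint8)); k=1+np.argmax(l[2][1:,4]); q=P[l[1]==k]; s=np.linalg.lstsq(np.c_[q[:,:2],np.ones(len(q))],q[:,2],rcond=None)[0]
    print(n,len(q),q.mean(0).round(1),cv2.minEnclosingCircle(q[:,:2].astype(np.float32)),"tilt deg",np.degrees(s[:2]).round(2))
for y0 in (65,-65):
    m=(np.abs(P[...,1]-y0)<20)&(P[...,2]>140)&(P[...,2]<153)&(P[...,0]>-14)&(P[...,0]<3)
    if m.any(): print("plate top",y0,P[m].mean(0).round(1),m.sum())
c=cap("side","fin_s"); overlay(c,[],(225,120,365,250),5,"fin_sc"); cap("top","fin_t")
E
```

```text
slopes deg [ 1.76 -0.09] top z at (-64,0): 118.6 -> underside 109.4 (minus 1.2 bias)
front edge x at y [-125.9 -125.9 -125.6 -125.4 -126.  -125.8]
fin y [-5.3  4.3] x [-112.2  -23.3] ((-67.54967498779297, -0.5453357696533203), (10.071788787841797, 89.65543365478516), 89.8561782836914)
front rail x [-168.3 -156.6] z 146.4
TCP rack [-122.9   10.8  285.4]
F [ 0.2  0.3 -0.1] M [ 0.07 -0.01 -0.02]
amber 1797 [-70.6  55.5 163.9] ((-65.70477294921875, 59.73305892944336), 21.618379592895508) tilt deg [3.63 0.92]
white 1358 [-72.8 -63.8 164. ] ((-65.03439331054688, -60.172454833984375), 21.308055877685547) tilt deg [ 3.69 -1.11]
plate top 65 [ -4.1  56.5 147.2] 335
plate top -65 [ -0.7 -46.7 146.6] 54
```

View pics/sa.png

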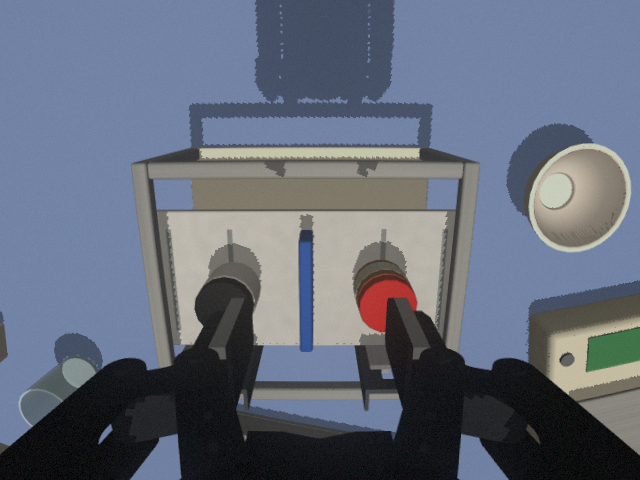

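View pics/fin_sc.png

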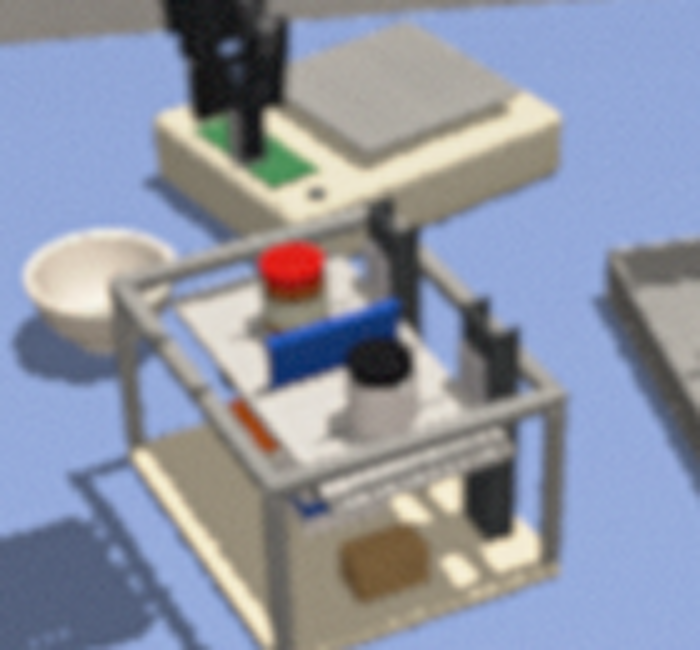

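View pics/fin_s.png

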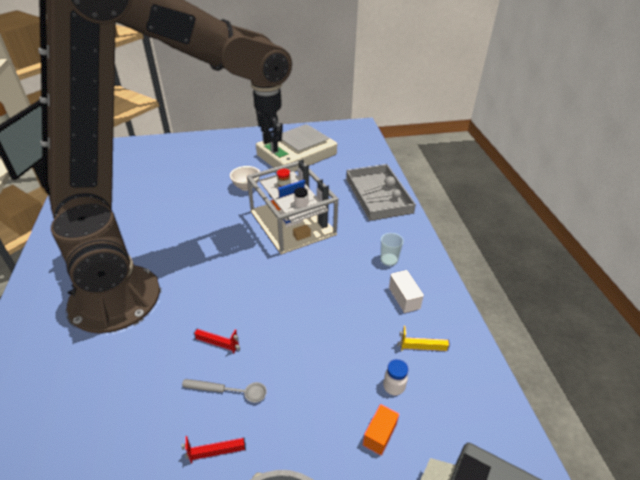

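```bash
python3 -c "
from rig import readout,ctrl
print(readout.get_obs()['joint_vel'].round(3)); print(ctrl.close_job())"
```

```text
[-0.002  0.002  0.004 -0.001 -0.001  0.   ]
the job is handed in; nothing more can be done
None
```

The shelf is fitted and both jars that were present are standing on it. I handed the job in at about 51 s of the 210 s, and no verdict is reported.

**What I did**
- **Brackets:** both are hooked into the top two slots. The first bracket, on the left upright, went in on the second try. On the first try it turned in the grip and its lip caught on the slot edge, so I backed it out, levelled it and pushed it in again.
- **Shelf:** I tilted it in left end first, laid it flat, centred it and pushed it back to the end plates.
- **Jars:** the white jar is at about y −60 mm and the amber jar at about y +60 mm. The amber jar had been knocked a few centimetres aside during the run, so I located it again before picking it up.

**Last checks, from the wrist camera's depth**

| Item | Reading | Limit |
|---|---|---|
| Bracket droop, both (measured before the shelf went on) | about 1.9° | 5.7° |
| Bracket top surface at the uprights (before the shelf) | z about 111.6 mm | nominal 111 mm |
| Shelf x | about −66 mm | −72 to −60 mm |
| Shelf y | within 1 mm of centre | ±8 mm |
| Shelf underside z | about 109.4 mm | 104 to 115 mm |
| Shelf tilt | 1.8° | 4.0° |
| Jars, x from shelf centre | about 1 mm | ±45 mm |

The other things on the bench looked unmoved in the side picture.

**Readings that disagreed**
- The jar caps fitted at 3.6° tilt, against the shelf's 1.8°. The fit probably includes some of the jars' side walls. It is still under the 6.9° limit, and both jars look upright in the pictures.
- The early image fit of the first bracket's tilt in the grip disagreed with the depth reading. I used the depth reading.

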